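# Open the warming chest past its safety catch and load the bottles

### The job

Open the warming chest: its lid is ajar on a hidden safety catch under the front edge, which has to be pushed sideways while the lid is lifted. Open the lid wide, take every blue-capped bottle out of the divided carton and stand it upright on the floor of the chest, then press the lid fully shut so that the catch snaps back. Leave the dishes, the tip box and the green bottle where they are.

Things in the scene. Friction and masses are not known exactly. Their poses are not given: they have to be found in the camera images.
- chest_floor (a point): Grey warming chest, fixed, 170 deep x 338 wide x 125 high, walls 8 thick, inner floor 12 above bench. Point: centre of the inner floor. Its x axis runs level from the chest's front to its hinge side (the front faces roughly -y, right), its y axis along the front, z up. Room inside 154 (x) x 322 (y), 113 deep: room for four bottles in a row along y.
- lid_hinge (a point): Point on the hinge line of the chest's lid (middle of its length), at the rear top edge, 125.5 above the bench: 85 from chest_floor along the chest's x. The hinge line runs along the chest's y.
- lid_edge (a point): Middle of the lower front edge of the lid: a white-framed slab with clear window, 230 (x, hinge to edge) x 342 (y) x 12 thick, overhanging the chest's front wall by 60. Moves with the lid; same axes as the chest when shut: x to the hinge, z out of the lid's top.
- lid (a joint): Lid angle: 0 shut, 2.0 rad fully open (stop, leaning back past upright). A stiff hinge, it stays at any angle; lifting at the edge takes about 7 N. It starts raised a little (0.11 to 0.14), and the catch blocks it above about 0.16 unless pushed aside. Going down from 0.35 to shut, the catch's slope rides over the keeper: press the top near the front edge, with about 10 N.
- catch_tab (a point): Black tab of the hidden safety catch, hanging under the lid's overhang, below the small steel plate on the lid's top (40 from the middle to the chest's -y). Plate 34 (lid x, from 8 to 42 behind the edge) x 6 thick (y) x 34, from 2 to 36 below the lid. Point: centre of the face on its -y side, the one to push towards +y. Hook and keeper sit behind it, 38 to 60 from the edge; the hook hangs 60 below the lid.
- catch (a joint): Catch slide along the lid's y, m: 0 at rest, 0.018 stop; spring 2 N at rest, 6 N at the stop. Above 0.012 its hook is free of the chest's keeper, so the lid can be lifted while it is held there; springs back when let go. The hook is clear of the keeper once the lid is above 0.35 rad.
- carton_mid (a point): Brown carton on a sloping stand, fixed, leaning 20 degrees towards its own front (roughly +y, left). Outside 156 x 280; 2 rows x 3 columns of cells 72 (x) x 88 (y) inside. Long walls 105 high, dividers and end walls 74. Point: top of carton floor, centre. Axes untilted: x level from low front to high back, y along the rows of three, z up; the cells' axis leans from z to -x by 0.35 rad.
- bottle1_mid (a point): Glass bottle with blue cap, 180 g, body 60 across, total height 100, cap 34 across from 74 to 100 above its foot; all bottles alike. Point: on its axis, 50 above the foot; z points to the cap. Three or four are present, each in its own carton cell; None if absent.
- bottle2_mid (a point): Glass bottle with blue cap, 180 g, body 60 across, total height 100, cap 34 across from 74 to 100 above its foot; all bottles alike. Point: on its axis, 50 above the foot; z points to the cap. Three or four are present, each in its own carton cell; None if absent.
- bottle3_mid (a point): Glass bottle with blue cap, 180 g, body 60 across, total height 100, cap 34 across from 74 to 100 above its foot; all bottles alike. Point: on its axis, 50 above the foot; z points to the cap. Three or four are present, each in its own carton cell; None if absent.
- bottle4_mid (a point): Glass bottle with blue cap, 180 g, body 60 across, total height 100, cap 34 across from 74 to 100 above its foot; all bottles alike. Point: on its axis, 50 above the foot; z points to the cap. Three or four are present, each in its own carton cell; None if absent.
- bottle5_mid (a point): Glass bottle with blue cap, 180 g, body 60 across, total height 100, cap 34 across from 74 to 100 above its foot; all bottles alike. Point: on its axis, 50 above the foot; z points to the cap. Three or four are present, each in its own carton cell; None if absent.
- bottle6_mid (a point): Glass bottle with blue cap, 180 g, body 60 across, total height 100, cap 34 across from 74 to 100 above its foot; all bottles alike. Point: on its axis, 50 above the foot; z points to the cap. Three or four are present, each in its own carton cell; None if absent.
- dishes: Stack of clear dishes, 90 across, 29 high, on the bench between chest and carton; leave alone. Origin under its centre.
- tipbox: Grey and clear box, 85 x 125 x 60, beyond the work; leave alone. Origin under its centre.
- flask: Green glass bottle with white cap, 60 across, 120 high, beyond the work, not to be loaded; leave alone. Origin under its centre.
Not all that is in view belongs to the job. Leave any pink look-alike of the part that bears bottle4_mid alone. What is shaped like the part that bears bottle6_mid but orange is not meant.

How it is judged:
On the way, in this order (a step that is already met when the one before it is completed fails the run):
1. the safety catch is pushed aside (value of joint catch above 0.01 m), for 0.1 s.
2. the lid is open wide (over 1.3 rad) (value of joint lid above 1.3 rad), for 0.2 s.
3. every bottle stands upright in the chest (x of bottle1_mid in the frame of chest_floor between -0.06 and 0.06 m and y of bottle1_mid in the frame of chest_floor between -0.145 and 0.145 m and z of bottle1_mid in the frame of chest_floor between 0.042 and 0.058 m and angle between each of bottle1_mid, bottle2_mid, bottle3_mid, bottle4_mid, bottle5_mid, bottle6_mid's own z axis and vertical below 0.15 rad and x of bottle2_mid in the frame of chest_floor between -0.06 and 0.06 m and y of bottle2_mid in the frame of chest_floor between -0.145 and 0.145 m and z of bottle2_mid in the frame of chest_floor between 0.042 and 0.058 m and x of bottle3_mid in the frame of chest_floor between -0.06 and 0.06 m and y of bottle3_mid in the frame of chest_floor between -0.145 and 0.145 m and z of bottle3_mid in the frame of chest_floor between 0.042 and 0.058 m and x of bottle4_mid in the frame of chest_floor between -0.06 and 0.06 m and y of bottle4_mid in the frame of chest_floor between -0.145 and 0.145 m and z of bottle4_mid in the frame of chest_floor between 0.042 and 0.058 m and x of bottle5_mid in the frame of chest_floor between -0.06 and 0.06 m and y of bottle5_mid in the frame of chest_floor between -0.145 and 0.145 m and z of bottle5_mid in the frame of chest_floor between 0.042 and 0.058 m and x of bottle6_mid in the frame of chest_floor between -0.06 and 0.06 m and y of bottle6_mid in the frame of chest_floor between -0.145 and 0.145 m and z of bottle6_mid in the frame of chest_floor between 0.042 and 0.058 m), for 0.2 s.
4. the lid is fully shut and the catch has snapped back (value of joint lid below 0.03 rad and value of joint catch below 0.005 m), for 0.2 s.
At the end, for the whole second after the job is handed in: Every bottle stands upright (within 0.15 rad) and at rest on the chest's floor (centre within 8 mm of standing height), the lid is shut (under 0.03 rad) and the catch is back at rest (under 5 mm) (all of step 3 and all of step 4 and linear speed of each of bottle1, bottle2, bottle3, bottle4, bottle5, bottle6 below 0.03 m/s); the robot touches nothing.
It fails at once if the dishes, the tip box or the green bottle were moved by more than 3 cm (distance of any of dishes, tipbox, flask from where it was at the start of the episode above 0.03 m).
Of bottle1, bottle2, bottle3, bottle4, bottle5, bottle6 only 3 to 4 are there at a start; the rules pass over those that are not, and their reading is None.
At some moment in a run one of bottle1, bottle2, bottle3, bottle4, bottle5, bottle6 may be knocked a few centimetres aside while the robot is not near it.
It also fails if it takes over 210 s, if anything falls off the work surface, if the arm or the gripper's body presses on something with over 40 N, if the wrist force passes 120 N, or if a joint passes its speed limit or range.

### The arm

A 7-joint arm with a two-finger parallel gripper is mounted at the origin on the work surface. World frame = base frame: x ahead of the robot, y to its left, z up, the work surface at z = 0. Lengths are in m, angles in rad, forces in N, time in s.
With the tool pointing down it reaches from about 0.4 to 0.85 m from the base axis. Payload 10.4 kg.
Tool frame: the origin (TCP) lies midway between the tips of the shut fingers; the grasp point (between the pads) lies 19 mm behind it; x points along the fingers, y is the direction in which the jaws open and shut, and the axes are right-handed (so a half turn about x gives the same grasp; the last joint's range is limited). The gripper opens to 87 mm and grips with 3 to 60 N. Pads are 19 mm wide; open, the fingers measure 117 mm over their backs; the gripper's body (75 mm by 190 mm) begins 51 mm behind the grasp point.
Start: joints at [-1.147, 0.332, -0.065, 1.46, 0.022, 1.35, -0.088], TCP at [0.27, 0.564, 0.201] pointing down, gripper open.
Joint ranges: [-2.6, 2.6], [-0.5, 2.12], [-1.47, 1.34], [0.16, 2.42], [-1.27, 4.41], [0.06, 2.06], [-2.6, 2.6]. Speed limits (rad/s): [2.22, 2.22, 2.79, 2.79, 3.14, 3.14, 3.14].

### API

Orientations are given as a unit quaternion [x, y, z, w].
In Python, from bench import * gives the robot as it stands.
- The arm moves only by the shell command python3 -m inch 'ROWS' [FORCE]. ROWS is JSON, a list that holds one entry, the list of rows, each a list of 7 numbers: the shift along the world's x, y, z each as a share of 120 mm, from -1 to 1, then the turn, a rotation vector about the world's x, y, z each as a share of 2 pi rad, from -1 to 1, then the closure, from 0 (fully open) to 1 (shut). A call has 1 to 10 rows; each row is the pose to reach, as a shift and turn from the pose commanded when the call began, turning the shorter way round; what a row does not reach only later rows make up. A row lasts 1/10 s, in which the tool goes at most 50 mm and 8.59 degrees, less where a joint would pass 70% of its speed; a pose out of reach is approached as far as the arm can. A call with a number of a shift or a turn outside -1 to 1 is refused whole. A call with a gripper value outside its range is refused whole. The fingers move at their own pace and stop on an object; FORCE is the grip in N (left out, the last holds). Time passes only in rows, so rows that repeat a pose let the fingers close. It gives the time, the measured TCP pose, the force and the opening at its end, in the units of the state.
- read_state(): the state, without advancing time (a new reading comes with each control period).
- camera(name): name is "scene" or "top" or "wrist"; returns the picture (420x560x3 uint8, red, green, blue); there is no depth.
- get_calibration(name): a dict with "fx", "fy", "cx", "cy" (pixels), "xyz" and "attitude" of the camera in the world. Camera axes: x right, y up, looking along -z (the intrinsics and any distortion apply to the point x, -y, -z); pixel columns grow to the right and rows downward; lengths in m; the calibration is good to about 2 mm. A picture is of the moment at which its call begins: read the wrist's pose just before it. get_calibration takes no time and is no camera call; for the wrist camera it gives the pose at the moment of the call.
- close_job(): hands the job in, once; it reports no verdict.
The state is a dict: "time": time; "joint_positions": joint angles; "joint_vel": joint speeds; "joint_torque": joint torques, N m; "ee_pos": TCP position; "eef_rot": TCP orientation; "ft_force": force on the tool from outside, world axes, zero at the start; "torque": the same for the moment, N m; "width": finger opening in m.
Only numpy, scipy, OpenCV 4.12 (cv2) and the standard library are available. Lean on these libraries where they do the work, as an engineer would, in place of code of your own. Each camera call takes 0.05 s, during which the arm holds its last target.

## Working session

There is one attempt and no reset: what is moved stays moved. The work goes in short steps, Python scripts to look and compute and a shell command to move; the robot and the scene stay as the last step left them, time stands still between calls to the robot, and variables do not carry over. Pictures are saved under pics/ and viewed, and the job is handed in when it is done.

```bash
ls; mkdir -p pics; python3 - <<'E'
from bench import *
import cv2
print(read_state())
for n in ("scene","top","wrist"):
    print(n,get_calibration(n))
    im=camera(n); cv2.imwrite(f"pics/{n}0.png",im[:,:,::-1])
E
```

```text
pics
{'time': 0.0, 'joint_positions': array([-1.14660647,  0.33283305, -0.06469961,  1.46096188,  0.0215911 ,
        1.34990031, -0.08851154]), 'joint_vel': array([-3.42839928e-04,  8.99720502e-04, -1.56656545e-03, -5.16876649e-05,
        3.70257731e-04,  4.59222720e-04,  7.13244353e-04]), 'joint_torque': array([ 2.02211654e-04, -6.23255253e+01,  2.45370035e-02, -3.89890409e+01,
       -6.14008773e-02,  3.98524571e-02,  2.25814460e-04]), 'ee_pos': array([0.26986541, 0.56326161, 0.20006839]), 'eef_rot': array([ 0.15616141,  0.6896262 , -0.15714024,  0.68944635]), 'ft_force': array([-0.41994158,  0.21554679,  0.38285541]), 'torque': array([ 0.0724073 ,  0.01159828, -0.02412708]), 'width': 0.0869603754331561}
scene {'fx': 483.2454135246455, 'fy': 483.2454135246455, 'cx': 279.96522928411923, 'cy': 211.14110169924362, 'xyz': array([ 1.16302822, -0.60066196,  1.09871932]), 'attitude': array([0.32087772, 0.14586913, 0.38541393, 0.85276948])}
top {'fx': 394.48496603035926, 'fy': 394.48496603035926, 'cx': 279.54181614812205, 'cy': 212.4865149708434, 'xyz': array([ 4.25155828e-01, -3.09166602e-04,  9.75024984e-01]), 'attitude': array([-0.01345604,  0.02547496,  0.71016424, -0.70344631])}
wrist {'fx': 376.63450297186193, 'fy': 376.63450297186193, 'cx': 275.75345763777983, 'cy': 211.35266964591514, 'xyz': array([0.20672954, 0.59348561, 0.38328939]), 'attitude': array([-0.10983805, -0.06838132,  0.52877648,  0.83884148])}
```

View pics/scene0.png

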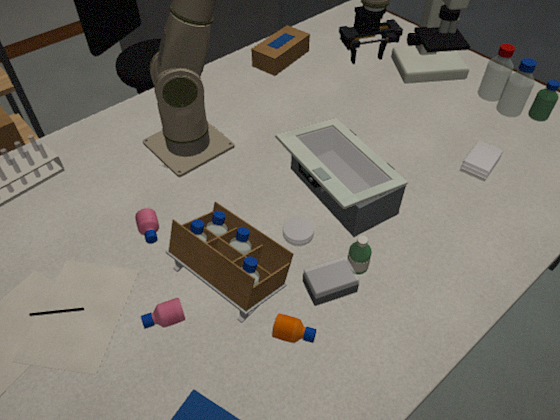

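View pics/top0.png

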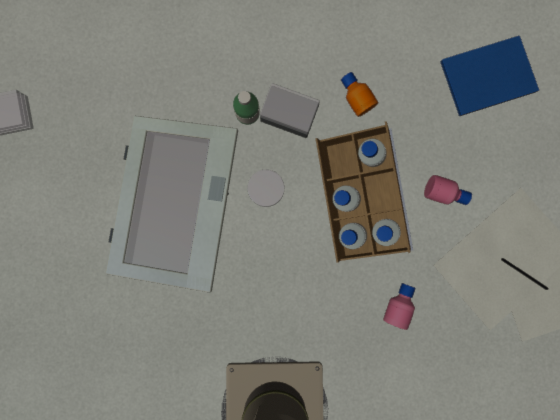

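View pics/wrist0.png

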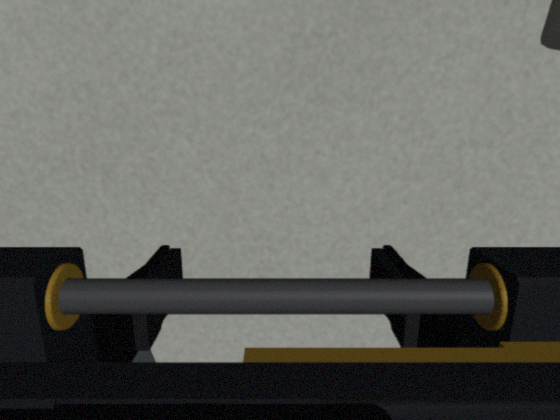

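Scene (scene px): chest with lid ajar at (340,170), carton with four blue-capped bottles at (198,226), (219,217), (243,234), (250,265); dishes at (298,231); green bottle at (360,255); tip box at (330,280). Look-alikes are pink at (147,222) and (165,313), and orange at (293,328), all lying on the bench outside the carton. I choose only the four in the carton (top px (370,150), (346,198), (350,237), (385,233)). A close crop will check that.

```bash
python3 - <<'E'
import cv2,numpy as np
t=cv2.imread("pics/top0.png"); s=cv2.imread("pics/scene0.png")
a=cv2.resize(t[110:300,95:265],None,fx=3,fy=3,interpolation=cv2.INTER_CUBIC);cv2.imwrite("pics/tc_chest.png",a)
a=cv2.resize(s[105:235,260:420],None,fx=4.5,fy=4.5,interpolation=cv2.INTER_CUBIC);cv2.imwrite("pics/sc_chest.png",a)
a=cv2.resize(t[110:275,305:425],None,fx=3.5,fy=3.5,interpolation=cv2.INTER_CUBIC);cv2.imwrite("pics/tc_cart.png",a)
E
```

```text
(no output)
```

View pics/tc_chest.png

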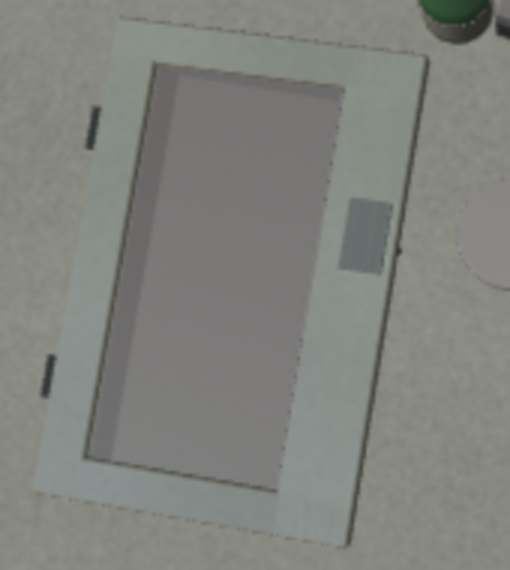

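View pics/sc_chest.png

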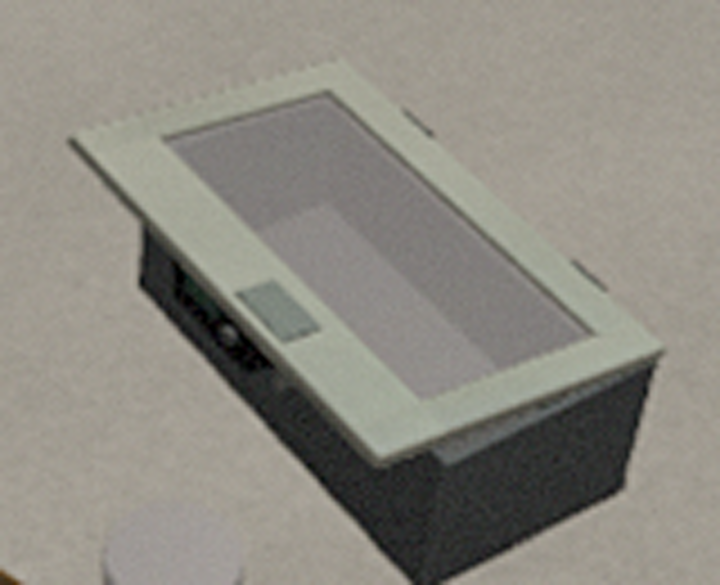

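View pics/tc_cart.png

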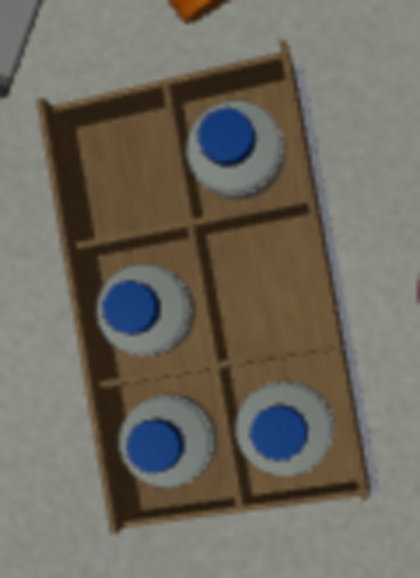

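```bash
cat > h.py <<'E'
from bench import *
import numpy as np, cv2
from scipy.spatial.transform import Rotation as R
def ray(n,px,c=None):
    c=c or get_calibration(n)
    d=np.array([(px[0]-c['cx'])/c['fx'],-(px[1]-c['cy'])/c['fy'],-1.])
    return np.array(c['xyz']),R.from_quat(c['attitude']).apply(d)
def plane(n,px,z,c=None):
    o,d=ray(n,px,c); return o+d*(z-o[2])/d[2]
def tri(a,b):
    (o1,d1),(o2,d2)=a,b
    d1=d1/np.linalg.norm(d1);d2=d2/np.linalg.norm(d2)
    t=np.linalg.lstsq(np.c_[d1,-d2],o2-o1,rcond=None)[0]
    p,q=o1+t[0]*d1,o2+t[1]*d2
    return (p+q)/2,np.linalg.norm(p-q)
def proj(n,P):
    c=get_calibration(n); q=R.from_quat(c['attitude']).inv().apply(np.array(P)-c['xyz'])
    return c['cx']-c['fx']*q[...,0]/q[...,2], c['cy']+c['fy']*q[...,1]/q[...,2]
def show(n,name,crop=None,f=1):
    im=camera(n)[:,:,::-1]
    if crop: x0,y0,x1,y1=crop; im=im[y0:y1,x0:x1]
    im=cv2.resize(im,None,fx=f,fy=f,interpolation=cv2.INTER_CUBIC)
    cv2.imwrite(f"pics/{name}.png",im)
E
python3 - <<'E'
from h import *
np.set_printoptions(precision=4,suppress=True)
T=dict(FH=(135.3,116),FF=(237.3,129),NF=(211,291.7),NH=(107,273.3))
S=dict(NF=(275.1,136.1),FF=(344.4,208.3),FH=(406.7,183.2),NH=(335.6,118.3))
P={k:tri(ray("top",T[k]),ray("scene",S[k])) for k in T}
for k in P: print(k,*P[k])
P={k:v[0] for k,v in P.items()}
print([np.linalg.norm(P[a]-P[b]) for a,b in(("FH","NH"),("FF","NF"),("FH","FF"),("NH","NF"))])
# front edge, bottles caps by color
for n,roi in(("top",(305,110,425,275)),("scene",(165,195,300,310))):
    im=cv2.imread(f"pics/{n}0.png"); x0,y0,x1,y1=roi
    hsv=cv2.cvtColor(im[y0:y1,x0:x1],cv2.COLOR_BGR2HSV)
    m=cv2.inRange(hsv,(105,120,60),(125,255,255))
    k,l,st,ce=cv2.connectedComponentsWithStats(m)
    for i in range(1,k):
        if st[i,4]>20: print(n,ce[i]+[x0,y0],st[i])
E
```

```text
FH [0.6822 0.2934 0.1331] 0.0008132659225161411
FF [0.6463 0.0731 0.1604] 0.002439211125530295
NF [0.31   0.1275 0.1612] 0.001317307989972377
NH [0.3473 0.3499 0.1344] 0.0020956581282728084
[np.float64(0.3395691242493657), np.float64(0.3406778015205059), np.float64(0.22486252659857697), np.float64(0.22717097747340104)]
top [369.1099 148.3089] [ 57  31  16  16 191]
top [341.8596 197.3539] [ 30  80  15  15 178]
top [384.2553 233.1223] [ 72 116  16  15 188]
top [348.6209 236.989 ] [ 36 120  16  15 182]
scene [218.1232 217.2246] [ 48  16  13  14 138]
scene [196.6966 226.0897] [ 26  25  13  14 145]
scene [242.1056 233.7958] [ 71  32  14  15 142]
scene [249.6687 263.8795] [ 78  62  15  16 166]
```

```bash
cat >> h.py <<'E'
u=np.array([.1645,.9864,0]); v=np.array([-.9864,.1645,0]); z=np.array([0,0,1.])
H=np.array([.515,.322,.1255]); C=H-.085*u; C[2]=.012
def lidpt(a,d,w,below=0):
    """point d behind front edge, w along chest y, below the underside, lid angle a"""
    ax=u*np.cos(a)-z*np.sin(a); n=z*np.cos(a)+u*np.sin(a)
    return H-(.23-d)*ax+w*v-below*n
def ori(ax,jaw):
    ax=ax/np.linalg.norm(ax); jaw=jaw-ax*(ax@jaw); jaw/=np.linalg.norm(jaw)
    return R.from_matrix(np.c_[ax,jaw,np.cross(ax,jaw)])
def go(P=None,Q=None):
    s=read_state(); p=s['ee_pos']; q=R.from_quat(s['eef_rot'])
    m=q.as_matrix()
    print("t",s['time'].__round__(2),"tcp",p.round(4),"ax",m[:,0].round(3),"jaw",m[:,1].round(3),"F",np.array(s['ft_force']).round(1),"w",round(s['width'],4))
    if P is not None: print(" shift/0.12:",((np.array(P)-p)/.12).round(3))
    if Q is not None:
        best=min(((Q*R.from_euler('x',k*np.pi))*q.inv() for k in(0,1)),key=lambda r:r.magnitude())
        for k in (0,1):
            r=((Q*R.from_euler('x',k*np.pi))*q.inv()); print(" turn/2pi:",(r.as_rotvec()/2/np.pi).round(4),"deg",np.degrees(r.magnitude()).round(1))
E
python3 - <<'E'
from h import *
np.set_printoptions(precision=4,suppress=True)
print("plate px", proj("top",lidpt(.117,.025,-.04,-.012)),proj("scene",lidpt(.117,.025,-.04,-.012)))
th=np.radians(30)
Q=ori(u*np.cos(th)-z*np.sin(th),v)
tab=lidpt(.117,.025,-.043,.019);print("tab",tab)
P=lidpt(.117,-.06,-.07,.02);print("pre",P)
go(P,Q)
print(plane("top",(265,188),.029),plane("top",(245,106),.06))
im=cv2.imread("pics/top0.png")
capT=[(369.1,148.3),(341.9,197.4),(384.3,233.1),(348.6,237.0)]
capS=[(249.67,263.9),(242.1,233.8),(196.7,226.1),(218.1,217.2)]
import itertools
for a in capT:
    for b in capS:
        p,e=tri(ray("top",a),ray("scene",b))
        if e<.01: print(a,b,p,e)
E
```

```text
plate px (np.float64(216.2634782540402), np.float64(188.30565731719108)) (np.float64(321.85192156951604), np.float64(175.0799686634327))
tab [0.5236 0.1119 0.1306]
pre [0.5363 0.0241 0.1395]
t 0.15 tcp [0.2699 0.5634 0.2003] ax [-0.    -0.001 -1.   ] jaw [ 0.432  0.902 -0.001] F [ 1.2 -0.1  0. ] w 0.087
 shift/0.12: [ 2.22  -4.494 -0.506]
 turn/2pi: [ 0.0881 -0.1692  0.2642] deg 117.3
 turn/2pi: [ 0.1578  0.0819 -0.1851] deg 92.4
[0.5366 0.0178 0.029 ] [0.7274 0.0627 0.06  ]
(369.1, 148.3) (249.67, 263.9) [ 0.6075 -0.2102  0.1365] 0.0021127528237651016
(341.9, 197.4) (242.1, 233.8) [ 0.5043 -0.154   0.1095] 0.0018473436414400994
(384.3, 233.1) (196.7, 226.1) [ 0.4248 -0.2384  0.1363] 0.0015238131820613818
(348.6, 237.0) (218.1, 217.2) [ 0.4169 -0.1671  0.1097] 0.0018854486492455107
```

```bash
python3 -m inch '[[[0.3,-0.5,0.5,0,0,0,1],[0.5,-1,0.6,0,0,0,1],[0.5,-1,0.6,0,0,0,1]]]' 20
python3 -m inch '[[[0.2,-0.5,0,0,0,-0.04,1],[0.4,-1,0,0,0,-0.05,1],[0.4,-1,0,0,0,-0.05,1]]]'
python3 -m inch '[[[0.2,-0.5,0,0,0,0,1],[0.4,-1,0,0,0,0,1],[0.4,-1,0,0,0,0,1]]]'
python3 -m inch '[[[0.2,-0.5,0,0,0,0,1],[0.4,-1,0,0,0,0,1],[0.4,-1,0,0,0,0,1]]]'
python3 - <<'E'
from h import *
th=np.radians(30)
Q=ori(u*np.cos(th)-z*np.sin(th),v)
P=lidpt(.117,-.06,-.07,.02)
go(P,Q); print(read_state()['joint_positions'].round(3))
E
```

```text
time: 0.45
ee_pos: [0.3288, 0.4458, 0.2718]
eef_rot: [0.156, 0.69, -0.156, 0.69]
ft_force: [1.2, 0.7, 1.0]
width: 0.0706
time: 0.75
ee_pos: [0.3781, 0.3233, 0.2716]
eef_rot: [0.266, 0.655, -0.266, 0.656]
ft_force: [0.9, 0.3, -0.4]
width: 0.0469
time: 1.05
ee_pos: [0.4256, 0.2031, 0.2714]
eef_rot: [0.264, 0.656, -0.264, 0.656]
ft_force: [-0.5, 1.3, 0.1]
width: 0.0232
time: 1.35
ee_pos: [0.4732, 0.083, 0.2714]
eef_rot: [0.264, 0.656, -0.264, 0.656]
ft_force: [0.2, 0.8, 0.4]
width: 0.0025
t 1.35 tcp [0.4732 0.083  0.2714] ax [ 0. -0. -1.] jaw [0.692 0.721 0.   ] F [0.2 0.8 0.4] w 0.0025
 shift/0.12: [ 0.526 -0.491 -1.099]
 turn/2pi: [ 0.0632 -0.1906  0.3078] deg 132.3
 turn/2pi: [ 0.1642  0.0545 -0.1397] deg 80.0
[-0.646 -0.039  0.368  1.732  0.015  1.445  0.527]
```

```bash
python3 -m inch '[[[0.3,-0.5,-0.1,0.02,0.007,-0.017,1],[0.5,-1,-0.3,0.04,0.014,-0.035,1],[0.5,-1,-0.3,0.164,0.0545,-0.14,1],[0.5,-1,-0.3,0.164,0.0545,-0.14,1],[0.5,-1,-0.3,0.164,0.0545,-0.14,1],[0.5,-1,-0.3,0.164,0.0545,-0.14,1],[0.5,-1,-0.3,0.164,0.0545,-0.14,1],[0.5,-1,-0.3,0.164,0.0545,-0.14,1],[0.5,-1,-0.3,0.164,0.0545,-0.14,1],[0.5,-1,-0.3,0.164,0.0545,-0.14,1]]]'
python3 - <<'E'
from h import *
th=np.radians(30)
Q=ori(u*np.cos(th)-z*np.sin(th),v)
P=lidpt(.117,-.06,-.07,.02)
go(P,Q); print(read_state()['joint_positions'].round(3))
E
```

```text
time: 2.35
ee_pos: [0.5314, -0.0343, 0.2336]
eef_rot: [0.739, 0.623, -0.198, 0.165]
ft_force: [-0.4, -0.9, -0.7]
width: 0.0002
t 2.35 tcp [ 0.5314 -0.0343  0.2336] ax [ 0.146  0.855 -0.498] jaw [ 0.985 -0.17  -0.003] F [-0.4 -0.9 -0.7] w 0.0002
 shift/0.12: [ 0.04   0.486 -0.784]
 turn/2pi: [ 0.0719  0.4265 -0.2491] deg 179.7
 turn/2pi: [-0.0004 -0.0004  0.0009] deg 0.4
[ 0.031  0.463  0.667  1.748 -1.112  1.771  0.783]
```

```bash
python3 -m inch '[[[0.04,0.2,-0.4,0,0,0,1],[0.05,0.48,-0.78,0,0,0,1],[0.05,0.48,-0.78,0,0,0,1],[0.05,0.48,-0.78,0,0,0,1]]]'
python3 - <<'E'
from h import *
th=np.radians(30)
Q=ori(u*np.cos(th)-z*np.sin(th),v)
go(lidpt(.117,.025,-.07,.022),Q); print(read_state()['joint_positions'].round(3))
show("scene","s1",(240,90,440,270),4)
show("wrist","w1")
E
```

```text
time: 2.75
ee_pos: [0.5378, 0.0267, 0.1411]
eef_rot: [0.736, 0.626, -0.197, 0.168]
ft_force: [0.3, -0.2, 0.0]
width: 0.0007
t 2.75 tcp [0.5378 0.0267 0.1411] ax [ 0.139  0.855 -0.5  ] jaw [ 0.987 -0.16   0.001] F [ 0.3 -0.2  0. ] w 0.0007
 shift/0.12: [ 0.102  0.67  -0.112]
 turn/2pi: [-0.0702 -0.4268  0.2498] deg 179.8
 turn/2pi: [ 0.0001  0.0001 -0.0008] deg 0.3
[-0.024  0.54   0.595  1.865 -1.185  1.615  0.902]
```

View pics/s1.png

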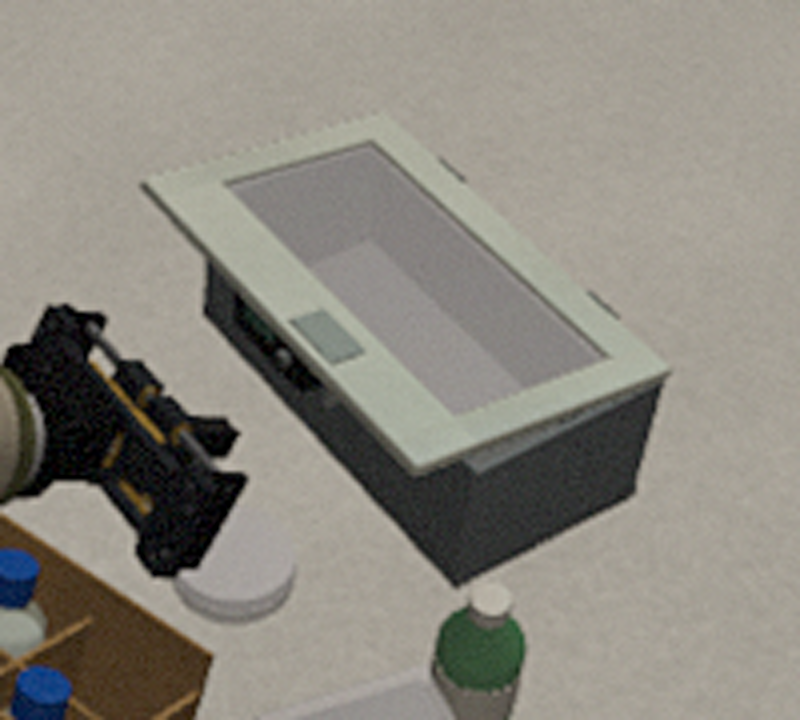

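View pics/w1.png

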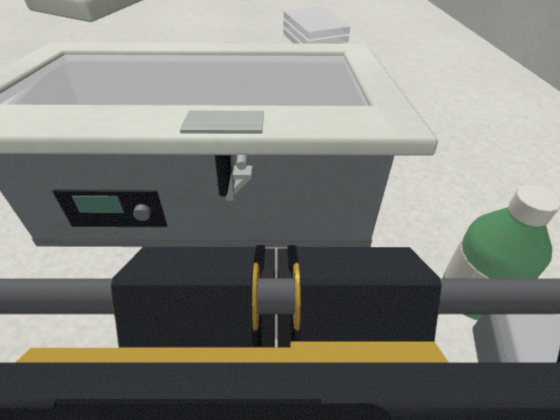

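```bash
python3 -m inch '[[[0.05,0.3,-0.08,0,0,0,1],[0.1,0.5,-0.12,0,0,0,1],[0.1,0.67,-0.13,0,0,0,1],[0.1,0.67,-0.13,0,0,0,1],[0.1,0.67,-0.13,0,0,0,1]]]'
python3 - <<'E'
from h import *
th=np.radians(30)
Q=ori(u*np.cos(th)-z*np.sin(th),v)
go(lidpt(.117,.025,-.043-.015+.015,.022),Q); print(read_state()['joint_positions'].round(3))
show("wrist","w2")
E
```

```text
time: 3.35
ee_pos: [0.5514, 0.1039, 0.1276]
eef_rot: [0.737, 0.624, -0.196, 0.17]
ft_force: [-1.0, 0.1, -0.1]
width: 0.0006
t 3.35 tcp [0.5514 0.1039 0.1276] ax [ 0.145  0.853 -0.501] jaw [ 0.986 -0.164  0.005] F [-1.   0.1 -0.1] w 0.0006
 shift/0.12: [-0.232  0.064 -0.   ]
 turn/2pi: [-0.0717 -0.4263  0.2498] deg 179.7
 turn/2pi: [ 0.0003  0.0008 -0.    ] deg 0.3
[-0.085  0.491  0.485  1.933 -1.241  1.462  0.859]
```

View pics/w2.png

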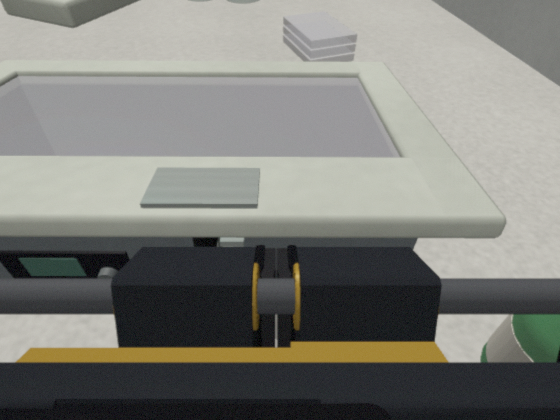

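```bash
python3 -m inch '[[[-0.04,0.01,0,0,0,0,1],[-0.08,0.015,0,0,0,0,1],[-0.12,0.02,0,0,0,0,1],[-0.12,0.02,0,0,0,0,1]]]'
python3 -m inch '[[[-0.04,0.007,0,0,0,0,1],[-0.06,0.01,0,0,0,0,1],[-0.06,0.01,0,0,0,0,1]]]'
python3 -m inch '[[[-0.04,0.007,0,0,0,0,1],[-0.05,0.008,0,0,0,0,1],[-0.05,0.008,0,0,0,0,1]]]'
python3 - <<'E'
from h import *
th=np.radians(30)
Q=ori(u*np.cos(th)-z*np.sin(th),v)
go(lidpt(.117,.025,-.043-.015+.015,.022),Q); print(read_state()['joint_positions'].round(3))
show("wrist","w3")
E
```

```text
time: 3.8
ee_pos: [0.5354, 0.1073, 0.1261]
eef_rot: [0.737, 0.624, -0.197, 0.168]
ft_force: [-0.6, 0.4, 0.8]
width: 0.0003
time: 4.1
ee_pos: [0.5285, 0.1088, 0.1261]
eef_rot: [0.737, 0.624, -0.197, 0.168]
ft_force: [-0.6, -0.2, 0.5]
width: 0.0004
time: 4.4
ee_pos: [0.5226, 0.1098, 0.1262]
eef_rot: [0.737, 0.624, -0.197, 0.168]
ft_force: [-0.3, -0.2, -0.1]
width: 0.0009
t 4.4 tcp [0.5226 0.1098 0.1262] ax [ 0.143  0.854 -0.5  ] jaw [ 0.987 -0.164  0.002] F [-0.3 -0.2 -0.1] w 0.0009
 shift/0.12: [0.007 0.015 0.012]
 turn/2pi: [-0.0713 -0.4268  0.2499] deg 179.9
 turn/2pi: [ 0.0001  0.0003 -0.0001] deg 0.1
[-0.093  0.444  0.49   2.005 -1.226  1.446  0.882]
```

View pics/w3.png

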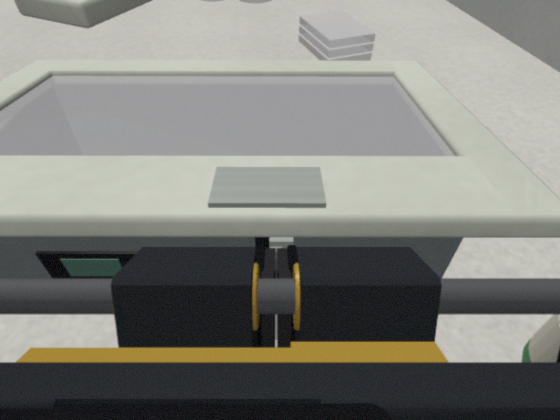

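```bash
python3 - <<'E'
from h import *
np.set_printoptions(precision=1,suppress=True)
s=read_state();p=s['ee_pos'];m=R.from_quat(s['eef_rot']).as_matrix()
print("tcp",np.array(proj("wrist",p)),"back19",np.array(proj("wrist",p-.019*m[:,0])))
for e in(-1,1): print("tip corner",[np.array(proj("wrist",p+e*.0095*m[:,2]+f*.015*m[:,1])) for f in(-1,1)])
for d in(.008,.042):
  for b in (.002,.036):
    print(d,b,[np.array(proj("wrist",lidpt(.117,d,w,b))) for w in(-.043,-.037)])
print("edge",np.array(proj("wrist",lidpt(.117,0,-.04,0))),"platef",np.array(proj("wrist",lidpt(.117,.008,-.04,-.012))),np.array(proj("wrist",lidpt(.117,.042,-.04,-.012))))
q=m.T@(lidpt(.117,.025,-.043,.019)-p); print("tab centre in tool (mm)",q*1e3)
E
```

```text
tcp [276.3 249.2] back19 [276.4 263.5]
tip corner [array([247.1, 231.7]), array([305.7, 231.8])]
tip corner [array([247.7, 266.2]), array([304.9, 266.3])]
0.008 0.002 [array([277.3, 238.1]), array([264. , 238.1])]
0.008 0.036 [array([277. , 287.9]), array([265.1, 287.8])]
0.042 0.002 [array([277.2, 194.2]), array([265.7, 194.2])]
0.042 0.036 [array([276.9, 242.1]), array([266.5, 242.1])]
edge [270.5 247.1] platef [270.5 213.8] [271.3 171.4]
tab centre in tool (mm) [-0.2  0.4 -4.9]
```

```bash
python3 - <<'E'
import cv2
for n in("w2","w3"):
    im=cv2.imread(f"pics/{n}.png")[150:360,180:380]; cv2.imwrite(f"pics/{n}c.png",cv2.convertScaleAbs(cv2.resize(im,None,fx=3,fy=2.7,interpolation=cv2.INTER_CUBIC),alpha=2.0))
E
```

```text
(no output)
```

View pics/w3c.png

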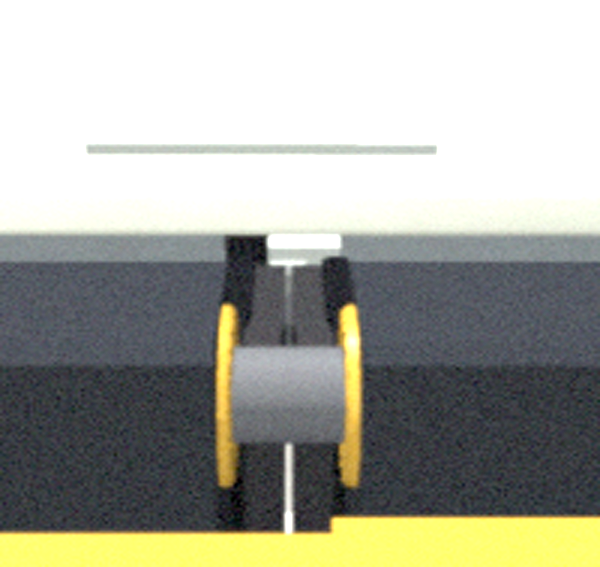

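View pics/w2c.png

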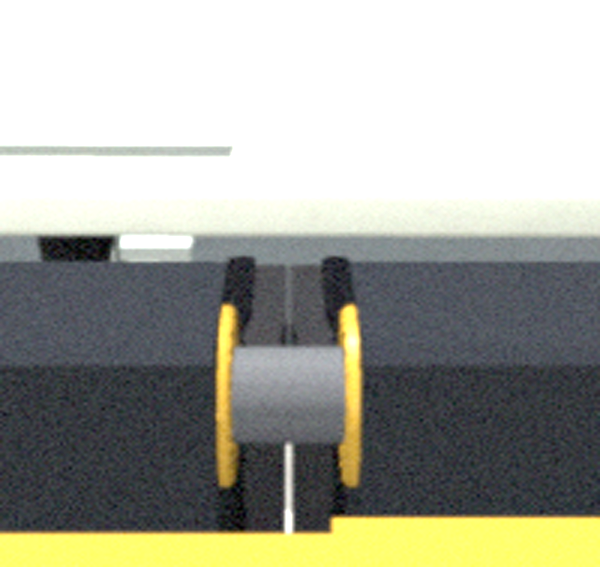

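```bash
python3 - <<'E'
from h import *
show("top","t3",(180,130,300,250),5)
show("scene","s3",(260,120,400,240),5)
print(np.array(proj("top",read_state()['ee_pos'])),np.array(proj("scene",read_state()['ee_pos'])))
E
```

```text
[221.52025244 189.38832985] [319.8909887  185.41800165]
```

View pics/t3.png

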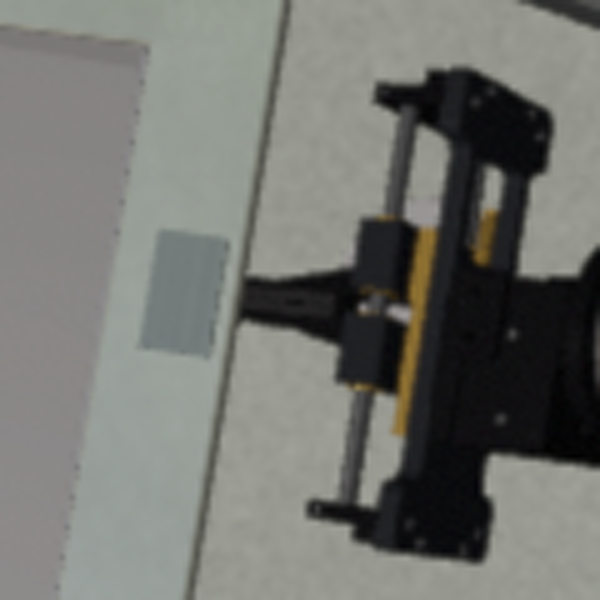

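View pics/s3.png

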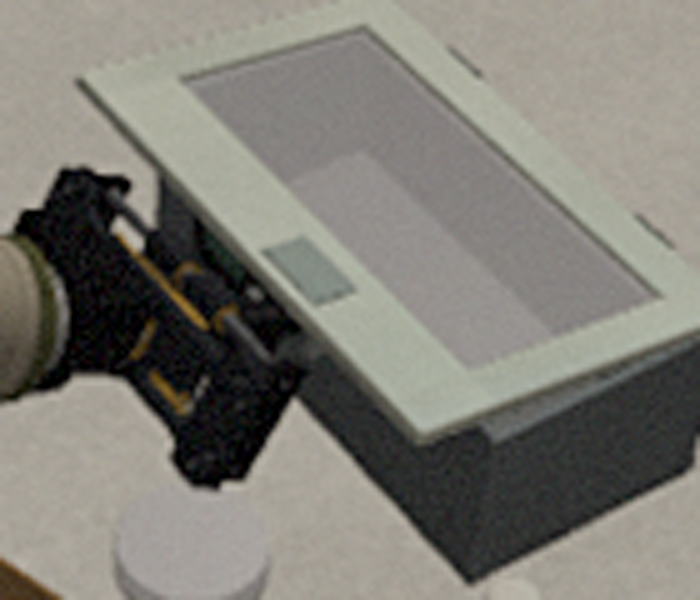

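```bash
python3 - <<'E'
from h import *
np.set_printoptions(precision=4,suppress=True)
s=read_state();p=s['ee_pos'];q=R.from_quat(s['eef_rot']);c=get_calibration("wrist")
rel=q.inv().apply(c['xyz']-p); rr=q.inv()*R.from_quat(c['attitude'])
print("cam in tool",rel)
poses=dict(w1=([.5378,.0267,.1411],[.736,.626,-.197,.168]),w2=([.5514,.1039,.1276],[.737,.624,-.196,.17]),w3=([.5226,.1098,.1262],[.737,.624,-.197,.168]))
def cal(k):
    P,Q=poses[k];Q=R.from_quat(Q); d=dict(c); d['xyz']=np.array(P)+Q.apply(rel); d['attitude']=(Q*rr).as_quat(); return d
obs={"front-right":dict(w1=(264,131),w2=(259,205.5),w3=(325,205.5)),"front-left":dict(w1=(181,131),w2=(144.5,205.5),w3=(211.5,205.5)),
"rear-right":dict(w1=(264,112),w2=(261,169),w3=(322,168)),"rear-left":dict(w1=(187,112),w2=(152,169),w3=(216.5,168)),
"edge":dict(w1=(223,148),w2=(202,230),w3=(267,230))}
for n,o in obs.items():
    A=np.zeros((3,3));b=np.zeros(3)
    for k,px in o.items():
        O,d=ray("w",px,cal(k)); d/=np.linalg.norm(d); M=np.eye(3)-np.outer(d,d);A+=M;b+=M@O
    X=np.linalg.solve(A,b);print(n,X,"u:",(X-H)@u,"v:",(X-H)@v)
for a in(.117,.13,.14):print(a,lidpt(a,.008,-.04,-.012),lidpt(a,.042,-.04,-.012),lidpt(a,0,-.04,0))
E
```

```text
cam in tool [-0.1837 -0.0003 -0.0691]
front-right [0.542  0.0981 0.1662] u: -0.21636315880085927 v: -0.06346976567807924
front-left [0.4934 0.105  0.167 ] u: -0.2176299018920372 v: -0.014388160272941175
rear-right [0.5465 0.1241 0.1649] u: -0.1900342764289956 v: -0.06360176537745887
rear-left [0.4961 0.1297 0.1666] u: -0.19280037270443623 v: -0.01303111449915125
edge [0.5164 0.0946 0.159 ] u: -0.2241196492353367 v: -0.038787381298632385
0.117 [0.5184 0.0993 0.1633] [0.524  0.1326 0.1594] [0.5169 0.0901 0.1523]
0.13 [0.5185 0.0998 0.1662] [0.524  0.1331 0.1618] [0.5169 0.0905 0.1553]
0.14 [0.5186 0.1002 0.1684] [0.5241 0.1334 0.1636] [0.517  0.0908 0.1576]
```

```bash
python3 - <<'E'
from h import *
np.set_printoptions(precision=1,suppress=True)
s=read_state();p=s['ee_pos']
print("tcp v",(p-H)@v, "u from edge",(p-lidpt(.135,0,0,0))@u)
print("F",[ (camera("wrist") is not None, read_state()['ft_force'].round(1))[1] for _ in range(6)])
for sl in(0,.005,.01):
  print(sl,[np.array(proj("wrist",lidpt(.135,.008,w+sl,.008))) for w in(-.042,-.036)])
print([np.array(proj("wrist",lidpt(.135,.06,w,.02))) for w in(-.062,-.036)])
E
```

```text
tcp v -0.04273101927294396 u from edge 0.019806192993789124
F [array([-0.2,  0. ,  0.5]), array([-0.1,  0.4,  0.3]), array([ 0.7, -0.7,  0.2]), array([ 0.1,  0.1, -0.8]), array([-0.1, -0.4,  0.7]), array([ 0.1, -0. , -0.8])]
0 [array([275. , 241.4]), array([261.8, 241.4])]
0.005 [array([264. , 241.4]), array([250.8, 241.3])]
0.01 [array([253. , 241.3]), array([239.8, 241.3])]
[array([309.5, 197.4]), array([264.9, 197.3])]
```

```bash
python3 -m inch '[[[0.1,-0.02,0,0,0,0,1],[0.2,-0.033,0,0,0,0,1],[0.22,0.02,0,0,0,0,1],[0.23,0.05,0.0,0,0,0,1],[0.23,0.05,0.0,0,0,0,1]]]'
python3 -m inch '[[[0,0,0.03,0,0,0,1],[0,0,0.03,0,0,0,1],[0,0,0.03,0,0,0,1]]]'
python3 -m inch '[[[0,0,0.02,0,0,0,1],[0,0,0.03,0,0,0,1],[0,0,0.03,0,0,0,1]]]'
python3 -m inch '[[[0,0,0.02,0,0,0,1],[0,0,0.03,0,0,0,1],[0,0,0.03,0,0,0,1]]]'
python3 - <<'E'
from h import *
go(); p=read_state()['ee_pos']
print("tcp v",(p-H)@v, "u from edge",(p-lidpt(.135,0,0,0))@u)
E
```

```text
time: 5.35
ee_pos: [0.5498, 0.1167, 0.1261]
eef_rot: [0.737, 0.625, -0.197, 0.168]
ft_force: [-0.3, -0.0, -0.1]
width: 0.0008
time: 5.65
ee_pos: [0.5498, 0.1156, 0.1294]
eef_rot: [0.737, 0.624, -0.197, 0.168]
ft_force: [-2.2, 0.2, -3.0]
width: 0.0007
time: 5.95
ee_pos: [0.5501, 0.1157, 0.1331]
eef_rot: [0.737, 0.624, -0.197, 0.168]
ft_force: [-1.9, 0.6, -5.2]
width: 0.0003
time: 6.25
ee_pos: [0.5499, 0.1155, 0.1352]
eef_rot: [0.737, 0.624, -0.198, 0.168]
ft_force: [1.4, 3.1, -22.0]
width: 0.0003
t 6.25 tcp [0.5499 0.1155 0.1352] ax [ 0.142  0.853 -0.503] jaw [ 0.986 -0.164  0.   ] F [  1.4   3.1 -22. ] w 0.0003
tcp v -0.06838610973685649 u from edge 0.029978438336699872
```

```bash
python3 -m inch '[[[0,0,-0.02,0,0,0,1],[0,0,-0.05,0,0,0,1],[0,0,-0.05,0,0,0,1]]]'
python3 -m inch '[[[-0.04,0.007,0,0,0,0,1],[-0.08,0.013,0,0,0,0,1],[-0.08,0.013,0,0,0,0,1]]]'
python3 -m inch '[[[-0.04,0.007,0,0,0,0,1],[-0.04,0.007,0,0,0,0,1]]]'
python3 -m inch '[[[-0.04,0.007,0,0,0,0,1],[-0.04,0.007,0,0,0,0,1]]]'
python3 -m inch '[[[-0.04,0.007,0,0,0,0,1],[-0.04,0.007,0,0,0,0,1]]]'
python3 - <<'E'
from h import *
go(); p=read_state()['ee_pos']
print("tcp v",(p-H)@v, "u from edge",(p-lidpt(.135,0,0,0))@u)
E
```

```text
time: 6.55
ee_pos: [0.5515, 0.1159, 0.1326]
eef_rot: [0.738, 0.624, -0.195, 0.168]
ft_force: [-1.4, -0.2, -1.7]
width: 0.0005
time: 6.85
ee_pos: [0.5406, 0.1174, 0.1318]
eef_rot: [0.737, 0.624, -0.196, 0.168]
ft_force: [0.3, 0.0, -0.1]
width: 0.0003
time: 7.05
ee_pos: [0.5356, 0.1183, 0.1312]
eef_rot: [0.737, 0.624, -0.197, 0.168]
ft_force: [-0.4, -0.2, -0.8]
width: 0.0008
time: 7.25
ee_pos: [0.5307, 0.119, 0.1309]
eef_rot: [0.737, 0.624, -0.197, 0.168]
ft_force: [-0.3, 0.5, 0.5]
width: 0.0002
time: 7.45
ee_pos: [0.5264, 0.1197, 0.131]
eef_rot: [0.737, 0.624, -0.197, 0.168]
ft_force: [2.4, 0.5, -1.0]
width: 0.0004
t 7.45 tcp [0.5264 0.1197 0.131 ] ax [ 0.143  0.854 -0.5  ] jaw [ 0.986 -0.164  0.003] F [ 2.4  0.5 -1. ] w 0.0004
tcp v -0.044483198099126604 u from edge 0.03028587934030687
```

```bash

python3 -m inch '[[[-0.04,0.007,0,0,0,0,1],[-0.05,0.008,0,0,0,0,1],[-0.05,0.008,0,0,0,0,1]]]'
python3 -m inch '[[[-0.03,0.005,0,0,0,0,1],[-0.04,0.007,0,0,0,0,1],[-0.04,0.007,0,0,0,0,1]]]'
python3 - <<'E'
from h import *
go(); p=read_state()['ee_pos']
print("tcp v",(p-H)@v, "u from edge",(p-lidpt(.135,0,0,0))@u)
show("wrist","w4",(180,150,380,360),3)
E
```

```text
time: 7.75
ee_pos: [0.5206, 0.1207, 0.1311]
eef_rot: [0.737, 0.624, -0.197, 0.168]
ft_force: [3.9, 0.6, -0.7]
width: 0.0009
time: 8.05
ee_pos: [0.5159, 0.1215, 0.131]
eef_rot: [0.737, 0.624, -0.197, 0.168]
ft_force: [5.2, 0.6, -0.3]
width: 0.0004
t 8.05 tcp [0.5159 0.1215 0.131 ] ax [ 0.143  0.854 -0.5  ] jaw [ 0.986 -0.164  0.003] F [ 5.2  0.6 -0.3] w 0.0004
tcp v -0.03382256095427347 u from edge 0.030293221307255005
```

View pics/w4.png

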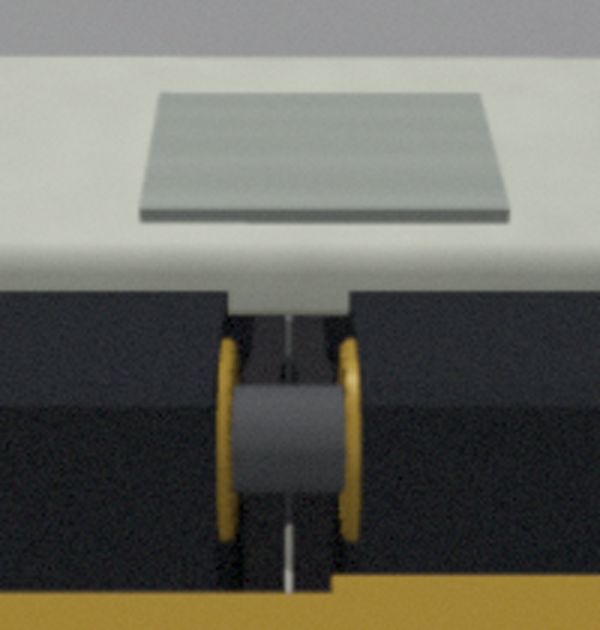

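```bash
cat >> h.py <<'E'
def arc(das,p0=None,push=0,extra=0):
    p=read_state()['ee_pos'] if p0 is None else p0
    for a in das:
        r=R.from_rotvec(a*v); d=H+r.apply(p-H)-p+push*v+extra*r.apply(z)
        print(a,"shift",(d/.12).round(3),"turn",(a*v/2/np.pi).round(4))
E
python3 - <<'E'
from h import *
arc([.05,.1,.15,.2,.25,.3,.35,.4],push=.003,extra=.003)
print(read_state()['joint_positions'].round(3))
E
```

```text
0.05 shift [-0.024  0.01   0.107] turn [-0.0078  0.0013  0.    ]
0.1 shift [-0.022  0.019  0.189] turn [-0.0157  0.0026  0.    ]
0.15 shift [-0.02   0.033  0.27 ] turn [-0.0235  0.0039  0.    ]
0.2 shift [-0.017  0.05   0.351] turn [-0.0314  0.0052  0.    ]
0.25 shift [-0.013  0.072  0.43 ] turn [-0.0392  0.0065  0.    ]
0.3 shift [-0.009  0.097  0.508] turn [-0.0471  0.0079  0.    ]
0.35 shift [-0.004  0.127  0.585] turn [-0.0549  0.0092  0.    ]
0.4 shift [0.001 0.16  0.661] turn [-0.0628  0.0105  0.    ]
[-0.077  0.406  0.445  2.03  -1.216  1.413  0.863]
```

```bash

python3 -m inch '[[[-0.024,0.004,0,0,0,0,1],[-0.024,0.007,0.06,-0.004,0.0006,0,1],[-0.024,0.01,0.1,-0.008,0.0013,0,1],[-0.022,0.019,0.19,-0.016,0.0026,0,1],[-0.02,0.033,0.27,-0.0235,0.004,0,1]]]'
python3 - <<'E'
from h import *
go(); p=read_state()['ee_pos']; print("v",(p-H)@v)
arc([.05,.1,.15,.2,.25,.3])
E
```

```text
time: 8.6
ee_pos: [0.513, 0.1247, 0.1623]
eef_rot: [0.72, 0.609, -0.254, 0.215]
ft_force: [3.9, 0.1, -6.2]
width: 0.0003
t 8.6 tcp [0.513  0.1247 0.1623] ax [ 0.128  0.768 -0.627] jaw [ 0.986 -0.165  0.   ] F [ 3.9  0.1 -6.2] w 0.0003
v -0.030464874159361312
0.05 shift [0.003 0.017 0.081] turn [-0.0078  0.0013  0.    ]
0.1 shift [0.006 0.038 0.161] turn [-0.0157  0.0026  0.    ]
0.15 shift [0.011 0.063 0.239] turn [-0.0235  0.0039  0.    ]
0.2 shift [0.015 0.092 0.317] turn [-0.0314  0.0052  0.    ]
0.25 shift [0.021 0.125 0.392] turn [-0.0392  0.0065  0.    ]
0.3 shift [0.027 0.161 0.466] turn [-0.0471  0.0079  0.    ]
```

```bash

python3 -m inch '[[[0.003,0.017,0.08,-0.008,0.0013,0,1],[0.006,0.038,0.16,-0.016,0.0026,0,1],[0.011,0.063,0.24,-0.0235,0.004,0,1],[0.015,0.092,0.317,-0.031,0.005,0,1],[0.021,0.125,0.39,-0.039,0.0065,0,1],[0.027,0.161,0.466,-0.047,0.008,0,1]]]'
python3 - <<'E'
from h import *
go(); p=read_state()['ee_pos']; print("v",(p-H)@v)
arc([.05,.1,.15,.2,.25,.3,.35,.4])
print(read_state()['joint_positions'].round(3))
show("scene","s5",(240,60,440,270),3)
E
```

```text
time: 9.2
ee_pos: [0.5163, 0.1435, 0.2184]
eef_rot: [0.674, 0.571, -0.358, 0.304]
ft_force: [4.6, -0.4, -7.0]
width: 0.0002
t 9.2 tcp [0.5163 0.1435 0.2184] ax [ 0.092  0.551 -0.829] jaw [ 0.986 -0.165 -0.   ] F [ 4.6 -0.4 -7. ] w 0.0002
v -0.030621049734231968
0.05 shift [0.007 0.04  0.072] turn [-0.0078  0.0013  0.    ]
0.1 shift [0.014 0.083 0.142] turn [-0.0157  0.0026  0.    ]
0.15 shift [0.022 0.13  0.21 ] turn [-0.0235  0.0039  0.    ]
0.2 shift [0.03  0.181 0.276] turn [-0.0314  0.0052  0.    ]
0.25 shift [0.039 0.234 0.338] turn [-0.0392  0.0065  0.    ]
0.3 shift [0.048 0.29  0.398] turn [-0.0471  0.0079  0.    ]
0.35 shift [0.058 0.35  0.456] turn [-0.0549  0.0092  0.    ]
0.4 shift [0.069 0.412 0.51 ] turn [-0.0628  0.0105  0.    ]
[-0.373  0.047  0.423  1.901 -0.658  1.205  0.129]
```

View pics/s5.png

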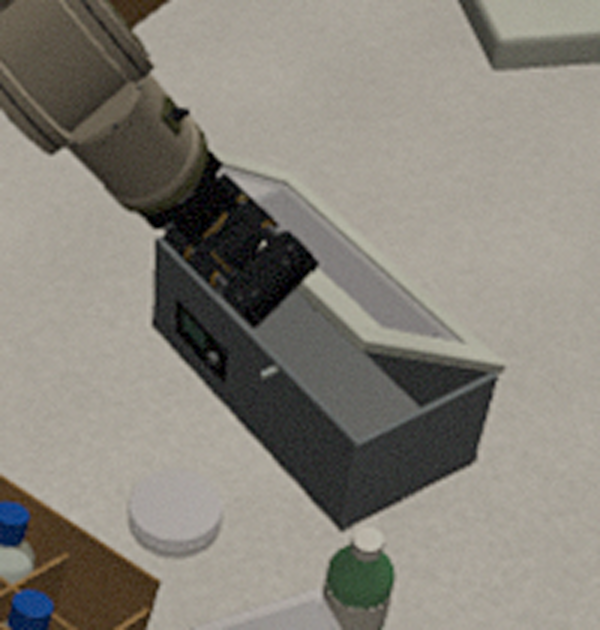

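```bash

python3 -m inch '[[[0.007,0.04,0.07,-0.004,0.0007,0,1],[0.014,0.083,0.142,-0.008,0.0013,0,1],[0.022,0.13,0.21,-0.012,0.002,0,1],[0.03,0.18,0.276,-0.016,0.0027,0,1],[0.039,0.234,0.338,-0.02,0.0033,0,1],[0.048,0.29,0.4,-0.024,0.004,0,1],[0.058,0.35,0.456,-0.028,0.0047,0,1],[0.069,0.412,0.51,-0.032,0.0053,0,1]]]'
python3 - <<'E'
from h import *
go(); p=read_state()['ee_pos']; print("v",(p-H)@v)
print("tcp elev angle",np.arctan2(p[2]-H[2],-(p-H)@u),np.hypot(p[2]-H[2],(p-H)@u))
arc([.1,.2,.3,.4,.5])
show("scene","s6",(240,60,440,270),3)
E
```

```text
time: 10.05
ee_pos: [0.5246, 0.1927, 0.2788]
eef_rot: [0.634, 0.537, -0.425, 0.359]
ft_force: [4.9, -2.2, -6.1]
width: 0.0004
t 10.05 tcp [0.5246 0.1927 0.2788] ax [ 0.061  0.376 -0.925] jaw [ 0.986 -0.164 -0.001] F [ 4.9 -2.2 -6.1] w 0.0004
v -0.030776704201624077
tcp elev angle 0.8830657334496983 0.19841736404969487
0.1 shift [0.022 0.131 0.098] turn [-0.0157  0.0026  0.    ]
0.2 shift [0.045 0.271 0.183] turn [-0.0314  0.0052  0.    ]
0.3 shift [0.07  0.419 0.253] turn [-0.0471  0.0079  0.    ]
0.4 shift [0.095 0.572 0.308] turn [-0.0628  0.0105  0.    ]
0.5 shift [0.122 0.731 0.347] turn [-0.0785  0.0131  0.    ]
```

View pics/s6.png

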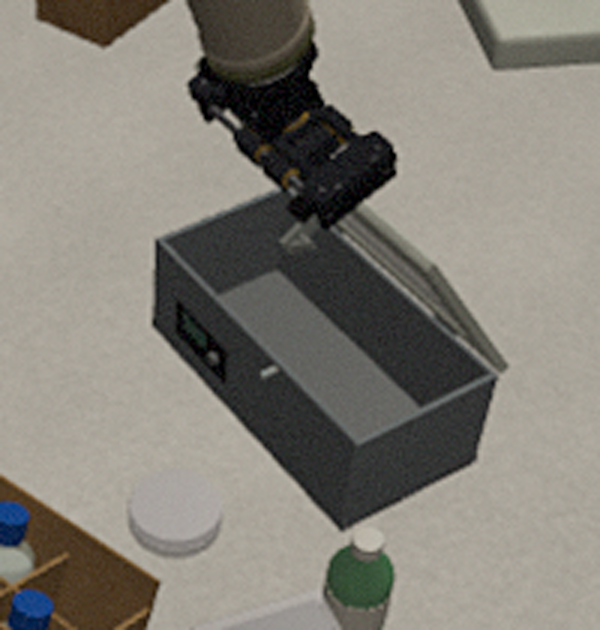

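```bash

python3 -m inch '[[[0.022,0.13,0.098,-0.01,0.0017,0,1],[0.045,0.27,0.183,-0.02,0.0033,0,1],[0.07,0.42,0.253,-0.03,0.005,0,1],[0.095,0.572,0.308,-0.04,0.0067,0,1],[0.122,0.73,0.347,-0.05,0.0083,0,1],[0.122,0.73,0.347,-0.05,0.0083,0,1]]]'
python3 - <<'E'
from h import *
go(); p=read_state()['ee_pos']; print("v",(p-H)@v)
print("tcp elev angle",np.arctan2(p[2]-H[2],-(p-H)@u),np.hypot(p[2]-H[2],(p-H)@u))
arc([.1,.2,.3])
print(read_state()['joint_positions'].round(3))
show("scene","s7",(240,30,440,240),3)
E
```

```text
time: 10.7
ee_pos: [0.5391, 0.2854, 0.3209]
eef_rot: [0.557, 0.476, -0.518, 0.442]
ft_force: [6.1, 1.3, -0.0]
width: 0.0006
t 10.7 tcp [0.5391 0.2854 0.3209] ax [ 0.01   0.071 -0.997] jaw [ 0.988 -0.157 -0.001] F [ 6.1  1.3 -0. ] w 0.0006
v -0.02980699092992554
tcp elev angle 1.4075913546734076 0.19798513489743844
0.1 shift [0.027 0.162 0.019] turn [-0.0157  0.0026  0.    ]
0.2 shift [0.054 0.324 0.021] turn [-0.0314  0.0052  0.    ]
0.3 shift [0.081 0.486 0.007] turn [-0.0471  0.0079  0.    ]
[-0.693  0.229  0.206  1.353 -0.105  1.522 -0.648]
```

View pics/s7.png

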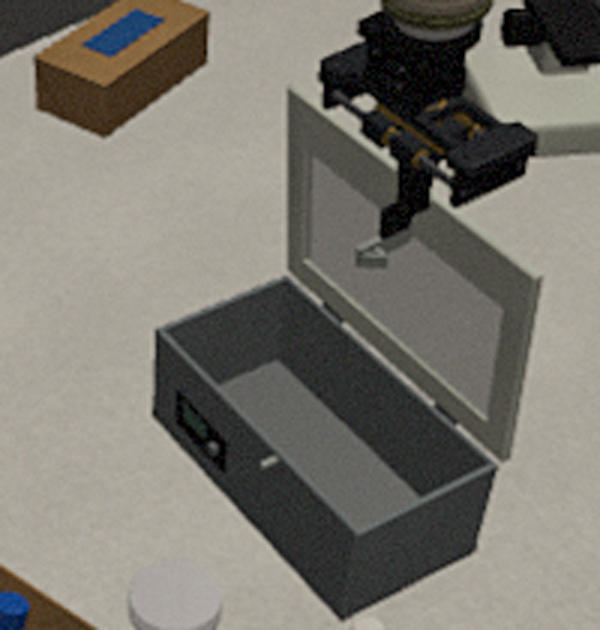

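```bash

python3 -m inch '[[[0.035,0.16,0.02,0,0,0,1],[0.064,0.324,0.02,0,0,0,1],[0.09,0.486,0.01,0,0,0,1],[0.1,0.56,0.0,0,0,0,1],[0.1,0.56,0.0,0,0,0,1]]]'
python3 - <<'E'
from h import *
go(); p=read_state()['ee_pos']; print("v",(p-H)@v)
print("tcp elev angle",np.arctan2(p[2]-H[2],-(p-H)@u),np.hypot(p[2]-H[2],(p-H)@u))
print(read_state()['joint_positions'].round(3))
E
```

```text
time: 11.25
ee_pos: [0.5521, 0.3491, 0.3208]
eef_rot: [0.558, 0.474, -0.519, 0.44]
ft_force: [5.8, 2.9, -1.1]
width: 0.0006
t 11.25 tcp [0.5521 0.3491 0.3208] ax [ 0.012  0.073 -0.997] jaw [ 0.987 -0.162 -0.   ] F [ 5.8  2.9 -1.1] w 0.0006
v -0.032121332119830516
tcp elev angle 1.737576955696249 0.19800544814768486
[-0.74   0.326  0.188  1.233 -0.115  1.54  -0.725]
```

```bash

python3 -m inch '[[[0.1,-0.05,0,0,0,0,1],[0.2,-0.15,0,0,0,0,1],[0.2,-0.4,0.2,0,0,0,1],[0.2,-0.8,0.4,0,0,0,1],[0.15,-1,0.5,0,0,0,0],[0.15,-1,0.5,0,0,0,0]]]'
python3 -m inch '[[[0,-0.3,0.1,0,0,0,0],[0,-0.8,0.2,0,0,0,0],[0,-1,0.2,0,0,0,0]]]'
cat >> h.py <<'E'
xc=np.array([.15,-.9887,0]); xc/=np.linalg.norm(xc); yc=np.cross(z,xc)
ac=z*np.cos(.35)-xc*np.sin(.35)
def blobs(n,roi,im=None,lo=(105,120,60),hi=(125,255,255)):
    im=camera(n)[:,:,::-1] if im is None else im
    x0,y0,x1,y1=roi
    m=cv2.inRange(cv2.cvtColor(np.ascontiguousarray(im[y0:y1,x0:x1]),cv2.COLOR_BGR2HSV),lo,hi)
    k,l,st,ce=cv2.connectedComponentsWithStats(m)
    return [tuple(ce[i]+[x0,y0])+(int(st[i,4]),) for i in range(1,k) if st[i,4]>40]
def caps(axis=None,show=True):
    a=ac if axis is None else axis
    bt=blobs("top",(305,110,425,275)); bs=blobs("scene",(165,195,300,310)); out=[]
    for t in bt:
        for s in bs:
            (o1,d1),(o2,d2)=ray("top",t),ray("scene",s)
            p,e=tri((o1+.003*a,d1),(o2+.011*a,d2))
            if e<.006 and .08<p[2]<.2: out.append((p,e,t,s))
    return out
E
python3 - <<'E'
from h import *
go()
for p,e,t,s in caps(): print("captop",p.round(4),e.round(4),"foot",(p-.1*ac).round(4),"c-frame",((p-.1*ac)@xc).round(4),((p-.1*ac)@yc).round(4),[round(float(i)) for i in t+s])
show("top","t8");show("scene","s8")
E
```

```text
time: 11.85
ee_pos: [0.571, 0.2223, 0.3852]
eef_rot: [0.562, 0.471, -0.519, 0.439]
ft_force: [1.1, -0.8, 0.3]
width: 0.0096
time: 12.15
ee_pos: [0.5694, 0.1053, 0.4066]
eef_rot: [0.559, 0.474, -0.519, 0.439]
ft_force: [-0.6, 0.6, 1.0]
width: 0.0327
t 12.15 tcp [0.5694 0.1053 0.4066] ax [ 0.012  0.074 -0.997] jaw [ 0.986 -0.165 -0.   ] F [-0.6  0.6  1. ] w 0.0327
captop [ 0.6062 -0.207   0.1454] 0.0003 foot [ 0.6114 -0.2409  0.0515] c-frame 0.3298 0.5683 [369, 149, 196, 250, 264, 177]
captop [ 0.504  -0.1512  0.12  ] 0.0004 foot [ 0.5091 -0.1852  0.026 ] c-frame 0.2594 0.4756 [342, 197, 181, 242, 234, 151]
captop [ 0.4247 -0.2349  0.1469] 0.001 foot [ 0.4298 -0.2688  0.053 ] c-frame 0.3302 0.3846 [384, 233, 186, 197, 226, 152]
captop [ 0.4172 -0.1645  0.1209] 0.001 foot [ 0.4224 -0.1984  0.027 ] c-frame 0.2595 0.3878 [349, 237, 182, 218, 217, 144]
```

View pics/t8.png

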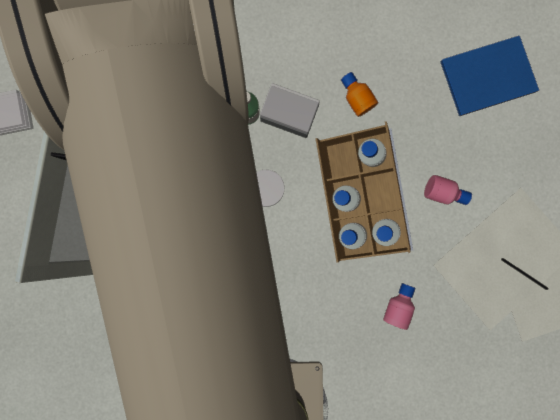

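View pics/s8.png

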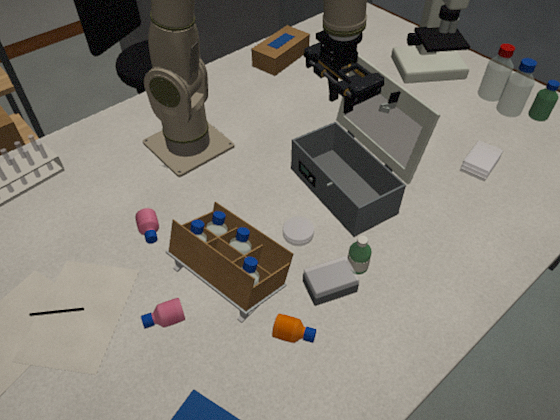

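```bash
cat >> h.py <<'E'
def bot(cap,h=.077): return np.array(cap)-(.1-h)*ac
QC=ori(-ac,yc)
QD=ori(-z,v)
def slot(w,zt=.089,uu=-.01): P=C+uu*u+w*v; P[2]=zt; return P
E
python3 - <<'E'
from h import *
G=bot([.6062,-.207,.1454]); print("grasp",G,"above",G+.1*ac)
go(G+.1*ac,QC); print(read_state()['joint_positions'].round(3))
E
```

```text
grasp [ 0.60738298 -0.21479742  0.12379443] above [ 0.60223959 -0.18089559  0.2177317 ]
t 12.35 tcp [0.5694 0.108  0.4056] ax [ 0.011  0.074 -0.997] jaw [ 0.986 -0.165 -0.002] F [ 0.2  0.  -0. ] w 0.0484
 shift/0.12: [ 0.274 -2.408 -1.565]
 turn/2pi: [-0.0679  0.0003  0.0496] deg 30.3
 turn/2pi: [-0.0008 -0.0624 -0.4459] deg 162.1
[-0.473  0.189  0.312  1.23  -0.131  1.707 -0.352]
```

```bash

python3 -m inch '[[[0.05,-0.4,-0.1,-0.02,0,0.015,0.31],[0.1,-0.8,-0.3,-0.045,0,0.03,0.31],[0.14,-1,-0.5,-0.068,0,0.05,0.31],[0.14,-1,-0.5,-0.068,0,0.05,0.31]]]'
python3 -m inch '[[[0.05,-0.4,-0.1,0,0,0,0.31],[0.1,-0.8,-0.3,0,0,0,0.31],[0.14,-1,-0.5,0,0,0,0.31],[0.14,-1,-0.5,0,0,0,0.31]]]'
python3 - <<'E'
from h import *
G=bot([.6062,-.207,.1454])
go(G+.07*ac,QC); print(read_state()['joint_positions'].round(3))
for p,e,t,s in caps(): print("captop",p.round(4),e.round(4))
E
```

```text
time: 12.75
ee_pos: [0.5852, -0.0124, 0.3418]
eef_rot: [0.368, 0.436, -0.534, 0.624]
ft_force: [-0.6, -0.3, 0.5]
width: 0.0601
time: 13.15
ee_pos: [0.6009, -0.1345, 0.2819]
eef_rot: [0.372, 0.436, -0.535, 0.621]
ft_force: [-0.3, -0.9, 0.5]
width: 0.0601
t 13.15 tcp [ 0.6009 -0.1345  0.2819] ax [ 0.047 -0.341 -0.939] jaw [ 0.989  0.15  -0.005] F [-0.3 -0.9  0.5] w 0.0601
 shift/0.12: [ 0.024 -0.471 -0.77 ]
 turn/2pi: [ 0.0003 -0.0008 -0.0001] deg 0.3
 turn/2pi: [-0.0245  0.1698  0.4693] deg 179.9
[-0.381  0.216  0.376  1.504  0.273  1.399  0.095]
captop [ 0.6072 -0.2096  0.1488] 0.0034
captop [ 0.5049 -0.1538  0.1228] 0.003
captop [ 0.4246 -0.235   0.1467] 0.0014
captop [ 0.4173 -0.1645  0.1211] 0.0008
```

```bash

python3 -m inch '[[[0.01,-0.2,-0.4,0,0,0,0.31],[0.024,-0.47,-0.77,0,0,0,0.31],[0.024,-0.47,-0.77,0,0,0,0.31],[0.024,-0.47,-0.77,0,0,0,0.31]]]'
python3 - <<'E'
from h import *
G=bot([.6062,-.207,.1454])
go(G,QC)
show("wrist","w9")
print(np.array(proj("wrist",[.6062,-.207,.1454])), np.array(proj("wrist",np.array([.6062,-.207,.1454])-.026*ac)))
E
```

```text
time: 13.65
ee_pos: [0.6057, -0.1862, 0.1928]
eef_rot: [0.372, 0.436, -0.532, 0.623]
ft_force: [0.0, 1.0, 0.8]
width: 0.0598
t 13.65 tcp [ 0.6057 -0.1862  0.1928] ax [ 0.053 -0.339 -0.939] jaw [ 0.988  0.156 -0.   ] F [0.  1.  0.8] w 0.0598
 shift/0.12: [ 0.014 -0.239 -0.575]
 turn/2pi: [-0.     -0.0001 -0.0009] deg 0.3
 turn/2pi: [-0.0261  0.1691  0.4689] deg 179.7
[269.76928639 226.64196688] [270.14078451 216.02040395]
```

View pics/w9.png

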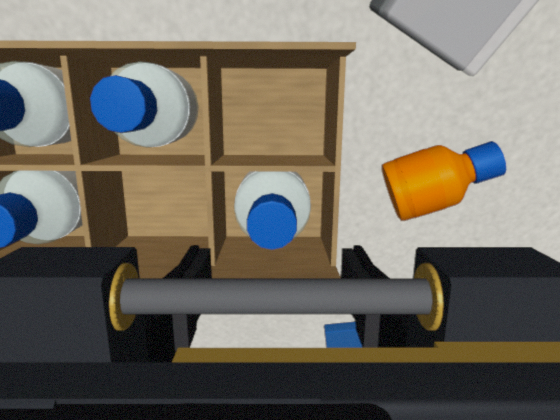

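```bash

python3 -m inch '[[[0.005,-0.1,-0.25,0,0,0,0.31],[0.014,-0.2,-0.48,0,0,0,0.31],[0.014,-0.24,-0.57,0,0,0,0.31],[0.014,-0.24,-0.575,0,0,0,0.31]]]'
python3 -m inch '[[[0,0,0,0,0,0,1],[0,0,0,0,0,0,1],[0,0,0,0,0,0,1],[0,0,0,0,0,0,1]]]' 25
python3 - <<'E'
from h import *
go()
E
```

```text
time: 14.1
ee_pos: [0.6079, -0.2151, 0.1248]
eef_rot: [0.373, 0.435, -0.532, 0.623]
ft_force: [0.1, 0.2, 0.3]
width: 0.0596
time: 14.5
ee_pos: [0.608, -0.2157, 0.1254]
eef_rot: [0.373, 0.435, -0.532, 0.623]
ft_force: [1.0, 0.5, 0.3]
width: 0.0359
t 14.5 tcp [ 0.608  -0.2157  0.1254] ax [ 0.056 -0.339 -0.939] jaw [0.988 0.155 0.003] F [1.  0.5 0.3] w 0.0359
```

```bash

python3 -m inch '[[[0,0,0,0,0,0,1],[-0.01,0.07,0.2,0,0,0,1],[-0.03,0.21,0.58,0,0,0,1],[-0.05,0.34,0.94,0,0,0,1],[-0.05,0.34,0.94,0,0,0,1]]]'
python3 - <<'E'
from h import *
np.set_printoptions(precision=3,suppress=True)
go(slot(-.111,.27),QD)
go(slot(-.111,.27),QD*R.from_euler('x',np.pi))
show("scene","s10",(160,120,420,330),3)
E
```

```text
time: 15.0
ee_pos: [0.6046, -0.1732, 0.244]
eef_rot: [0.375, 0.433, -0.529, 0.626]
ft_force: [0.8, 0.4, -0.1]
width: 0.0017
t 15.0 tcp [ 0.605 -0.173  0.244] ax [ 0.065 -0.337 -0.939] jaw [0.987 0.158 0.011] F [ 0.8  0.4 -0.1] w 0.0017
 shift/0.12: [0.035 3.193 0.217]
 turn/2pi: [-0.002  0.079  0.443] deg 161.8
 turn/2pi: [ 0.056  0.002 -0.051] deg 27.2
t 15.0 tcp [ 0.605 -0.173  0.244] ax [ 0.065 -0.337 -0.939] jaw [0.987 0.158 0.011] F [ 0.8  0.4 -0.1] w 0.0017
 shift/0.12: [0.035 3.193 0.217]
 turn/2pi: [ 0.056  0.002 -0.051] deg 27.2
 turn/2pi: [-0.002  0.079  0.443] deg 161.8
```

View pics/s10.png

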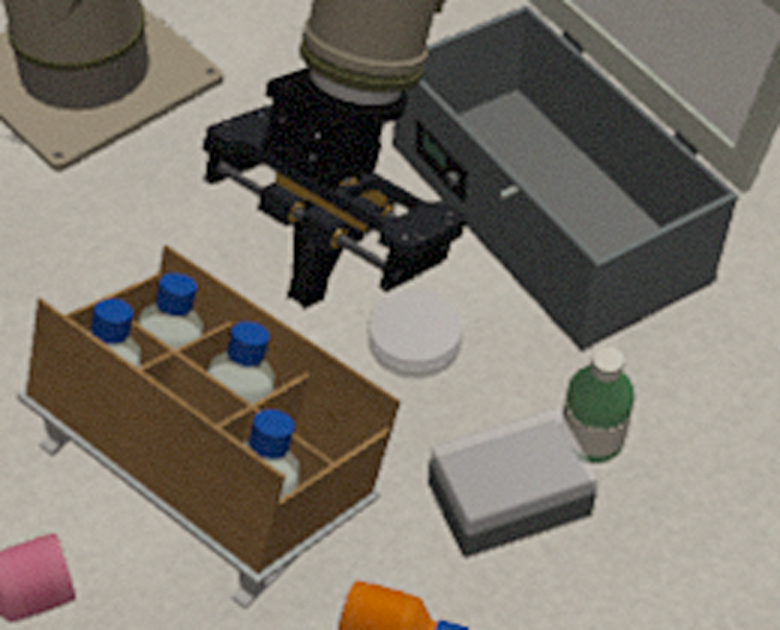

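```bash

python3 -m inch '[[[0,0,0,0,0,0,0.31],[0,0,0,0,0,0,0.31],[0,0,0,0,0,0,0.31],[0,0,0,0,0,0,0.31],[0,0,0,0,0,0,0.31]]]'
python3 - <<'E'
from h import *
go(bot([.6062,-.207,.1454],.075),QC)
for p,e,t,s in caps(): print("captop",p.round(4),e.round(4),[round(float(i)) for i in t+s])
show("wrist","w10")
E
```

```text
time: 15.55
ee_pos: [0.6014, -0.1755, 0.237]
eef_rot: [0.373, 0.435, -0.533, 0.623]
ft_force: [-0.2, 0.1, 0.3]
width: 0.0333
t 15.55 tcp [ 0.6014 -0.1755  0.237 ] ax [ 0.054 -0.339 -0.939] jaw [0.988 0.155 0.001] F [-0.2  0.1  0.3] w 0.0333
 shift/0.12: [ 0.051 -0.333 -0.959]
 turn/2pi: [ 0.      0.0001 -0.0007] deg 0.3
 turn/2pi: [-0.0263  0.1693  0.469 ] deg 179.8
captop [ 0.4246 -0.2349  0.1467] 0.0011 [384, 233, 185, 197, 226, 155]
```

View pics/w10.png

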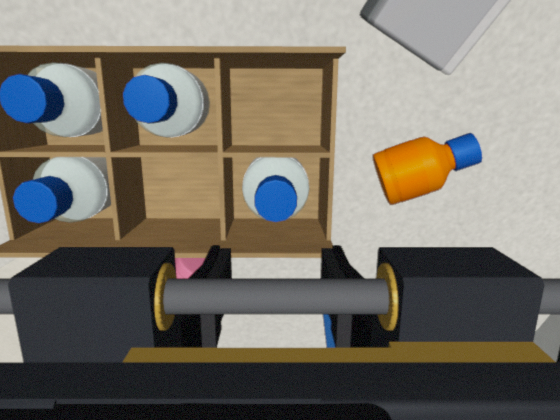

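```bash

python3 -m inch '[[[0,0,0,0,0,0,0.31],[0.02,-0.13,-0.4,0,0,0,0.31],[0.04,-0.25,-0.7,0,0,0,0.31],[0.05,-0.33,-0.95,0,0,0,0.31],[0.05,-0.33,-0.95,0,0,0,0.31],[0.05,-0.33,-0.95,0,0,0,0.31]]]'
python3 - <<'E'
from h import *
go(bot([.6062,-.207,.1454],.075),QC)
E
python3 -m inch '[[[0,0,0,0,0,0,1],[0,0,0,0,0,0,1],[0,0,0,0,0,0,1],[0,0,0,0,0,0,1],[0,0,0,0,0,0,1],[0,0,0,0,0,0,1],[0,0,0,0,0,0,1]]]' 25
```

```text
time: 16.3
ee_pos: [0.6077, -0.2147, 0.1242]
eef_rot: [0.373, 0.435, -0.532, 0.623]
ft_force: [0.5, 0.1, 0.7]
width: 0.0598
t 16.3 tcp [ 0.6077 -0.2147  0.1242] ax [ 0.055 -0.339 -0.939] jaw [0.988 0.155 0.002] F [0.5 0.1 0.7] w 0.0598
 shift/0.12: [-0.002 -0.006 -0.019]
 turn/2pi: [ 0.      0.0002 -0.0008] deg 0.3
 turn/2pi: [-0.0265  0.1693  0.469 ] deg 179.8
time: 17.0
ee_pos: [0.6078, -0.2147, 0.1239]
eef_rot: [0.373, 0.435, -0.532, 0.623]
ft_force: [-1.8, 1.9, 5.5]
width: 0.0308
```

```bash

python3 - <<'E'
from h import *
go()
show("scene","s11",(200,180,300,290),6)
show("wrist","w11")
E
```

```text
t 17.0 tcp [ 0.6078 -0.2147  0.1239] ax [ 0.055 -0.339 -0.939] jaw [0.988 0.155 0.002] F [-1.8  1.9  5.5] w 0.0308
```

View pics/s11.png

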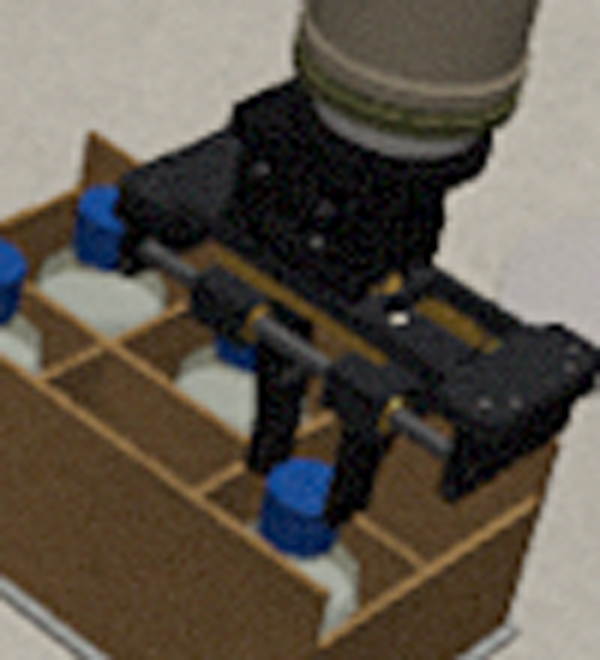

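View pics/w11.png

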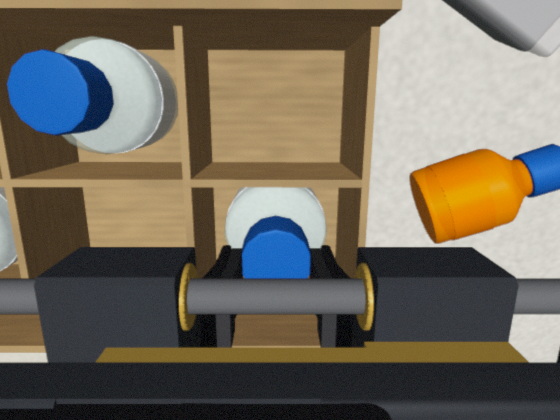

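```bash
cat >> h.py <<'E'
REL=np.array([-0.1837,-0.0003,-0.0691])
def wcal(P,Q):
    s=read_state();q=R.from_quat(s['eef_rot']);c=dict(get_calibration("wrist"));p=s['ee_pos']
    rel=q.inv().apply(c['xyz']-p); rr=q.inv()*R.from_quat(c['attitude']); Q=R.from_quat(Q)
    c['xyz']=np.array(P)+Q.apply(rel); c['attitude']=(Q*rr).as_quat(); return c
E
python3 - <<'E'
from h import *
np.set_printoptions(precision=4,suppress=True)
st=dict(w9=([.6057,-.1862,.1928],[.372,.436,-.532,.623]),w10=([.6014,-.1755,.237],[.373,.435,-.533,.623]),w11=([.6078,-.2147,.1239],[.373,.435,-.532,.623]))
for k in st:
    im=cv2.imread(f"pics/{k}.png"); hs=cv2.cvtColor(im,cv2.COLOR_BGR2HSV); m=cv2.inRange(hs,(105,120,60),(125,255,255)); m[:,:200]=0;m[:,330:]=0;m[278:]=0
    ys,xs=np.nonzero(m); print(k,xs.min(),xs.max(),ys.min(),ys.max())
px=dict(w9=(272,223),w10=(276,200),w11=(276,250))
X=np.array([.6062,-.207,.1454])
A=np.zeros((3,3));b=np.zeros(3)
for k in st:
    c=wcal(*st[k]); O,d=ray("w",px[k],c); d/=np.linalg.norm(d);M=np.eye(3)-np.outer(d,d);A+=M;b+=M@O
    q=R.from_quat(c['attitude']).inv().apply(X-c['xyz']); print(k,c['cx']-c['fx']*q[0]/q[2],c['cy']+c['fy']*q[1]/q[2])
    # ray at height plane of estimate
    for o in("top",): print(" tri with top",tri((O,d),(lambda r:(r[0]+.003*ac,r[1]))(ray("top",(369.1,148.5)))))
Y=np.linalg.solve(A,b);print(Y,(Y-X)@xc,(Y-X)@yc,(Y-X)@ac)
E
```

```text
w9 247 296 194 248
w10 255 296 176 221
w11 241 310 216 277
w9 271.835299057226 227.2025157835272
 tri with top (array([ 0.607 , -0.2081,  0.1397]), np.float64(0.0011666122027666032))
w10 275.7121988837692 203.74348097171975
 tri with top (array([ 0.6072, -0.2083,  0.1385]), np.float64(0.001229077902397344))
w11 275.51849249188024 268.9327656925267
 tri with top (array([ 0.6085, -0.2108,  0.1282]), np.float64(0.0030139557081735437))
[ 0.6099 -0.2297  0.1069] 0.022995497257664862 0.00024163490477038032 -0.04409593404554778
```

```bash
python3 - <<'E'
from h import *
st=dict(w9=([.6057,-.1862,.1928],[.372,.436,-.532,.623]),w10=([.6014,-.1755,.237],[.373,.435,-.533,.623]),w11=([.6078,-.2147,.1239],[.373,.435,-.532,.623]))
X=np.array([.6062,-.207,.1454])
for k,w in(("w9",50),("w10",42),("w11",66)):
    c=wcal(*st[k]); q=R.from_quat(c['attitude']).inv().apply(X-c['xyz']); print(k,-q[2],.034*c['fx']/w)
    o=R.from_quat(c['attitude']).apply([0,0,-1]); print(o@-ac,o@xc)
# carton height check: top rim corners triangulated
print(tri(ray("top",(386.4,122.9)),ray("scene",(291.5,254))))
E
```

```text
w9 0.24560842286754084 0.2561114620208661
0.9665699629666048 0.5722589777205203
w10 0.28826518263361867 0.30489459764388827
0.9663329353588316 0.5730223599958525
w11 0.17281122447600028 0.1940238348642925
0.966519503932122 0.5724033353875218
(array([ 0.66847152, -0.19081261,  0.22550446]), np.float64(0.08671706674806294))
```

```bash
python3 - <<'E'
import cv2
s=cv2.imread("pics/scene0.png")
cv2.imwrite("pics/sc_cart.png",cv2.resize(s[195:325,160:300],None,fx=5,fy=4.6,interpolation=cv2.INTER_CUBIC))
E
```

```text
(no output)
```

View pics/sc_cart.png

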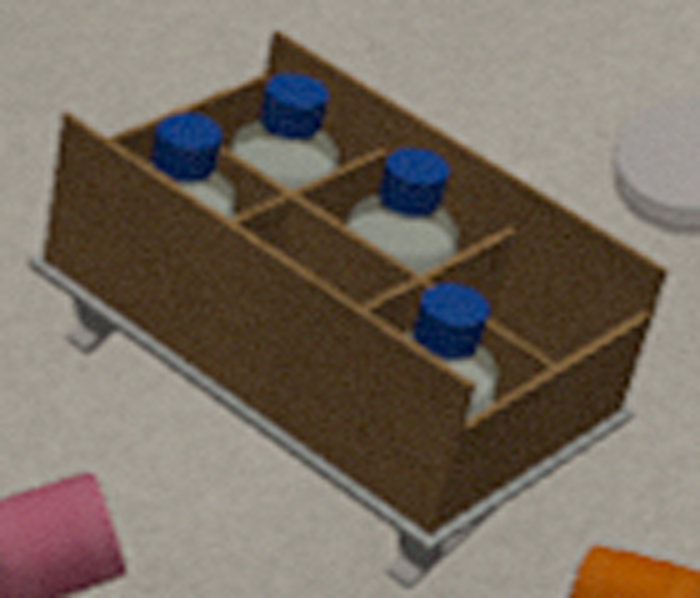

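```bash
python3 - <<'E'
from h import *
s=read_state();p=s['ee_pos'];m=R.from_quat(s['eef_rot']).as_matrix()
for d in(0,.019,.03): print(d,(np.array(proj("scene",p-d*m[:,0]))-[200,180])*6,[((np.array(proj("scene",p-d*m[:,0]+e*.0155*m[:,1]))-[200,180])*6).round() for e in(-1,1)])
X=np.array([.6062,-.207,.1454])
for X in(X,np.array([.607,-.2082,.139])):
  for d in(0,.013,.026): print("cap",(np.array(proj("scene",X-d*ac))-[200,180])*6)
print(np.array(proj("top",p)))
show("top","t11",(330,110,420,200),6)
E
```

```text
0 [293.78924589 527.78508239] [array([266., 508.]), array([322., 548.])]
0.019 [302.40911244 492.03047244] [array([274., 472.]), array([331., 512.])]
0.03 [307.46812933 471.04602049] [array([279., 451.]), array([336., 491.])]
cap [303.6417634 484.2253237]
cap [297.62520654 508.77436996]
cap [291.67944789 533.03454191]
cap [303.32587187 496.31826361]
cap [297.33110753 520.71465982]
cap [291.40665267 544.82492333]
[370.14573514 149.72935993]
```

View pics/t11.png

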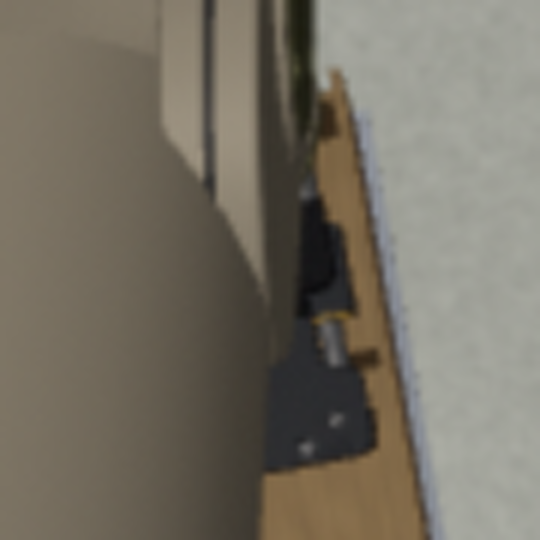

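```bash
python3 - <<'E'
from h import *
print((np.array(proj("scene",[.6046,-.1732,.244]))-[160,120])*3)
print((np.array(proj("scene",[.5391,.2854,.3209]))-[240,30])*3, "s7 tip ~(395,235)")
E
```

```text
[298.87082593 321.46008192]
[408.28033134 227.32804493] s7 tip ~(395,235)
```

```bash
python3 - <<'E'
import cv2
s=cv2.imread("pics/s10.png")
cv2.imwrite("pics/s10c.png",cv2.convertScaleAbs(cv2.resize(s[200:340,230:430],None,fx=3,fy=3),alpha=2.5))
E
```

```text
(no output)
```

View pics/s10c.png

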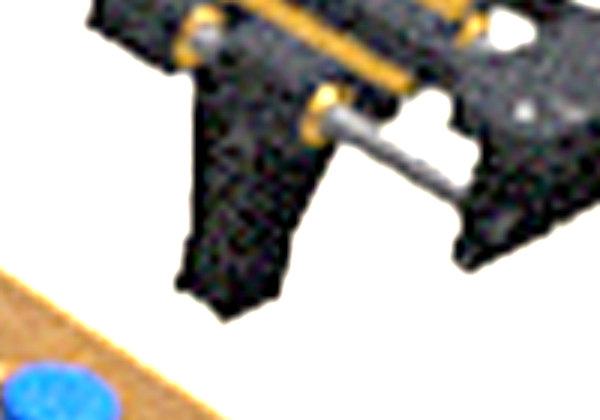

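```bash

python3 -m inch '[[[0,0,0,0,0,0,0.31],[0,0,0,0,0,0,0.31],[0,0,0,0,0,0,0.31],[0,0,0,0,0,0,0.31],[0,0,0,0,0,0,0.31]]]'
python3 -m inch '[[[0.003,-0.02,-0.05,0,0,0,0.31],[0.006,-0.045,-0.11,0,0,0,0.31],[0.006,-0.045,-0.11,0,0,0,0.31]]]'
python3 - <<'E'
from h import *
go(bot([.6062,-.207,.1454],.060),QC)
show("scene","s12",(200,180,300,290),6)
show("wrist","w12")
E
```

```text
time: 17.65
ee_pos: [0.6075, -0.215, 0.1233]
eef_rot: [0.373, 0.435, -0.532, 0.623]
ft_force: [0.1, -0.1, -0.3]
width: 0.0584
time: 17.95
ee_pos: [0.6073, -0.2209, 0.1087]
eef_rot: [0.373, 0.436, -0.533, 0.622]
ft_force: [0.3, -0.4, 0.7]
width: 0.0599
t 17.95 tcp [ 0.6073 -0.2209  0.1087] ax [ 0.052 -0.339 -0.939] jaw [ 0.988  0.154 -0.001] F [ 0.3 -0.4  0.7] w 0.0599
 shift/0.12: [ 0.008  0.003 -0.007]
 turn/2pi: [ 0.     -0.0001 -0.0007] deg 0.2
 turn/2pi: [-0.0259  0.1693  0.4691] deg 179.8
```

View pics/s12.png

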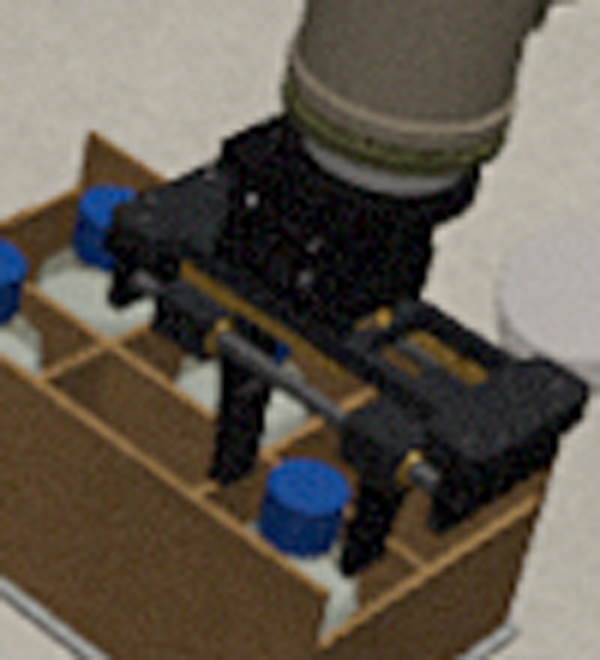

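View pics/w12.png

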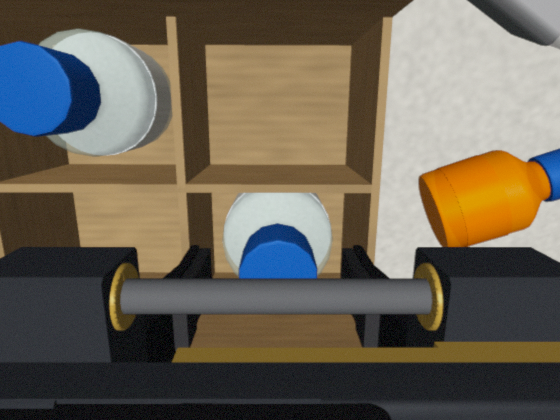

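```bash

python3 -m inch '[[[0,0,0,0,0,0,1],[0,0,0,0,0,0,1],[0,0,0,0,0,0,1],[0,0,0,0,0,0,1],[0,0,0,0,0,0,1],[0,0,0,0,0,0,1],[0,0,0,0,0,0,1]]]' 25
python3 -m inch '[[[-0.005,0.035,0.1,0,0,0,1],[-0.01,0.07,0.2,0,0,0,1],[-0.01,0.07,0.2,0,0,0,1]]]'
python3 - <<'E'
from h import *
go()
show("scene","s13",(200,180,300,290),6)
E
```

```text
time: 18.75
ee_pos: [0.6084, -0.2202, 0.1104]
eef_rot: [0.373, 0.435, -0.532, 0.623]
ft_force: [-0.6, -0.0, 1.1]
width: 0.033
time: 19.05
ee_pos: [0.6085, -0.211, 0.1367]
eef_rot: [0.374, 0.434, -0.531, 0.624]
ft_force: [0.5, -0.1, -2.3]
width: 0.0335
t 19.05 tcp [ 0.6085 -0.211   0.1367] ax [ 0.058 -0.338 -0.939] jaw [0.988 0.156 0.005] F [ 0.5 -0.1 -2.3] w 0.0335
```

View pics/s13.png

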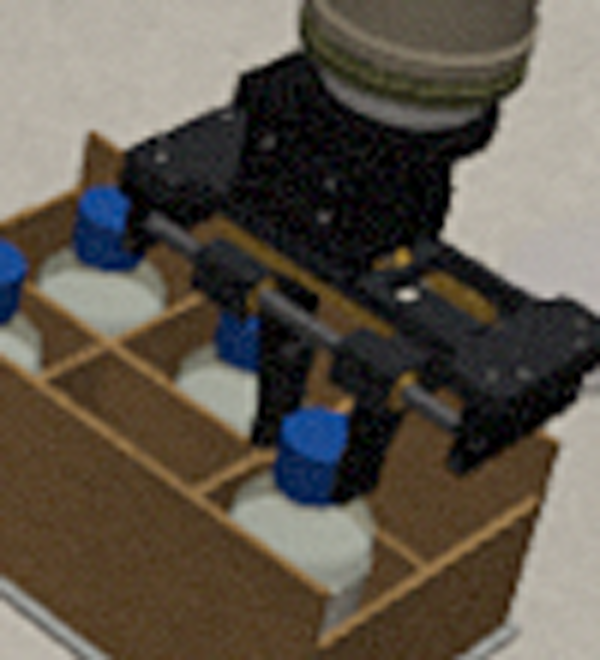

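```bash

python3 -m inch '[[[-0.02,0.14,0.4,0,0,0,1],[-0.04,0.29,0.8,0,0,0,1],[-0.05,0.34,0.94,0,0,0,1],[-0.05,0.34,0.94,0,0,0,1]]]' 35
python3 - <<'E'
from h import *
go(slot(-.111,.25),QD)
E
```

```text
time: 19.5
ee_pos: [0.6027, -0.1698, 0.2502]
eef_rot: [0.374, 0.434, -0.53, 0.625]
ft_force: [0.8, -0.3, -2.2]
width: 0.0332
t 19.5 tcp [ 0.6027 -0.1698  0.2502] ax [ 0.06  -0.338 -0.939] jaw [0.988 0.157 0.007] F [ 0.8 -0.3 -2.2] w 0.0332
 shift/0.12: [ 5.100e-02  3.165e+00 -2.000e-03]
 turn/2pi: [-0.0013  0.0793  0.4426] deg 161.9
 turn/2pi: [ 0.056   0.0009 -0.0507] deg 27.2
```

```bash

python3 -m inch '[[[0.01,0.35,0,0.01,0,-0.01,1],[0.02,0.7,0.0,0.03,0,-0.025,1],[0.02,1,0,0.056,0.001,-0.05,1],[0.02,1,0,0.056,0.001,-0.05,1]]]'
python3 -m inch '[[[0.01,0.35,0,0,0,0,1],[0.02,0.7,0.0,0,0,0,1],[0.02,1,0,0,0,0,1]]]'
python3 -m inch '[[[0.01,0.35,0,0,0,0,1],[0.01,0.7,0.0,0,0,0,1],[0.01,1,0,0,0,0,1],[0.01,1,0,0,0,0,1]]]'
python3 - <<'E'
from h import *
go(slot(-.111,.14,-.015),QD)
show("scene","s14",(240,30,440,240),3)
E
```

```text
time: 19.9
ee_pos: [0.6037, -0.0464, 0.2453]
eef_rot: [-0.538, -0.462, 0.539, -0.455]
ft_force: [0.6, -0.4, -2.6]
width: 0.0329
time: 20.2
ee_pos: [0.6053, 0.0701, 0.2449]
eef_rot: [-0.537, -0.46, 0.541, -0.456]
ft_force: [0.0, 0.9, -2.0]
width: 0.0332
time: 20.6
ee_pos: [0.6052, 0.1954, 0.2441]
eef_rot: [-0.535, -0.463, 0.539, -0.457]
ft_force: [-0.6, -0.2, -3.9]
width: 0.0329
t 20.6 tcp [0.6052 0.1954 0.2441] ax [-0.009  0.002 -1.   ] jaw [ 0.988 -0.153 -0.01 ] F [-0.6 -0.2 -3.9] w 0.0329
 shift/0.12: [ 0.023  0.081 -0.868]
 turn/2pi: [ 0.0023 -0.0006  0.4981] deg 179.3
 turn/2pi: [-0.0004 -0.0015 -0.0019] deg 0.9
```

View pics/s14.png

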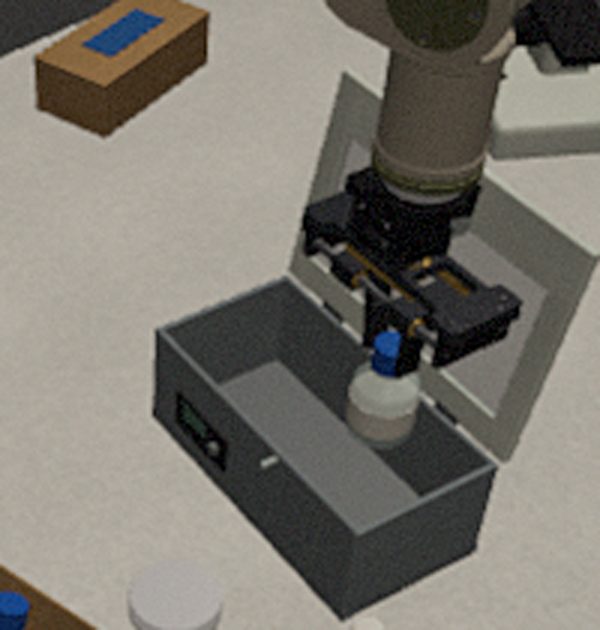

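```bash

python3 -m inch '[[[0.01,0.04,-0.3,0,-0.001,-0.002,1],[0.02,0.08,-0.65,0,-0.0015,-0.002,1],[0.023,0.08,-0.87,0,-0.0015,-0.002,1],[0.023,0.08,-0.87,0,-0.0015,-0.002,1]]]'
python3 - <<'E'
from h import *
go(slot(-.111,.078,-.015),QD)
show("scene","s15",(260,90,420,240),4)
E
```

```text
time: 21.05
ee_pos: [0.6072, 0.1956, 0.1372]
eef_rot: [-0.54, -0.454, 0.544, -0.454]
ft_force: [-0.3, -0.3, -3.4]
width: 0.0336
t 21.05 tcp [0.6072 0.1956 0.1372] ax [-0.004 -0.003 -1.   ] jaw [ 0.985 -0.175 -0.003] F [-0.3 -0.3 -3.4] w 0.0336
 shift/0.12: [ 0.007  0.079 -0.493]
 turn/2pi: [-0.001  -0.0009 -0.4983] deg 179.4
 turn/2pi: [ 0.0006 -0.0006  0.0017] deg 0.7
```

View pics/s15.png

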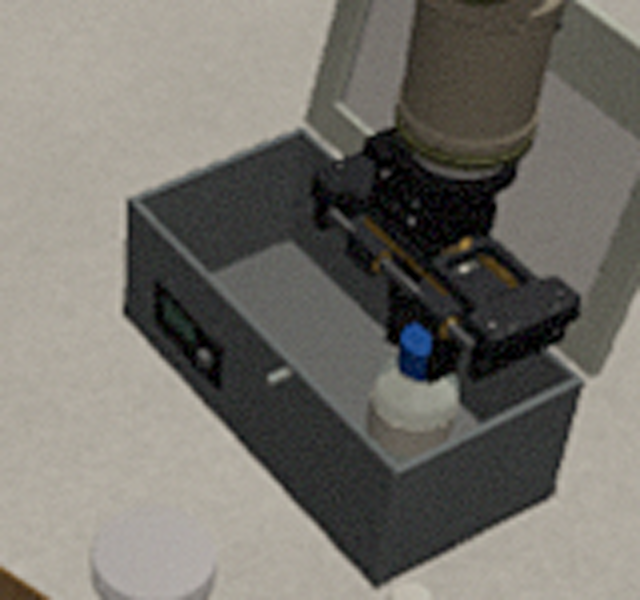

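```bash

python3 -m inch '[[[0.005,0.04,-0.2,0.0006,-0.0006,0.0017,1],[0.007,0.08,-0.4,0.0006,-0.0006,0.0017,1],[0.007,0.08,-0.45,0.0006,-0.0006,0.0017,1],[0.007,0.08,-0.45,0.0006,-0.0006,0.0017,1]]]'
python3 -m inch '[[[0,0,-0.03,0,0,0,1],[0,0,-0.05,0,0,0,1],[0,0,-0.05,0,0,0,1]]]'
python3 -m inch '[[[0,0,-0.03,0,0,0,1],[0,0,-0.05,0,0,0,1],[0,0,-0.05,0,0,0,1]]]'
```

```text
time: 21.5
ee_pos: [0.611, 0.2073, 0.0893]
eef_rot: [0.542, 0.457, -0.536, 0.458]
ft_force: [0.3, 0.2, -2.1]
width: 0.0333
time: 21.8
ee_pos: [0.611, 0.208, 0.0832]
eef_rot: [0.543, 0.457, -0.536, 0.458]
ft_force: [-0.5, -0.5, -1.7]
width: 0.0329
time: 22.1
ee_pos: [0.6104, 0.208, 0.0762]
eef_rot: [0.542, 0.457, -0.536, 0.458]
ft_force: [-0.7, 0.1, -1.7]
width: 0.0328
```

```bash

python3 -m inch '[[[0,0,-0.015,0,0,0,1],[0,0,-0.025,0,0,0,1],[0,0,-0.025,0,0,0,1]]]'
python3 -m inch '[[[0,0,-0.015,0,0,0,1],[0,0,-0.025,0,0,0,1],[0,0,-0.025,0,0,0,1]]]'
python3 - <<'E'
from h import *
go(slot(-.111,.078,-.015),QD)
show("scene","s16",(260,90,420,240),4)
E
```

```text
time: 22.4
ee_pos: [0.6112, 0.2085, 0.0745]
eef_rot: [0.543, 0.457, -0.535, 0.458]
ft_force: [-0.3, 0.6, 4.2]
width: 0.0332
time: 22.7
ee_pos: [0.6115, 0.2087, 0.0743]
eef_rot: [0.543, 0.457, -0.535, 0.458]
ft_force: [-10.5, -2.2, 26.7]
width: 0.0331
t 22.7 tcp [0.6115 0.2087 0.0743] ax [ 0.01   0.007 -1.   ] jaw [ 0.987 -0.162  0.009] F [-10.5  -2.2  26.7] w 0.0331
 shift/0.12: [-0.029 -0.03   0.031]
 turn/2pi: [-0.0025 -0.0017  0.4996] deg 179.9
 turn/2pi: [-0.0011  0.0016 -0.0003] deg 0.7
```

View pics/s16.png

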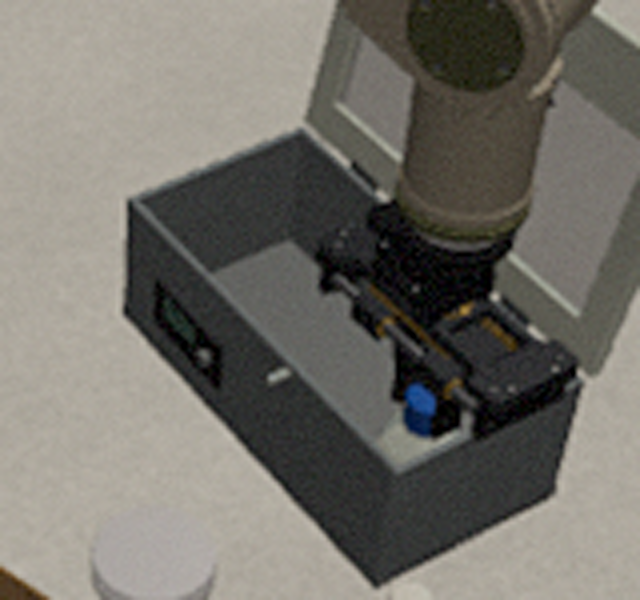

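```bash

python3 -m inch '[[[0,0,0.035,0,0,0,1],[0,0,0.035,0,0,0,1]]]'
python3 -m inch '[[[0,0,0,0,0,0,0.4],[0,0,0,0,0,0,0.4],[0,0,0,0,0,0,0.4],[0,0,0,0,0,0,0.4]]]'
python3 -m inch '[[[0,0,0.2,0,0,0,0.4],[0,0,0.5,0,0,0,0.4],[0,0,1,0,0,0,0.4],[0,0,1,0,0,0,0.4]]]'
python3 - <<'E'
from h import *
go()
show("scene","s17",(260,90,420,240),4)
E
```

```text
time: 22.95
ee_pos: [0.6109, 0.2081, 0.0753]
eef_rot: [0.542, 0.457, -0.536, 0.458]
ft_force: [-0.5, -0.5, -1.3]
width: 0.0331
time: 23.35
ee_pos: [0.6107, 0.2081, 0.0747]
eef_rot: [0.542, 0.457, -0.536, 0.458]
ft_force: [0.7, -0.1, 0.4]
width: 0.0508
time: 23.75
ee_pos: [0.6132, 0.2087, 0.2013]
eef_rot: [0.545, 0.456, -0.533, 0.459]
ft_force: [0.4, -0.3, 0.3]
width: 0.0521
t 23.75 tcp [0.6132 0.2087 0.2013] ax [ 0.016  0.008 -1.   ] jaw [ 0.987 -0.163  0.014] F [ 0.4 -0.3  0.3] w 0.0521
```

View pics/s17.png

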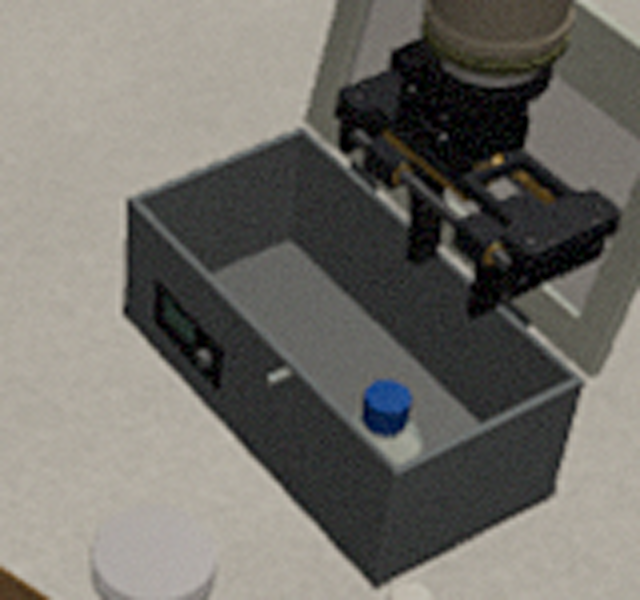

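```bash

python3 -m inch '[[[0,-0.3,0.1,0,0,0,0.3],[0,-0.7,0.3,0,0,0,0.3],[0,-0.9,0.5,0,0,0,0.3],[0,-0.9,0.5,0,0,0,0.3]]]'
python3 - <<'E'
from h import *
show("wrist","w18")
show("top","t18",(20,90,280,300),3)
go()
for P in ([*(slot(-.111,.112,-.015)),],):
    print("exp captop wrist",np.array(proj("wrist",P)),"scene",np.array(proj("scene",P)))
E
```

```text
time: 24.2
ee_pos: [0.6123, 0.0944, 0.2579]
eef_rot: [0.545, 0.454, -0.536, 0.457]
ft_force: [-0.0, 0.9, -0.1]
width: 0.0606
t 24.3 tcp [0.6107 0.0999 0.2542] ax [ 0.007  0.005 -1.   ] jaw [ 0.987 -0.163  0.006] F [0.5 0.4 0.2] w 0.0607
exp captop wrist [250.55551964  69.60380088] scene [364.79957584 189.09804014]
```

View pics/w18.png

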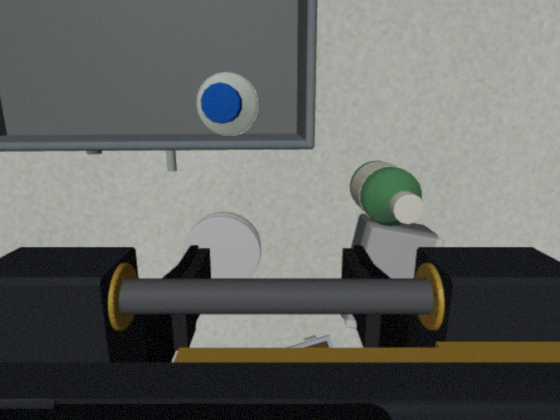

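View pics/t18.png

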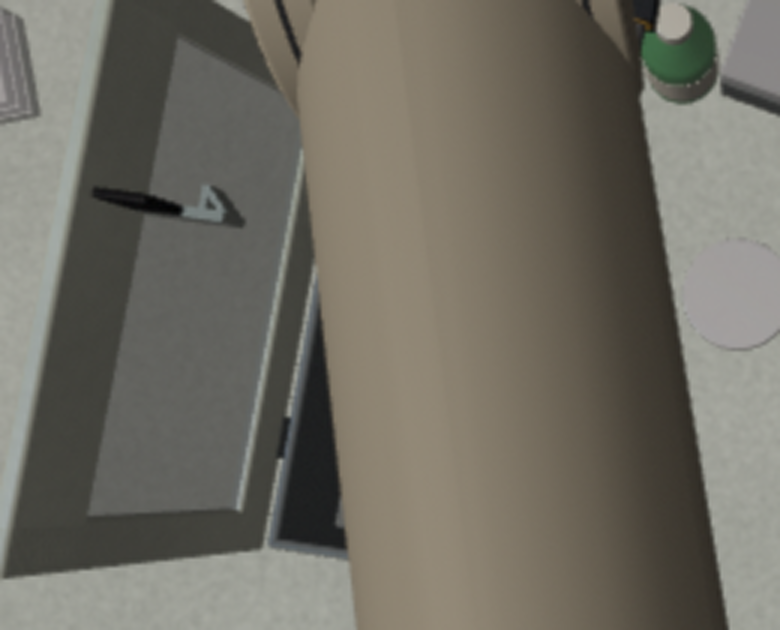

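```bash
python3 - <<'E'
from h import *
X=plane("wrist",(221,103),.112); print(X,"chest u,v",(X-C)@u,(X-C)@v)
X=plane("wrist",(228,105),.06); print(X,"chest u,v",(X-C)@u,(X-C)@v)
X=plane("scene",(356.75,191),.1); print(X,"chest u,v",(X-C)@u,(X-C)@v)
# wall top corner far-front inner/outer
X=plane("wrist",(314,149),.125); print("outer FF corner",X,(X-C)@u,(X-C)@v)
X=plane("wrist",(303,135),.125); print("inner FF corner",X,(X-C)@u,(X-C)@v)
E
```

```text
[0.57913985 0.18337719 0.112     ] chest u,v -0.04118269453380311 -0.08607099992730878
[0.57884795 0.18297945 0.06      ] chest u,v -0.04162303638192723 -0.08584850060549158
[0.59117734 0.19205648 0.1       ] chest u,v -0.030641267754935926 -0.09651703856469687
outer FF corner [0.64902301 0.13461734 0.125     ] -0.07778362684739612 -0.1630247413204737
inner FF corner [0.64172268 0.14728732 0.125     ] -0.06648686666880835 -0.1537394845368846
```

```bash
python3 -m inch '[[[0,-0.4,0,0,0,0,0.31],[0,-0.5,0,0,0,0,0.31],[0,-0.5,0,0,0,0,0.31]]]'
python3 - <<'E'
from h import *
for p,e,t,s in caps(): print("captop",p.round(4),e.round(4),[round(float(i)) for i in t+s])
G=bot([.504,-.1512,.12],.062); print(G)
go(G+.12*ac,QC)
E
```

```text
time: 24.6
ee_pos: [0.6102, 0.0384, 0.2533]
eef_rot: [0.542, 0.457, -0.537, 0.457]
ft_force: [-0.5, 0.1, -0.8]
width: 0.0602
captop [ 0.504  -0.1513  0.1196] 0.0003 [342, 197, 181, 242, 234, 154]
captop [ 0.4246 -0.2349  0.1469] 0.0013 [384, 233, 185, 197, 226, 151]
captop [ 0.4173 -0.1644  0.1209] 0.0005 [349, 237, 183, 218, 217, 143]
[ 0.50595449 -0.1640827   0.08430384]
t 24.7 tcp [0.6103 0.0418 0.2536] ax [ 0.006  0.005 -1.   ] jaw [ 0.987 -0.161  0.005] F [0.4 1.2 0.3] w 0.0599
 shift/0.12: [-0.921 -1.377 -0.471]
 turn/2pi: [-0.0569  0.0011  0.049 ] deg 27.0
 turn/2pi: [ 0.0007 -0.0781 -0.4441] deg 162.3
```

```bash
python3 -m inch '[[[-0.3,-0.3,0,-0.015,0,0.013,0.31],[-0.6,-0.6,0,-0.035,0,0.03,0.31],[-0.92,-0.9,0,-0.057,0.001,0.049,0.31],[-0.92,-0.9,-0.1,-0.057,0.001,0.049,0.31]]]'
python3 - <<'E'
from h import *
G=bot([.504,-.1512,.12],.062)
go(G+.04*ac,QC)
E
```

```text
time: 25.1
ee_pos: [0.4981, -0.0681, 0.2435]
eef_rot: [0.373, 0.433, -0.533, 0.624]
ft_force: [1.0, 0.0, -0.0]
width: 0.0602
t 25.1 tcp [ 0.4981 -0.0681  0.2435] ax [ 0.057 -0.342 -0.938] jaw [0.988 0.155 0.003] F [ 1.  0. -0.] w 0.0602
 shift/0.12: [ 0.048 -0.687 -1.014]
 turn/2pi: [ 0.0006  0.0006 -0.0008] deg 0.4
 turn/2pi: [-0.027   0.1701  0.4688] deg 179.8
```

```bash
python3 -m inch '[[[0.03,-0.4,-0.1,0,0,0,0.31],[0.048,-0.6,-0.5,0,0,0,0.31],[0.048,-0.68,-0.9,0,0,0,0.31],[0.048,-0.687,-1,0,0,0,0.31],[0.048,-0.687,-1,0,0,0,0.31]]]'
python3 - <<'E'
from h import *
G=bot([.504,-.1512,.12],.062)
go(G,QC)
show("wrist","w19")
E
```

```text
time: 25.6
ee_pos: [0.5045, -0.149, 0.1201]
eef_rot: [0.373, 0.435, -0.534, 0.621]
ft_force: [-0.8, -0.5, -0.7]
width: 0.0599
t 25.6 tcp [ 0.5045 -0.149   0.1201] ax [ 0.05  -0.34  -0.939] jaw [ 0.989  0.151 -0.002] F [-0.8 -0.5 -0.7] w 0.0599
 shift/0.12: [ 0.012 -0.126 -0.298]
 turn/2pi: [ 0.0001 -0.0003 -0.0002] deg 0.1
 turn/2pi: [-0.0253  0.1696  0.4694] deg 179.9
```

View pics/w19.png

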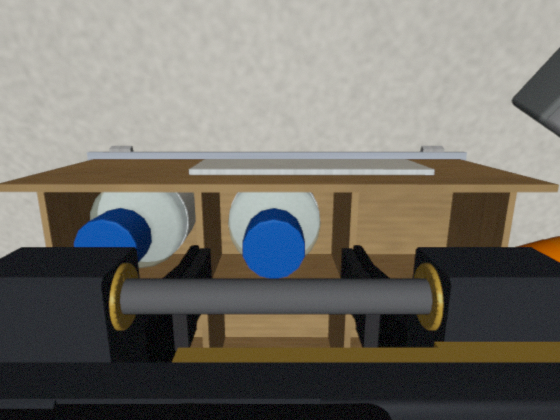

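```bash
python3 -m inch '[[[0.006,-0.06,-0.15,0,0,0,0.31],[0.01,-0.11,-0.26,0,0,0,0.31],[0.012,-0.126,-0.3,0,0,0,0.31],[0.012,-0.126,-0.3,0,0,0,0.31]]]'
python3 -m inch '[[[0,0,0,0,0,0,1],[0,0,0,0,0,0,1],[0,0,0,0,0,0,1],[0,0,0,0,0,0,1],[0,0,0,0,0,0,1],[0,0,0,0,0,0,1],[0,0,0,0,0,0,1]]]' 35
python3 -m inch '[[[-0.005,0.035,0.1,0,0,0,1],[-0.02,0.14,0.4,0,0,0,1],[-0.04,0.27,0.75,0,0,0,1],[-0.05,0.34,0.94,0,0,0,1],[-0.05,0.34,0.94,0,0,0,1]]]'
python3 - <<'E'
from h import *
go(slot(-.015,.22,.0),QD)
show("scene","s20",(160,120,420,330),3)
E
```

```text
time: 26.05
ee_pos: [0.5081, -0.1647, 0.0875]
eef_rot: [0.375, 0.434, -0.533, 0.622]
ft_force: [0.6, -0.0, 0.2]
width: 0.06
time: 26.75
ee_pos: [0.5075, -0.1654, 0.087]
eef_rot: [0.375, 0.434, -0.534, 0.622]
ft_force: [-2.8, 1.3, 5.0]
width: 0.0331
time: 27.25
ee_pos: [0.5034, -0.123, 0.2034]
eef_rot: [0.376, 0.433, -0.532, 0.623]
ft_force: [0.6, -0.1, -2.3]
width: 0.0327
t 27.25 tcp [ 0.5034 -0.123   0.2034] ax [ 0.06  -0.338 -0.939] jaw [0.988 0.151 0.009] F [ 0.6 -0.1 -2.3] w 0.0327
 shift/0.12: [0.104 2.989 0.139]
 turn/2pi: [-0.0015  0.0794  0.4435] deg 162.2
 turn/2pi: [ 0.0559  0.001  -0.0497] deg 26.9
```

View pics/s20.png

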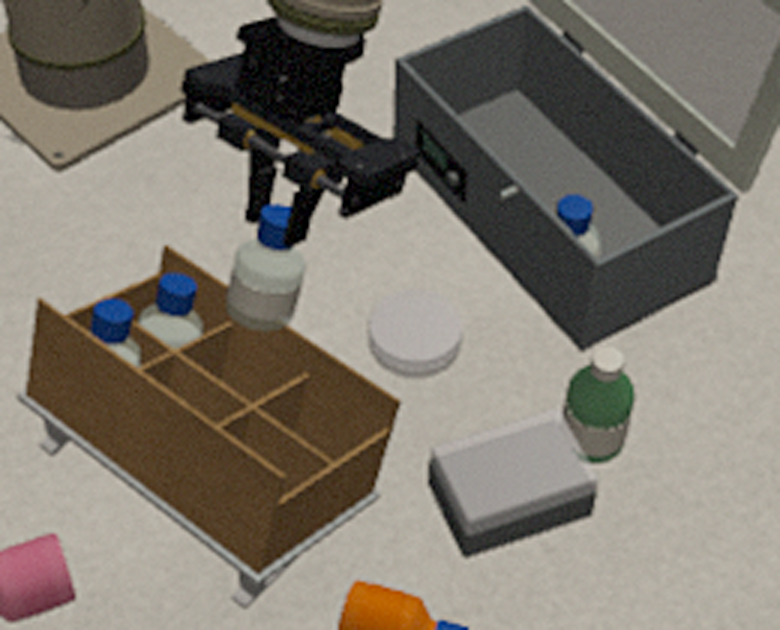

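```bash
python3 -m inch '[[[0.02,0.2,0.2,0.005,0,-0.005,1],[0.03,0.55,0.25,0.02,0,-0.02,1],[0.035,1,0.25,0.056,0.001,-0.05,1],[0.035,1,0.25,0.056,0.001,-0.05,1]]]'
python3 -m inch '[[[0.01,0.35,0,0,0,0,1],[0.02,0.7,0.0,0,0,0,1],[0.035,1,0,0,0,0,1]]]'
python3 -m inch '[[[0.01,0.35,0,0,0,0,1],[0.02,0.7,0.0,0,0,0,1],[0.035,1,0,0,0,0,1],[0.035,1,0,0,0,0,1]]]'
python3 - <<'E'
from h import *
go(slot(-.015,.14,.0),QD)
E
```

```text
time: 27.7
ee_pos: [0.5057, 0.0023, 0.2285]
eef_rot: [-0.538, -0.462, 0.54, -0.454]
ft_force: [-0.6, -0.9, -2.9]
width: 0.0328
time: 28.0
ee_pos: [0.5091, 0.1163, 0.228]
eef_rot: [-0.538, -0.458, 0.543, -0.454]
ft_force: [1.3, 0.2, -2.2]
width: 0.0335
time: 28.4
ee_pos: [0.5121, 0.2405, 0.2271]
eef_rot: [-0.536, -0.461, 0.541, -0.456]
ft_force: [-0.8, -0.2, -1.6]
width: 0.0328
t 28.4 tcp [0.5121 0.2405 0.2271] ax [-0.01  0.   -1.  ] jaw [ 0.987 -0.159 -0.01 ] F [-0.8 -0.2 -1.6] w 0.0328
 shift/0.12: [ 0.031 -0.04  -0.726]
 turn/2pi: [ 2.500e-03 -1.000e-04  4.992e-01] deg 179.7
 turn/2pi: [-0.0001 -0.0016 -0.0008] deg 0.6
```

```bash
python3 -m inch '[[[0.015,-0.02,-0.3,0,-0.001,0,1],[0.03,-0.04,-0.6,0,-0.0015,0,1],[0.03,-0.04,-0.9,0,-0.0015,0,1],[0.03,-0.04,-1,0,-0.0015,0,1],[0.03,-0.04,-1,0,-0.0015,0,1]]]'
python3 - <<'E'
from h import *
go(slot(-.015,.08,.0),QD)
show("scene","s21",(260,90,420,240),4)
E
```

```text
time: 28.9
ee_pos: [0.5164, 0.2291, 0.1074]
eef_rot: [-0.539, -0.456, 0.541, -0.457]
ft_force: [1.1, 0.2, -1.6]
width: 0.0332
t 28.9 tcp [0.5164 0.2291 0.1074] ax [-0.001 -0.002 -1.   ] jaw [ 0.986 -0.167 -0.001] F [ 1.1  0.2 -1.6] w 0.0332
 shift/0.12: [-0.005  0.055 -0.229]
 turn/2pi: [-3.000e-04 -5.000e-04 -4.996e-01] deg 179.9
 turn/2pi: [ 0.0003 -0.0002  0.0004] deg 0.2
```

View pics/s21.png

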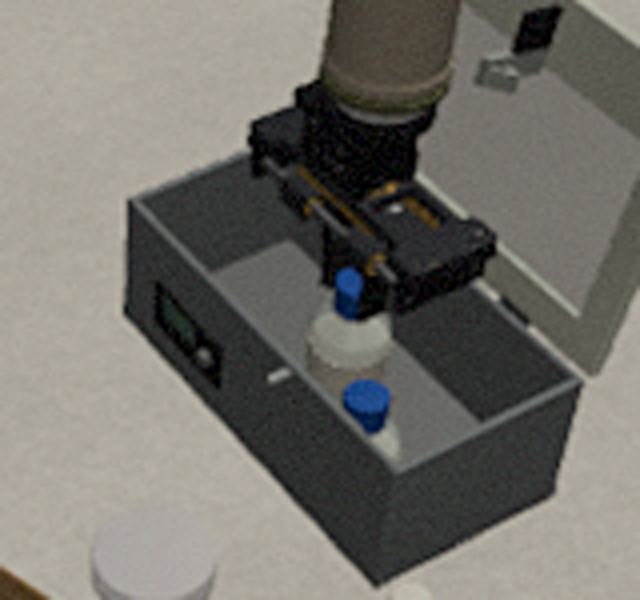

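```bash
python3 -m inch '[[[0,0.04,-0.12,0,0,0,1],[0,0.05,-0.2,0,0,0,1],[0,0.05,-0.24,0,0,0,1],[0,0.05,-0.24,0,0,0,1]]]'
python3 -m inch '[[[0,0,-0.015,0,0,0,1],[0,0,-0.02,0,0,0,1],[0,0,-0.02,0,0,0,1]]]'
python3 -m inch '[[[0,0,-0.015,0,0,0,1],[0,0,-0.015,0,0,0,1]]]'
```

```text
time: 29.35
ee_pos: [0.5173, 0.2364, 0.0802]
eef_rot: [0.54, 0.456, -0.539, 0.457]
ft_force: [-0.4, -0.3, -2.6]
width: 0.033
time: 29.65
ee_pos: [0.5178, 0.2365, 0.0787]
eef_rot: [0.541, 0.456, -0.539, 0.457]
ft_force: [0.2, 1.0, -1.5]
width: 0.033
time: 29.85
ee_pos: [0.5177, 0.2365, 0.0766]
eef_rot: [0.541, 0.456, -0.539, 0.457]
ft_force: [-0.2, -0.5, -1.3]
width: 0.0329
```

```bash
python3 -m inch '[[[0,0,-0.012,0,0,0,1],[0,0,-0.012,0,0,0,1]]]'
python3 -m inch '[[[0,0,-0.012,0,0,0,1],[0,0,-0.012,0,0,0,1]]]'
python3 -m inch '[[[0,0,-0.012,0,0,0,1],[0,0,-0.012,0,0,0,1]]]'
```

```text
time: 30.05
ee_pos: [0.5179, 0.2371, 0.0764]
eef_rot: [0.541, 0.456, -0.539, 0.457]
ft_force: [-3.3, -0.4, 8.1]
width: 0.033
time: 30.25
ee_pos: [0.5183, 0.2375, 0.0764]
eef_rot: [0.542, 0.456, -0.538, 0.457]
ft_force: [-7.9, -1.6, 21.0]
width: 0.0332
time: 30.45
ee_pos: [0.5186, 0.2379, 0.0764]
eef_rot: [0.542, 0.456, -0.538, 0.457]
ft_force: [-11.9, -4.2, 32.0]
width: 0.033
```

```bash
python3 -m inch '[[[0,0,0.028,0,0,0,1],[0,0,0.028,0,0,0,1]]]'
python3 -m inch '[[[0,0,0,0,0,0,0.4],[0,0,0,0,0,0,0.4],[0,0,0,0,0,0,0.4],[0,0,0,0,0,0,0.4]]]'
python3 -m inch '[[[0,0,0.1,0,0,0,0.4],[0,0,0.3,0,0,0,0.4],[0,0,0.6,0,0,0,0.4],[0,0,1,0,0,0,0.4],[0,0,1,0,0,0,0.4]]]'
python3 - <<'E'
from h import *
go()
show("scene","s22",(260,90,420,240),4)
for P in ((351.7,190.7),): 
    X=plane("scene",P,.102); print(X,(X-C)@u,(X-C)@v)
E
```

```text
time: 30.65
ee_pos: [0.5181, 0.2368, 0.0764]
eef_rot: [0.541, 0.456, -0.539, 0.457]
ft_force: [-2.9, 1.3, 9.9]
width: 0.0333
time: 31.05
ee_pos: [0.5176, 0.2364, 0.0754]
eef_rot: [0.541, 0.456, -0.539, 0.457]
ft_force: [0.3, 0.1, 0.1]
width: 0.0505
time: 31.55
ee_pos: [0.5207, 0.2379, 0.2034]
eef_rot: [0.545, 0.455, -0.535, 0.458]
ft_force: [0.1, 0.0, 0.3]
width: 0.0525
t 31.55 tcp [0.5207 0.2379 0.2034] ax [ 0.012  0.006 -1.   ] jaw [ 0.986 -0.167  0.011] F [0.1 0.  0.3] w 0.0525
[0.58200326 0.1805518  0.102     ] -0.04349862291942116 -0.08936024803835357
```

View pics/s22.png

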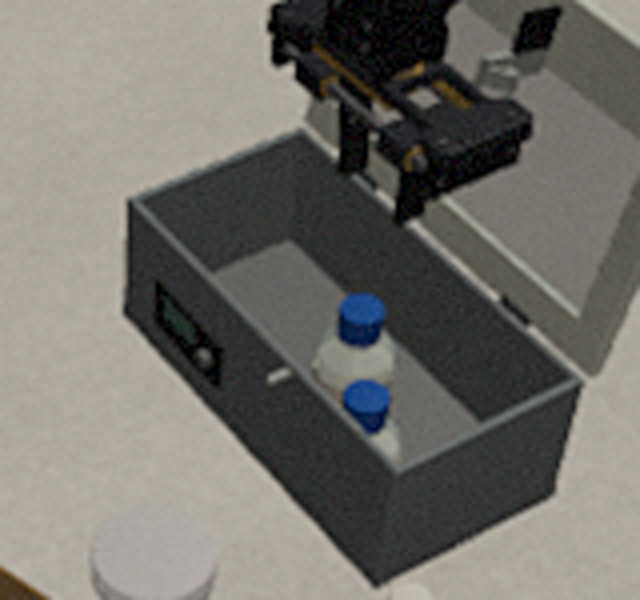

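```bash
python3 -m inch '[[[-0.2,-0.35,0,0,0,0,0.31],[-0.4,-0.7,0,0,0,0,0.31],[-0.6,-1,0,0,0,0,0.31]]]'
python3 -m inch '[[[-0.1,-0.35,0,-0.01,0,0.01,0.31],[-0.2,-0.7,0,-0.03,0,0.025,0.31],[-0.25,-1,0,-0.057,0,0.05,0.31],[-0.25,-1,0,-0.057,0,0.05,0.31]]]'
python3 - <<'E'
from h import *
for p,e,t,s in caps(): print("captop",p.round(4),e.round(4),[round(float(i)) for i in t+s])
G=bot([.4173,-.1644,.1209],.062)
go(G+.05*ac,QC)
show("top","t23",(0,90,280,300),2.8)
E
```

```text
time: 31.9
ee_pos: [0.4444, 0.1144, 0.1951]
eef_rot: [0.541, 0.456, -0.54, 0.457]
ft_force: [1.0, -0.4, 1.2]
width: 0.0597
time: 32.3
ee_pos: [0.4147, -0.007, 0.1958]
eef_rot: [0.372, 0.431, -0.535, 0.625]
ft_force: [0.0, 0.5, 0.0]
width: 0.06
captop [ 0.4246 -0.2351  0.1467] 0.0014 [384, 233, 184, 197, 226, 152]
captop [ 0.4172 -0.1646  0.1205] 0.001 [349, 237, 182, 218, 218, 144]
t 32.4 tcp [ 0.4149 -0.0026  0.1951] ax [ 0.058 -0.344 -0.937] jaw [0.988 0.155 0.004] F [-0.1  0.4  0.4] w 0.0599
 shift/0.12: [ 0.015 -1.315 -0.524]
 turn/2pi: [ 0.001   0.0008 -0.0008] deg 0.5
 turn/2pi: [-0.0273  0.1707  0.4686] deg 179.8
```

View pics/t23.png

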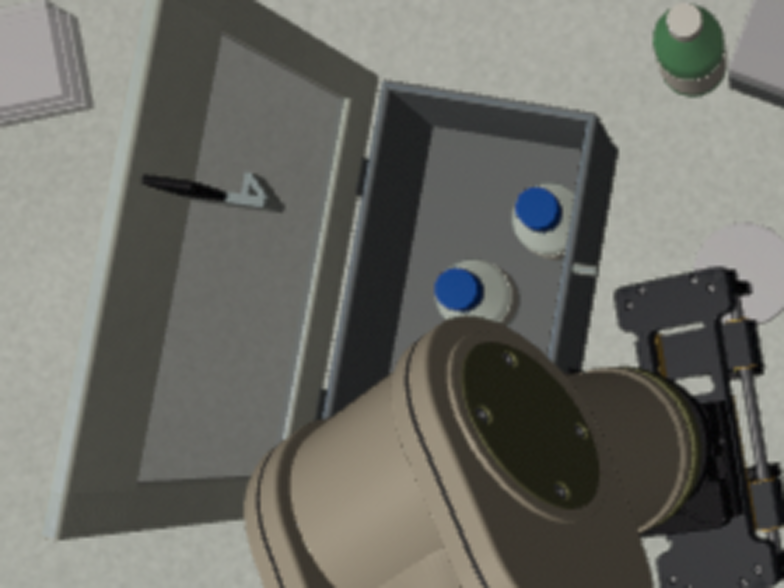

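```bash
python3 -m inch '[[[0,-0.4,0.1,0,0,0,0.31],[0.01,-0.8,0.1,0,0,0,0.31],[0.01,-1,0,0,0,0,0.31]]]'
python3 - <<'E'
from h import *
for P in ((192.1,164.6),(163.9,193.6)):
    X=plane("top",P,.11); print(X.round(3),((X-C)@u).round(4),((X-C)@v).round(4))
G=bot([.4173,-.1644,.1209],.062)
go(G+.03*ac,QC)
E
```

```text
time: 32.75
ee_pos: [0.4174, -0.127, 0.1971]
eef_rot: [0.377, 0.43, -0.534, 0.623]
ft_force: [1.4, -0.2, 0.1]
width: 0.0601
[0.58  0.176 0.11 ] -0.048 -0.0882
[0.517 0.238 0.11 ] 0.0022 -0.0153
t 32.75 tcp [ 0.4174 -0.127   0.1971] ax [ 0.059 -0.341 -0.938] jaw [0.989 0.146 0.009] F [ 1.4 -0.2  0.1] w 0.0601
 shift/0.12: [ 0.003 -0.334 -0.697]
 turn/2pi: [0.0003 0.0015 0.0007] deg 0.6
 turn/2pi: [ 0.0276 -0.1696 -0.4683] deg 179.6
```

```bash
python3 -m inch '[[[0.003,-0.25,-0.2,0,0,0,0.31],[0.003,-0.33,-0.6,0,0.001,0,0.31],[0.003,-0.334,-0.7,0,0.001,0,0.31],[0.003,-0.334,-0.7,0,0.001,0,0.31]]]'
python3 - <<'E'
from h import *
G=bot([.4173,-.1644,.1209],.062)
go(G,QC)
show("wrist","w24")
E
```

```text
time: 33.15
ee_pos: [0.4158, -0.1643, 0.1101]
eef_rot: [0.372, 0.434, -0.536, 0.621]
ft_force: [-1.2, 0.2, 0.0]
width: 0.0603
t 33.15 tcp [ 0.4158 -0.1643  0.1101] ax [ 0.048 -0.343 -0.938] jaw [ 0.989  0.148 -0.004] F [-1.2  0.2  0. ] w 0.0603
 shift/0.12: [ 0.029 -0.108 -0.208]
 turn/2pi: [ 0.0006 -0.0005  0.0003] deg 0.3
 turn/2pi: [ 0.0248 -0.1704 -0.4693] deg 180.0
```

View pics/w24.png

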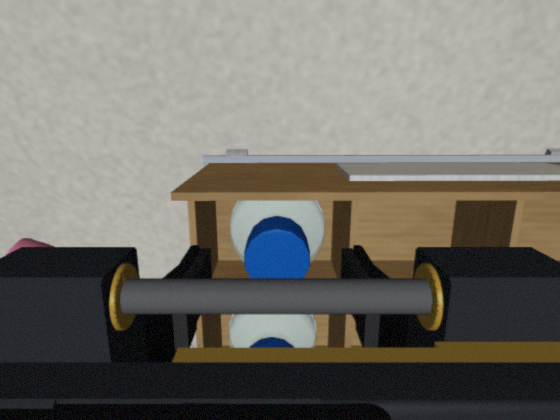

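```bash
python3 -m inch '[[[0.015,-0.05,-0.1,0,0,0,0.31],[0.025,-0.1,-0.19,0,0,0,0.31],[0.025,-0.105,-0.21,0,0,0,0.31],[0.025,-0.105,-0.21,0,0,0,0.31]]]'
python3 -m inch '[[[0,0,0,0,0,0,1],[0,0,0,0,0,0,1],[0,0,0,0,0,0,1],[0,0,0,0,0,0,1],[0,0,0,0,0,0,1],[0,0,0,0,0,0,1],[0,0,0,0,0,0,1]]]' 35
python3 -m inch '[[[-0.005,0.035,0.1,0,0,0,1],[-0.02,0.14,0.4,0,0,0,1],[-0.04,0.27,0.75,0,0,0,1],[-0.05,0.34,0.94,0,0,0,1],[-0.05,0.34,0.94,0,0,0,1]]]'
python3 - <<'E'
from h import *
go(slot(.058,.22,.0),QD)
E
```

```text
time: 33.6
ee_pos: [0.4208, -0.176, 0.0873]
eef_rot: [0.372, 0.433, -0.535, 0.623]
ft_force: [-0.2, 0.7, 0.4]
width: 0.06
time: 34.3
ee_pos: [0.4203, -0.1761, 0.0866]
eef_rot: [0.372, 0.434, -0.535, 0.623]
ft_force: [-0.8, 1.2, 3.3]
width: 0.033
time: 34.8
ee_pos: [0.416, -0.1341, 0.202]
eef_rot: [0.373, 0.433, -0.533, 0.624]
ft_force: [0.0, 0.1, -2.4]
width: 0.0328
t 34.8 tcp [ 0.416  -0.1341  0.202 ] ax [ 0.057 -0.342 -0.938] jaw [0.988 0.153 0.004] F [ 0.   0.1 -2.4] w 0.0328
 shift/0.12: [0.232 3.182 0.15 ]
 turn/2pi: [-0.0005  0.0802  0.4429] deg 162.0
 turn/2pi: [ 0.0566  0.0004 -0.0501] deg 27.2
```

```bash
python3 -m inch '[[[0.02,0.2,0.2,0.005,0,-0.005,1],[0.05,0.55,0.27,0.02,0,-0.02,1],[0.08,1,0.27,0.056,0,-0.05,1],[0.08,1,0.27,0.056,0,-0.05,1]]]'
python3 -m inch '[[[0.02,0.35,0,0,0,0,1],[0.05,0.7,0.0,0,0,0,1],[0.08,1,0,0,0,0,1]]]'
python3 -m inch '[[[0.02,0.35,0,0,0,0,1],[0.05,0.7,0.0,0,0,0,1],[0.08,1,0,0,0,0,1],[0.08,1,0,0,0,0,1]]]'
python3 - <<'E'
from h import *
go(slot(.058,.11,.0),QD)
E
```

```text
time: 35.2
ee_pos: [0.4245, -0.0097, 0.2309]
eef_rot: [-0.538, -0.459, 0.54, -0.457]
ft_force: [0.2, -1.1, -1.8]
width: 0.033
time: 35.5
ee_pos: [0.4331, 0.1058, 0.2303]
eef_rot: [-0.537, -0.457, 0.542, -0.457]
ft_force: [0.7, 0.0, -1.8]
width: 0.0331
time: 35.9
ee_pos: [0.4418, 0.2291, 0.2295]
eef_rot: [-0.535, -0.459, 0.541, -0.459]
ft_force: [0.6, 0.0, -1.4]
width: 0.033
t 35.9 tcp [0.4418 0.2291 0.2295] ax [-0.006 -0.004 -1.   ] jaw [ 0.987 -0.158 -0.005] F [ 0.6  0.  -1.4] w 0.033
 shift/0.12: [ 0.016  0.155 -0.995]
 turn/2pi: [0.0015 0.0011 0.499 ] deg 179.6
 turn/2pi: [ 0.0007 -0.001  -0.001 ] deg 0.6
```

```bash
python3 -m inch '[[[0.01,0.15,-0.1,0,-0.001,0,1],[0.016,0.17,-0.4,0.0007,-0.001,0,1],[0.016,0.17,-0.7,0.0007,-0.001,0,1],[0.016,0.17,-0.97,0.0007,-0.001,0,1],[0.016,0.17,-0.97,0.0007,-0.001,0,1]]]'
python3 - <<'E'
from h import *
go(slot(.058,.081,.0),QD)
show("scene","s25",(260,90,420,240),4)
E
```

```text
time: 36.4
ee_pos: [0.4421, 0.2425, 0.1101]
eef_rot: [-0.537, -0.457, 0.542, -0.457]
ft_force: [-0.6, -0.5, -2.0]
width: 0.0329
t 36.4 tcp [0.4421 0.2425 0.1101] ax [-0.004 -0.005 -1.   ] jaw [ 0.986 -0.165 -0.003] F [-0.6 -0.5 -2. ] w 0.0329
 shift/0.12: [ 0.014  0.044 -0.242]
 turn/2pi: [-0.0011 -0.0012 -0.4999] deg 180.0
 turn/2pi: [ 0.0008 -0.0007  0.0001] deg 0.4
```

View pics/s25.png

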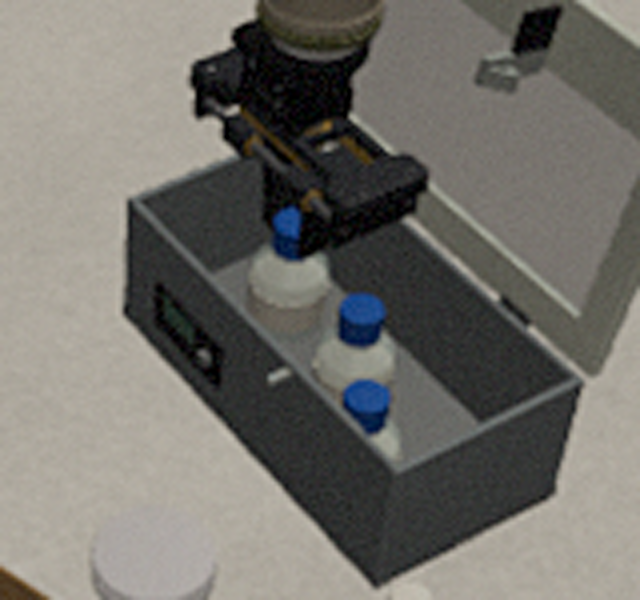

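```bash
python3 -m inch '[[[0.01,0.04,-0.12,0,0,0,1],[0.012,0.044,-0.22,0,0,0,1],[0.012,0.044,-0.27,0,0,0,1],[0.012,0.044,-0.27,0,0,0,1]]]'
python3 -m inch '[[[0,0,-0.012,0,0,0,1],[0,0,-0.012,0,0,0,1]]]'
```

```text
time: 36.85
ee_pos: [0.446, 0.2501, 0.0822]
eef_rot: [0.54, 0.457, -0.539, 0.458]
ft_force: [-0.6, 0.7, -1.3]
width: 0.0332
time: 37.05
ee_pos: [0.4467, 0.2504, 0.0818]
eef_rot: [0.541, 0.457, -0.538, 0.458]
ft_force: [-0.5, 0.7, -1.1]
width: 0.0332
```

```bash
python3 -m inch '[[[0,0,-0.012,0,0,0,1],[0,0,-0.012,0,0,0,1]]]'
```

```text
time: 37.25
ee_pos: [0.4465, 0.2504, 0.0801]
eef_rot: [0.54, 0.457, -0.538, 0.458]
ft_force: [0.3, -0.0, -1.0]
width: 0.0332
```

```bash
python3 -m inch '[[[0,0,-0.02,0,0,0,1],[0,0,-0.02,0,0,0,1]]]'
```

```text
time: 37.45
ee_pos: [0.4462, 0.2503, 0.0774]
eef_rot: [0.54, 0.457, -0.539, 0.458]
ft_force: [0.1, 0.4, -1.6]
width: 0.033
```

```bash
python3 -m inch '[[[0,0,-0.014,0,0,0,1],[0,0,-0.014,0,0,0,1]]]'
```

```text
time: 37.65
ee_pos: [0.4466, 0.2511, 0.0768]
eef_rot: [0.541, 0.457, -0.538, 0.457]
ft_force: [-2.7, 0.1, 7.4]
width: 0.0328
```

Contact. Release and lift.

```bash
python3 -m inch '[[[0,0,0.006,0,0,0,1],[0,0,0.006,0,0,0,0.4],[0,0,0.006,0,0,0,0.4],[0,0,0.006,0,0,0,0.4],[0,0,0.006,0,0,0,0.4],[0,0,0.006,0,0,0,0.4]]]'
python3 -m inch '[[[0,0,0.1,0,0,0,0.4],[0,0,0.3,0,0,0,0.4],[0,0,0.6,0,0,0,0.4],[0,0,1,0,0,0,0.4],[0,0,1,0,0,0,0.4]]]'
python3 -m inch '[[[-0.0,-0.35,0,0,0,0,0.31],[-0.05,-0.7,0,0,0,0,0.31],[-0.05,-1,0,0,0,0,0.31]]]'
python3 -m inch '[[[-0.02,-0.35,0,-0.01,0,0.01,0.31],[-0.05,-0.7,0,-0.03,0,0.025,0.31],[-0.1,-1,0.1,-0.057,0,0.05,0.31],[-0.1,-1,0.1,-0.057,0,0.05,0.31]]]'
python3 - <<'E'
from h import *
for p,e,t,s in caps(): print("captop",p.round(4),e.round(4),[round(float(i)) for i in t+s])
G=bot([.4246,-.2350,.1468],.062)
go(G+.07*ac,QC)
show("scene","s26",(160,90,420,300),3)
E
```

```text
time: 38.25
ee_pos: [0.4464, 0.2503, 0.0767]
eef_rot: [0.54, 0.457, -0.539, 0.458]
ft_force: [0.3, 0.3, 0.3]
width: 0.0518
time: 38.75
ee_pos: [0.4492, 0.252, 0.2039]
eef_rot: [0.544, 0.456, -0.535, 0.458]
ft_force: [0.7, 0.1, -0.7]
width: 0.052
time: 39.05
ee_pos: [0.4399, 0.1284, 0.1972]
eef_rot: [0.541, 0.457, -0.538, 0.457]
ft_force: [1.4, -0.5, 0.1]
width: 0.0595
time: 39.45
ee_pos: [0.4286, 0.0069, 0.2106]
eef_rot: [0.372, 0.431, -0.534, 0.625]
ft_force: [-0.6, 1.5, 0.0]
width: 0.0603
captop [ 0.4246 -0.235   0.1467] 0.0013 [384, 233, 184, 197, 226, 153]
t 39.55 tcp [0.428  0.0115 0.2088] ax [ 0.059 -0.344 -0.937] jaw [0.988 0.157 0.004] F [0.3 1.4 0.5] w 0.0601
 shift/0.12: [-0.042 -1.964 -0.266]
 turn/2pi: [ 0.0008  0.0008 -0.0011] deg 0.6
 turn/2pi: [-0.0275  0.1704  0.4684] deg 179.7
```

View pics/s26.png

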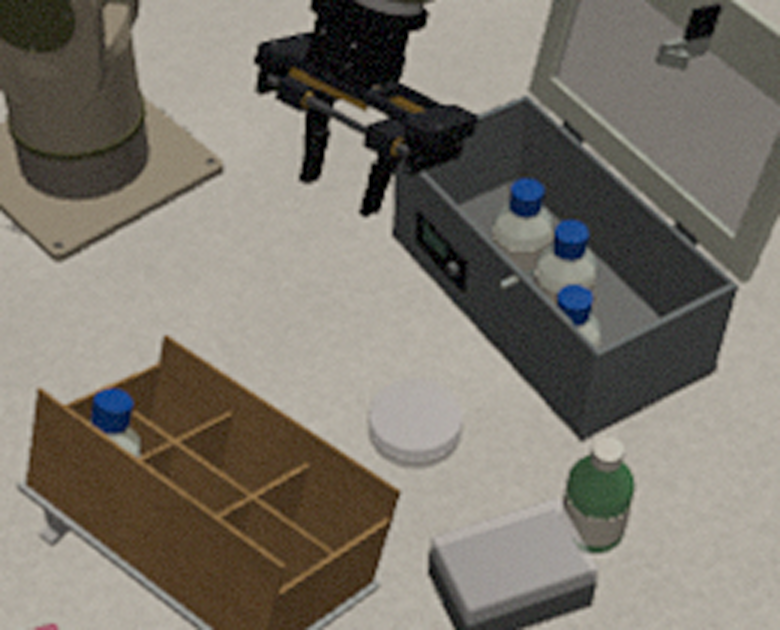

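Three stand upright in the chest; the last bottle, C, remains in the carton (scene px (197,226)).

```bash
python3 -m inch '[[[0,-0.35,0.1,0,0,0,0.31],[-0.02,-0.7,0.15,0,0,0,0.31],[-0.02,-1,0.15,0,0,0,0.31]]]'
python3 -m inch '[[[0,-0.35,0,0,0,0,0.31],[-0.02,-0.7,0,0,0,0,0.31],[-0.02,-0.92,-0.15,0,0,0,0.31],[-0.02,-0.96,-0.4,0,0,0,0.31],[-0.02,-0.96,-0.4,0,0,0,0.31]]]'
python3 - <<'E'
from h import *
G=bot([.4246,-.2350,.1468],.062)
go(G+.03*ac,QC);go(G,QC)
show("wrist","w27")
E
```

```text
time: 39.9
ee_pos: [0.4261, -0.1116, 0.2276]
eef_rot: [0.375, 0.432, -0.533, 0.623]
ft_force: [-0.5, -0.5, 0.1]
width: 0.0599
time: 40.4
ee_pos: [0.4213, -0.2259, 0.1761]
eef_rot: [0.374, 0.433, -0.535, 0.622]
ft_force: [-0.4, 0.6, 0.7]
width: 0.06
t 40.4 tcp [ 0.4213 -0.2259  0.1761] ax [ 0.052 -0.342 -0.938] jaw [0.989 0.149 0.001] F [-0.4  0.6  0.7] w 0.06
 shift/0.12: [ 0.031 -0.099 -0.307]
 turn/2pi: [0.0004 0.0002 0.0002] deg 0.2
 turn/2pi: [ 0.0259 -0.1701 -0.4692] deg 179.9
t 40.4 tcp [ 0.4213 -0.2259  0.1761] ax [ 0.052 -0.342 -0.938] jaw [0.989 0.149 0.001] F [-0.4  0.6  0.7] w 0.06
 shift/0.12: [ 0.044 -0.183 -0.542]
 turn/2pi: [0.0004 0.0002 0.0002] deg 0.2
 turn/2pi: [ 0.0259 -0.1701 -0.4692] deg 179.9
```

View pics/w27.png

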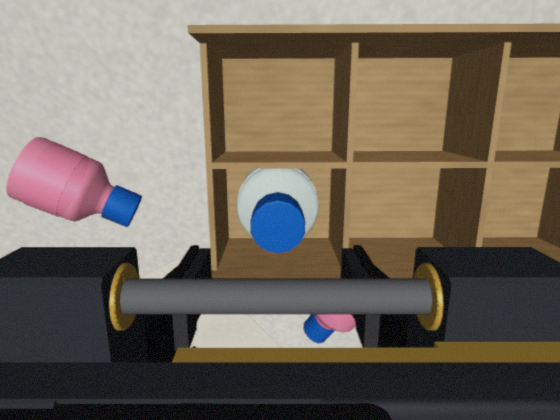

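```bash
python3 -m inch '[[[0.015,-0.06,-0.2,0,0,0,0.31],[0.03,-0.12,-0.38,0,0,0,0.31],[0.044,-0.18,-0.54,0,0,0,0.31],[0.044,-0.18,-0.54,0,0,0,0.31],[0.044,-0.18,-0.54,0,0,0,0.31]]]'
python3 -m inch '[[[0,0,0,0,0,0,1],[0,0,0,0,0,0,1],[0,0,0,0,0,0,1],[0,0,0,0,0,0,1],[0,0,0,0,0,0,1],[0,0,0,0,0,0,1],[0,0,0,0,0,0,1]]]' 35
python3 -m inch '[[[-0.005,0.035,0.1,0,0,0,1],[-0.02,0.14,0.4,0,0,0,1],[-0.04,0.27,0.75,0,0,0,1],[-0.05,0.34,0.94,0,0,0,1],[-0.05,0.34,0.94,0,0,0,1]]]'
python3 - <<'E'
from h import *
go(slot(.124,.24,.0),QD)
E
```

```text
time: 40.95
ee_pos: [0.4297, -0.246, 0.1152]
eef_rot: [0.373, 0.432, -0.533, 0.625]
ft_force: [-0.2, -0.3, 0.8]
width: 0.06
time: 41.65
ee_pos: [0.4289, -0.2465, 0.114]
eef_rot: [0.373, 0.432, -0.533, 0.624]
ft_force: [-2.7, 2.4, 5.8]
width: 0.0332
time: 42.15
ee_pos: [0.4246, -0.2046, 0.2293]
eef_rot: [0.374, 0.431, -0.531, 0.626]
ft_force: [0.4, -0.6, -2.1]
width: 0.0332
t 42.15 tcp [ 0.4246 -0.2046  0.2293] ax [ 0.063 -0.342 -0.937] jaw [0.988 0.155 0.009] F [ 0.4 -0.6 -2.1] w 0.0332
 shift/0.12: [-0.383  3.86   0.089]
 turn/2pi: [-0.0017  0.0805  0.4427] deg 162.0
 turn/2pi: [ 0.0568  0.0012 -0.0503] deg 27.3
```

```bash
cat >> h.py <<'E'
a4=np.radians(30); Q4=ori(-z,np.array([np.cos(a4),np.sin(a4),0]))
E
python3 - <<'E'
from h import *
go(slot(.124,.24,-.012),Q4)
E
```

```text
t 42.15 tcp [ 0.4246 -0.2046  0.2293] ax [ 0.063 -0.342 -0.937] jaw [0.988 0.155 0.009] F [ 0.4 -0.6 -2.1] w 0.0332
 shift/0.12: [-0.399  3.761  0.089]
 turn/2pi: [0.0531 0.0204 0.0582] deg 29.3
 turn/2pi: [ 0.0285 -0.0742 -0.435 ] deg 159.2
```

```bash
python3 -m inch '[[[0,0.2,0.1,0.005,0.002,0.005,1],[-0.05,0.55,0.12,0.02,0.008,0.02,1],[-0.1,1,0.12,0.053,0.02,0.058,1],[-0.1,1,0.12,0.053,0.02,0.058,1]]]'
python3 -m inch '[[[-0.03,0.35,0,0,0,0,1],[-0.06,0.7,0.0,0,0,0,1],[-0.1,1,0,0,0,0,1]]]'
python3 -m inch '[[[-0.03,0.35,0,0,0,0,1],[-0.06,0.7,0.0,0,0,0,1],[-0.1,1,0,0,0,0,1],[-0.1,1,0,0,0,0,1]]]'
python3 - <<'E'
from h import *
go(slot(.124,.24,-.012),Q4); print(read_state()['joint_positions'].round(2))
E
```

```text
time: 42.55
ee_pos: [0.4105, -0.0804, 0.2399]
eef_rot: [0.352, 0.608, -0.36, 0.614]
ft_force: [-0.3, -0.5, -2.8]
width: 0.033
time: 42.85
ee_pos: [0.3983, 0.0355, 0.2394]
eef_rot: [0.354, 0.605, -0.366, 0.613]
ft_force: [1.3, 0.5, -2.0]
width: 0.0332
time: 43.25
ee_pos: [0.3855, 0.1582, 0.2391]
eef_rot: [0.352, 0.606, -0.364, 0.614]
ft_force: [0.1, -2.0, -3.1]
width: 0.0332
t 43.25 tcp [0.3855 0.1582 0.2391] ax [ 0.001 -0.02  -1.   ] jaw [ 0.873  0.488 -0.009] F [ 0.1 -2.  -3.1] w 0.0332
 shift/0.12: [-0.073  0.738  0.008]
 turn/2pi: [0.0032 0.0002 0.0022] deg 1.4
 turn/2pi: [ 3.000e-04 -5.100e-03 -4.978e-01] deg 179.2
[-0.75 -0.16  0.21  1.91  0.05  1.4  -0.04]
```

```bash
python3 -m inch '[[[-0.03,0.35,0,0.002,0,0.001,1],[-0.06,0.7,0.0,0.003,0,0.002,1],[-0.07,0.74,0,0.003,0,0.002,1],[-0.07,0.74,0,0.003,0,0.002,1]]]'
python3 - <<'E'
from h import *
go(slot(.124,.15,-.012),Q4)
show("scene","s28",(240,70,420,240),3.5)
E
```

```text
time: 43.65
ee_pos: [0.3783, 0.243, 0.2394]
eef_rot: [0.355, 0.61, -0.356, 0.612]
ft_force: [1.4, -0.7, -2.5]
width: 0.0329
t 43.65 tcp [0.3783 0.243  0.2394] ax [ 0.002 -0.003 -1.   ] jaw [0.869 0.495 0.   ] F [ 1.4 -0.7 -2.5] w 0.0329
 shift/0.12: [-0.013  0.031 -0.745]
 turn/2pi: [0.0004 0.0003 0.001 ] deg 0.4
 turn/2pi: [ 4.00e-04 -6.00e-04 -4.99e-01] deg 179.6
```

View pics/s28.png

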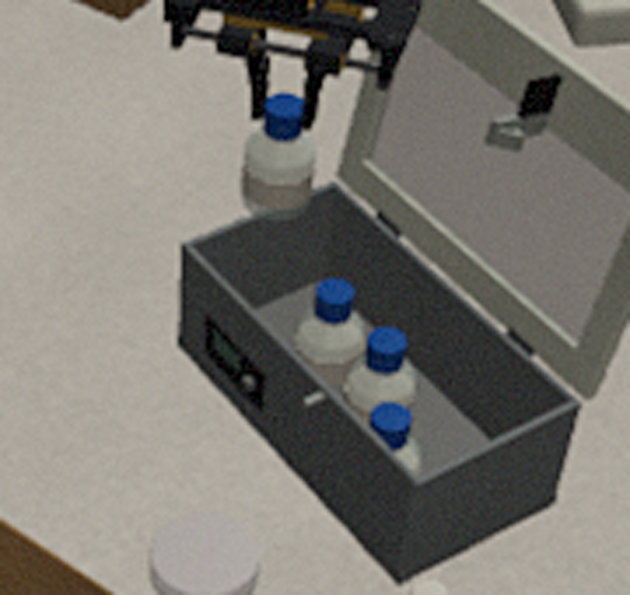

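```bash
python3 -m inch '[[[-0.013,0.03,-0.3,0,0,0,1],[-0.013,0.03,-0.6,0,0,0.001,1],[-0.013,0.03,-0.75,0,0,0.001,1],[-0.013,0.03,-0.75,0,0,0.001,1]]]'
python3 - <<'E'
from h import *
go(slot(.124,.085,-.012),Q4)
show("scene","s29",(240,70,420,240),3.5)
E
```

```text
time: 44.1
ee_pos: [0.376, 0.2438, 0.1483]
eef_rot: [0.353, 0.611, -0.356, 0.612]
ft_force: [-0.4, 0.3, -2.6]
width: 0.0331
t 44.1 tcp [0.376  0.2438 0.1483] ax [-0.    -0.004 -1.   ] jaw [ 0.868  0.497 -0.003] F [-0.4  0.3 -2.6] w 0.0331
 shift/0.12: [ 0.006  0.024 -0.528]
 turn/2pi: [ 0.0007 -0.0001  0.0005] deg 0.3
 turn/2pi: [-1.000e-04 -1.000e-03 -4.995e-01] deg 179.8
```

View pics/s29.png

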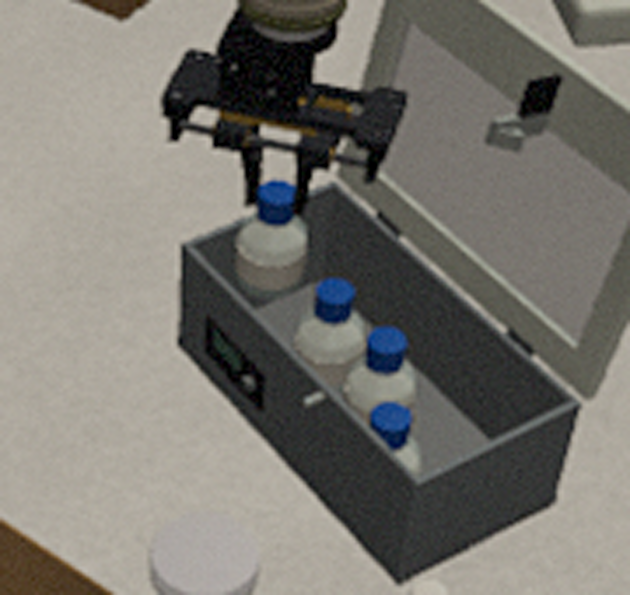

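```bash
python3 -m inch '[[[0.006,0.02,-0.2,0,0,0,1],[0.006,0.024,-0.4,0,0,0,1],[0.006,0.024,-0.53,0,0,0,1],[0.006,0.024,-0.54,0,0,0,1]]]'
python3 -m inch '[[[0,0,-0.02,0,0,0,1],[0,0,-0.02,0,0,0,1]]]'
```

```text
time: 44.55
ee_pos: [0.3777, 0.2487, 0.0859]
eef_rot: [0.354, 0.611, -0.354, 0.613]
ft_force: [-0.1, -0.8, -1.2]
width: 0.0327
time: 44.75
ee_pos: [0.3785, 0.2499, 0.0851]
eef_rot: [0.355, 0.611, -0.353, 0.613]
ft_force: [-0.4, 0.0, -4.0]
width: 0.0327
```

```bash
python3 -m inch '[[[0,0,-0.02,0,0,0,1],[0,0,-0.02,0,0,0,1]]]'
```

```text
time: 44.95
ee_pos: [0.3779, 0.2498, 0.0819]
eef_rot: [0.355, 0.611, -0.353, 0.613]
ft_force: [-0.6, 0.4, -2.4]
width: 0.033
```

```bash
python3 -m inch '[[[0,0,-0.02,0,0,0,1],[0,0,-0.02,0,0,0,1]]]'
```

```text
time: 45.15
ee_pos: [0.3775, 0.2496, 0.0789]
eef_rot: [0.354, 0.611, -0.353, 0.613]
ft_force: [0.6, -0.5, -3.1]
width: 0.033
```

```bash
python3 -m inch '[[[0,0,-0.014,0,0,0,1],[0,0,-0.014,0,0,0,1]]]'
```

```text
time: 45.35
ee_pos: [0.3777, 0.2503, 0.0785]
eef_rot: [0.355, 0.611, -0.353, 0.613]
ft_force: [-4.9, -1.9, 10.0]
width: 0.0329
```

```bash
python3 -m inch '[[[0,0,-0.012,0,0,0,1],[0,0,-0.012,0,0,0,1]]]'
```

```text
time: 45.55
ee_pos: [0.3777, 0.2508, 0.0783]
eef_rot: [0.355, 0.612, -0.353, 0.613]
ft_force: [-9.3, -3.1, 26.7]
width: 0.0328
```

```bash
python3 -m inch '[[[0,0,0.018,0,0,0,1],[0,0,0.018,0,0,0,0.45],[0,0,0.018,0,0,0,0.45],[0,0,0.018,0,0,0,0.45],[0,0,0.018,0,0,0,0.45]]]'
python3 -m inch '[[[0,0,0.1,0,0,0,0.45],[0,0,0.3,0,0,0,0.45],[0,0,0.6,0,0,0,0.45],[0,0,1,0,0,0,0.45],[0,0,1,0,0,0,0.45]]]'
python3 -m inch '[[[0,-0.35,0.2,0,0,0,1],[0.1,-0.7,0.5,0,0,0,1],[0.1,-1,1,0,0,0,1],[0.1,-1,1,0,0,0,1]]]'
python3 -m inch '[[[0,-0.35,0,0,0,0,1],[0,-0.7,0,0,0,0,1],[0,-1,0,0,0,0,1],[0,-1,0,0,0,0,1]]]'
python3 - <<'E'
from h import *
go()
show("scene","s30",(240,70,420,240),3.5)
show("top","t30",(0,90,280,300),2.8)
E
```

```text
time: 46.05
ee_pos: [0.3777, 0.2496, 0.078]
eef_rot: [0.354, 0.611, -0.353, 0.613]
ft_force: [0.5, -0.5, 0.6]
width: 0.047
time: 46.55
ee_pos: [0.3802, 0.2516, 0.2049]
eef_rot: [0.358, 0.61, -0.35, 0.614]
ft_force: [1.0, 0.4, -0.6]
width: 0.048
time: 46.95
ee_pos: [0.3905, 0.1272, 0.3219]
eef_rot: [0.357, 0.61, -0.353, 0.613]
ft_force: [0.9, 0.6, 0.2]
width: 0.0237
time: 47.35
ee_pos: [0.3896, 0.0051, 0.319]
eef_rot: [0.357, 0.61, -0.355, 0.612]
ft_force: [-0.6, 0.3, -0.2]
width: 0.0013
t 47.35 tcp [0.3896 0.0051 0.319 ] ax [ 0.005  0.001 -1.   ] jaw [0.87  0.493 0.004] F [-0.6  0.3 -0.2] w 0.0013
```

View pics/s30.png

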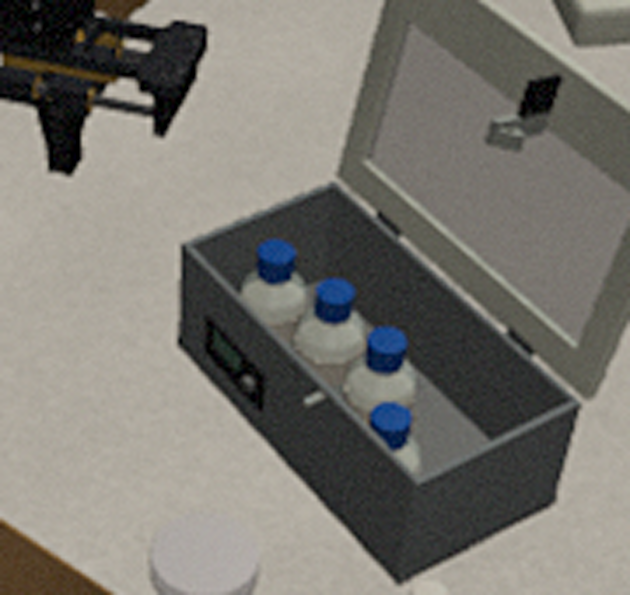

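View pics/t30.png

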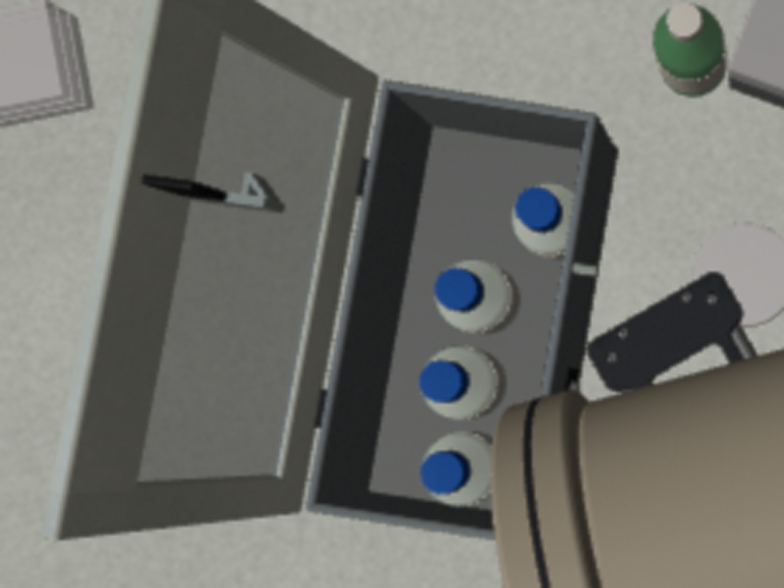

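```bash
python3 - <<'E'
from h import *
im=cv2.imread("pics/t30.png")
for x,y,a in blobs("top",(120,120,230,290)):
    X=plane("top",(x,y),.108); print(round(float(x),1),round(float(y),1),a,"u",((X-C)@u).round(4),"v",((X-C)@v).round(4))
# lid edge: far and near corners of the lid upper edge in top (crop/2.8+(0,90))
for t in ((155,0),(52,538)): print(t)
E
```

```text
191.3 163.9 177 u -0.0455 v -0.0897
162.6 192.9 186 u 0.0058 v -0.0166
157.2 225.6 179 u 0.0053 v 0.0562
157.7 258.4 181 u -0.0082 v 0.1262
(155, 0)
(52, 538)
```

```bash
python3 - <<'E'
from h import *
P=C+.215*u-.0*v; P[2]=.45
go(P,QD)
E
python3 -m inch '[[[0,0,0.4,0,0,0,1],[0.1,0.3,0.8,0,0,0,1],[0.3,0.6,1,0,0,0,1],[0.4,1,1,0,0,0,1],[0.4,1,1,0,0,0,1]]]'
python3 -m inch '[[[0.1,0.4,0,0,0,-0.02,1],[0.2,0.8,0.1,0,0,-0.04,1],[0.4,1,0.1,0,0,-0.06,1],[0.4,1,0.1,0,0,-0.06,1]]]'
python3 - <<'E'
from h import *
P=C+.215*u-.0*v; P[2]=.45
go(P,QD); print(read_state()['joint_positions'].round(2))
E
```

```text
t 47.5 tcp [0.3896 0.0102 0.3184] ax [ 0.004  0.    -1.   ] jaw [0.866 0.499 0.003] F [ 1.2  0.1 -0.5] w 0.0006
 shift/0.12: [1.223 3.667 1.096]
 turn/2pi: [-7.000e-04  2.000e-04  3.905e-01] deg 140.6
 turn/2pi: [ 0.0002  0.0006 -0.1095] deg 39.4
time: 48.0
ee_pos: [0.4377, 0.137, 0.4371]
eef_rot: [0.351, 0.613, -0.351, 0.614]
ft_force: [-0.2, -0.2, -1.5]
width: 0.0004
time: 48.4
ee_pos: [0.4858, 0.255, 0.4467]
eef_rot: [0.46, 0.535, -0.463, 0.536]
ft_force: [0.7, -1.4, -0.7]
width: 0.0005
t 48.4 tcp [0.4858 0.255  0.4467] ax [-0.002 -0.004 -1.   ] jaw [ 0.989  0.147 -0.002] F [ 0.7 -1.4 -0.7] w 0.0005
 shift/0.12: [0.421 1.627 0.028]
 turn/2pi: [0.0005 0.001  0.4501] deg 162.1
 turn/2pi: [ 0.0007 -0.0004 -0.0499] deg 17.9
[-0.78  0.16  0.25  1.17 -0.04  1.82 -0.39]
```

```bash

python3 -m inch '[[[0.1,0.4,0.05,0,0,-0.02,1],[0.2,0.8,0.05,0,0,-0.05,1],[0.25,1,0.05,0,0,-0.05,1]]]'
python3 -m inch '[[[0.1,0.35,0,0,0,0,1],[0.18,0.64,0,0,0,0,1],[0.18,0.64,0,0,0,0,1]]]'
python3 - <<'E'
from h import *
P=C+.215*u-.0*v; P[2]=.31
go(P,QD); print(read_state()['joint_positions'].round(2))
show("scene","s31",(240,0,440,210),3)
E
```

```text
time: 48.7
ee_pos: [0.5144, 0.3743, 0.4541]
eef_rot: [-0.539, -0.456, 0.541, -0.457]
ft_force: [-1.0, -0.5, -0.5]
width: 0.0005
time: 49.0
ee_pos: [0.5364, 0.4521, 0.4497]
eef_rot: [-0.536, -0.457, 0.542, -0.459]
ft_force: [1.3, 0.4, -2.4]
width: 0.0002
t 49.0 tcp [0.5364 0.4521 0.4497] ax [-0.005 -0.007 -1.   ] jaw [ 0.987 -0.161 -0.004] F [ 1.3  0.4 -2.4] w 0.0002
 shift/0.12: [-0.    -0.016 -1.164]
 turn/2pi: [0.0012 0.0016 0.4995] deg 179.8
 turn/2pi: [ 0.001  -0.0008 -0.0005] deg 0.5
[-0.86  0.6   0.25  0.57 -0.15  1.98 -0.87]
```

View pics/s31.png

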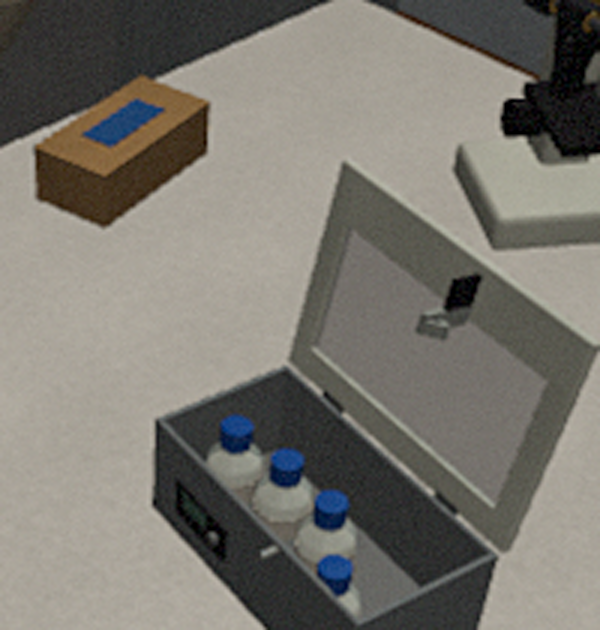

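```bash

python3 -m inch '[[[0,0,-0.35,0.001,-0.001,0,1],[0,-0.01,-0.7,0.001,-0.001,0,1],[0,-0.016,-1,0.001,-0.001,0,1],[0,-0.016,-1,0.001,-0.001,0,1]]]'
python3 - <<'E'
from h import *
P=C+.215*u-.0*v; P[2]=.31
go(P,QD); print(np.array(proj("scene",read_state()['ee_pos'])))
show("top","t32",(0,0,280,300),2)
show("scene","s32",(240,0,440,210),3)
E
```

```text
time: 49.45
ee_pos: [0.5349, 0.4424, 0.3313]
eef_rot: [0.54, 0.455, -0.54, 0.457]
ft_force: [-0.6, -0.4, -0.1]
width: 0.0006
t 49.45 tcp [0.5349 0.4424 0.3313] ax [ 0.002 -0.002 -1.   ] jaw [ 0.986 -0.167  0.002] F [-0.6 -0.4 -0.1] w 0.0006
 shift/0.12: [ 0.012  0.065 -0.177]
 turn/2pi: [ 4.000e-04 -4.000e-04 -4.995e-01] deg 179.8
 turn/2pi: [0.0002 0.0003 0.0005] deg 0.2
[413.06989583  79.26707816]
```

View pics/t32.png

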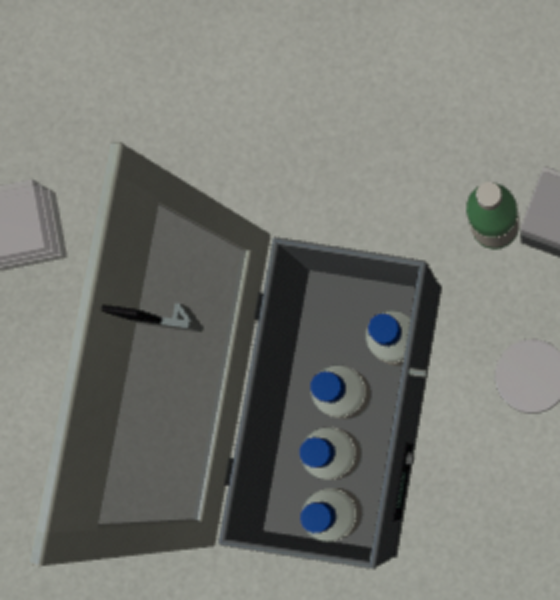

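View pics/s32.png

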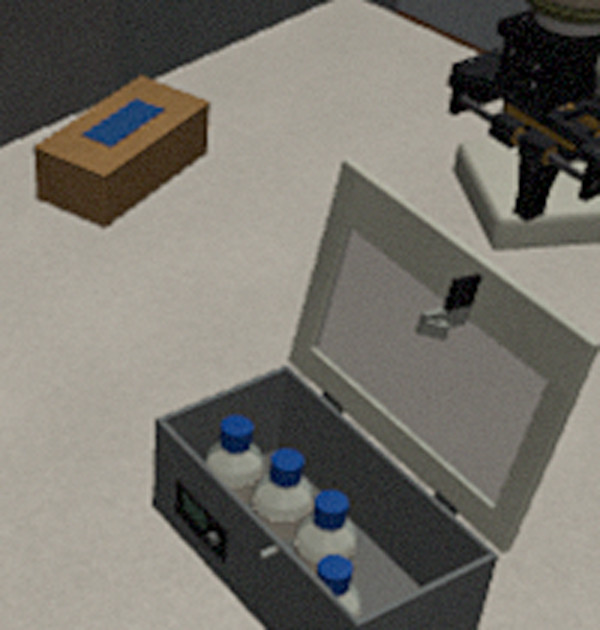

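```bash
python3 - <<'E'
from h import *
for P in((60,72.5),(21,281.5)):
    for zz in(.33,.345): X=plane("top",P,zz); print(zz,X.round(3),"u rel hinge",((X-H)@u).round(3),"v",((X-C)@v).round(3))
E
```

```text
0.33 [0.696 0.35  0.33 ] u rel hinge 0.057 v -0.174
0.345 [0.69  0.341 0.345] u rel hinge 0.048 v -0.169
0.33 [0.354 0.405 0.33 ] u rel hinge 0.055 v 0.173
0.345 [0.355 0.395 0.345] u rel hinge 0.046 v 0.17
```

```bash
cat >> h.py <<'E'
def ctcp(a,d=.025,w=0.0,gap=.0095):
    n=z*np.cos(a)+u*np.sin(a)
    return lidpt(a,d,w,-.012)+gap*n-.019*z
E
python3 - <<'E'
from h import *
p=read_state()['ee_pos']
for a in(1.9,1.75,1.6,1.4,1.2,1.0,.8): print(a,((ctcp(a)-p)/.12).round(3),ctcp(a).round(3))
E
```

```text
1.9 [-0.063 -0.306 -0.372] [0.529 0.407 0.294]
1.75 [-0.103 -0.544 -0.282] [0.524 0.379 0.304]
1.6 [-0.144 -0.792 -0.229] [0.52  0.349 0.311]
1.4 [-0.201 -1.13  -0.217] [0.513 0.309 0.312]
1.2 [-0.256 -1.464 -0.274] [0.506 0.268 0.305]
1.0 [-0.309 -1.78  -0.397] [0.5   0.231 0.291]
0.8 [-0.357 -2.065 -0.581] [0.494 0.196 0.269]
```

```bash

python3 -m inch '[[[0,0,-0.27,0,0,0,1],[-0.06,-0.3,-0.3,0,0,0,1],[-0.08,-0.4,-0.3,0,0,0,1],[-0.1,-0.5,-0.28,0,0,0,1],[-0.12,-0.65,-0.26,0,0,0,1],[-0.144,-0.79,-0.23,0,0,0,1],[-0.144,-0.79,-0.23,0,0,0,1]]]'
python3 - <<'E'
from h import *
p=read_state()['ee_pos']; go()
for a in(1.6,1.5,1.4,1.3,1.2,1.1,1.0,.8): print(a,((ctcp(a)-p)/.12).round(3))
show("scene","s33",(240,0,440,210),3)
E
```

```text
time: 50.25
ee_pos: [0.521, 0.348, 0.3114]
eef_rot: [0.545, 0.455, -0.536, 0.457]
ft_force: [0.8, -0.4, -0.3]
width: 0.0006
t 50.25 tcp [0.521  0.348  0.3114] ax [ 0.011  0.006 -1.   ] jaw [ 0.985 -0.17   0.01 ] F [ 0.8 -0.4 -0.3] w 0.0006
1.6 [-0.012  0.009 -0.005]
1.5 [-0.04 -0.16  0.01]
1.4 [-0.068 -0.329  0.007]
1.3 [-0.096 -0.497 -0.013]
1.2 [-0.124 -0.663 -0.05 ]
1.1 [-0.151 -0.824 -0.103]
1.0 [-0.177 -0.979 -0.173]
0.8 [-0.224 -1.264 -0.357]
```

View pics/s33.png

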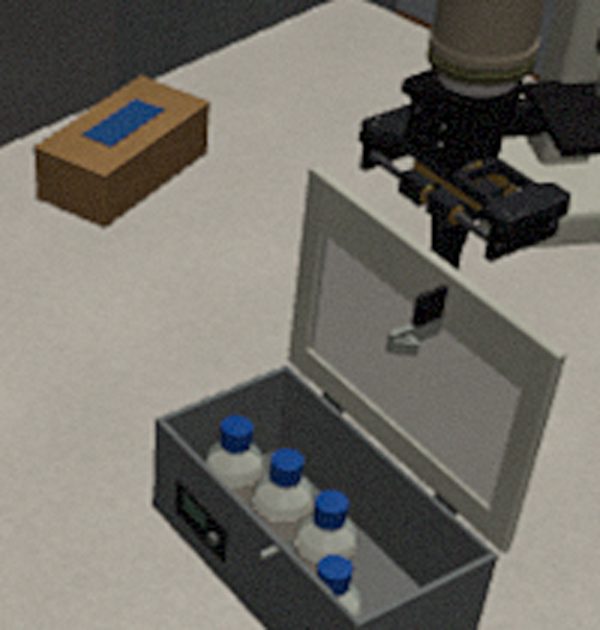

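```bash

python3 -m inch '[[[-0.04,-0.16,-0.04,0,0,0,1],[-0.068,-0.33,-0.05,0,0,0,1],[-0.096,-0.5,-0.07,0,0,0,1],[-0.124,-0.66,-0.1,0,0,0,1],[-0.15,-0.82,-0.14,0,0,0,1],[-0.177,-0.98,-0.2,0,0,0,1],[-0.177,-0.98,-0.2,0,0,0,1]]]'
python3 - <<'E'
from h import *
p=read_state()['ee_pos']; go()
for a in(1.1,1,.9,.8,.7,.6,.5,.4,.3): print(a,((ctcp(a)-p)/.12).round(3))
show("scene","s34",(240,0,440,210),3)
E
```

```text
time: 51.0
ee_pos: [0.4989, 0.2303, 0.2844]
eef_rot: [0.544, 0.454, -0.538, 0.456]
ft_force: [-0.4, 0.8, -0.8]
width: 0.0006
t 51.0 tcp [0.4989 0.2303 0.2844] ax [ 0.008  0.003 -1.   ] jaw [ 0.985 -0.17   0.007] F [-0.4  0.8 -0.8] w 0.0006
1.1 [0.033 0.157 0.121]
1 [0.007 0.002 0.052]
0.9 [-0.017 -0.145 -0.033]
0.8 [-0.04  -0.283 -0.132]
0.7 [-0.062 -0.411 -0.245]
0.6 [-0.081 -0.527 -0.37 ]
0.5 [-0.098 -0.63  -0.506]
0.4 [-0.113 -0.719 -0.652]
0.3 [-0.126 -0.793 -0.807]
```

View pics/s34.png

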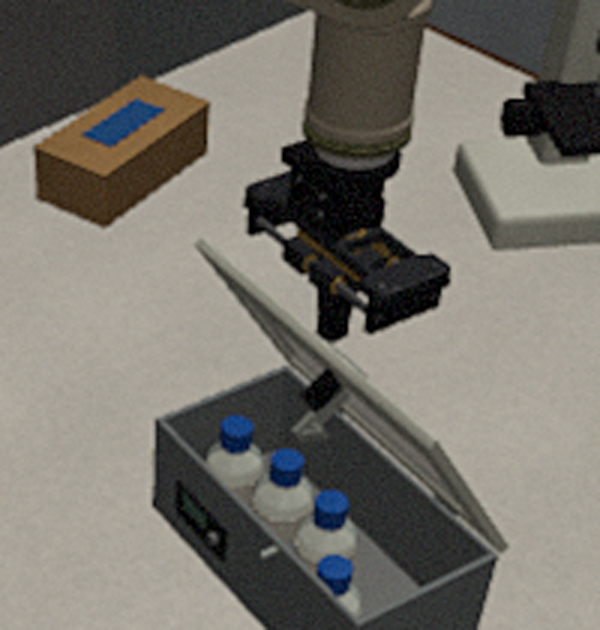

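```bash

python3 -m inch '[[[-0.017,-0.145,-0.033,0,0,0,1],[-0.04,-0.283,-0.132,0,0,0,1],[-0.062,-0.411,-0.245,0,0,0,1],[-0.08,-0.527,-0.37,0,0,0,1],[-0.098,-0.63,-0.506,0,0,0,1],[-0.098,-0.63,-0.506,0,0,0,1]]]'
python3 - <<'E'
from h import *
p=read_state()['ee_pos']; go()
for a in(.5,.4,.3,.2,.1,0): print(a,((ctcp(a)-p)/.12).round(3))
show("scene","s35",(240,0,440,210),3)
E
```

```text
time: 51.65
ee_pos: [0.4864, 0.1556, 0.2224]
eef_rot: [0.543, 0.455, -0.538, 0.457]
ft_force: [0.1, 1.0, 0.4]
width: 0.0004
t 51.65 tcp [0.4864 0.1556 0.2224] ax [ 0.006  0.002 -1.   ] jaw [ 0.986 -0.169  0.006] F [0.1 1.  0.4] w 0.0004
0.5 [ 0.006 -0.007  0.01 ]
0.4 [-0.009 -0.096 -0.136]
0.3 [-0.021 -0.171 -0.29 ]
0.2 [-0.031 -0.229 -0.451]
0.1 [-0.038 -0.272 -0.617]
0 [-0.042 -0.298 -0.787]
```

View pics/s35.png

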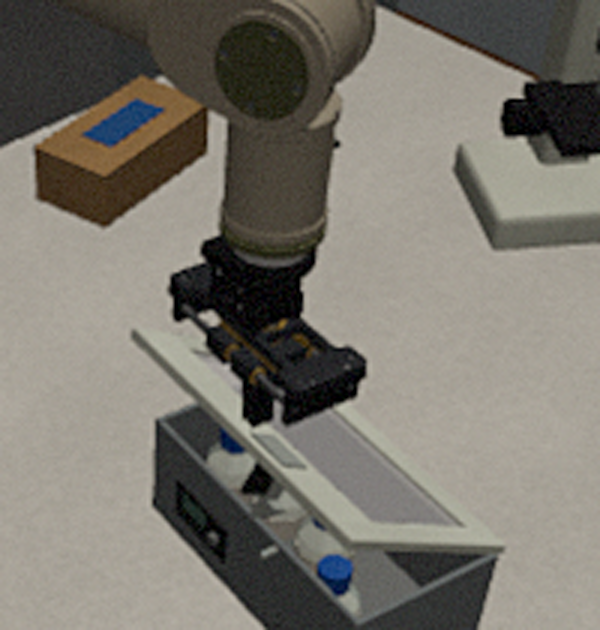

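```bash

python3 -m inch '[[[-0.009,-0.096,-0.136,0,0,0,1],[-0.015,-0.13,-0.21,0,0,0,1],[-0.021,-0.17,-0.29,0,0,0,1],[-0.025,-0.2,-0.37,0,0,0,1],[-0.031,-0.23,-0.45,0,0,0,1],[-0.031,-0.23,-0.45,0,0,0,1]]]'
python3 - <<'E'
from h import *
p=read_state()['ee_pos']; go()
for a in(.2,.1,0.05,0): print(a,((ctcp(a)-p)/.12).round(3))
show("scene","s36",(240,60,440,240),3)
E
```

```text
time: 52.3
ee_pos: [0.4833, 0.1291, 0.1693]
eef_rot: [0.544, 0.455, -0.537, 0.457]
ft_force: [-0.4, 0.4, 0.8]
width: 0.0003
t 52.3 tcp [0.4833 0.1291 0.1693] ax [ 0.009  0.004 -1.   ] jaw [ 0.986 -0.167  0.008] F [-0.4  0.4  0.8] w 0.0003
0.2 [-0.005 -0.009 -0.008]
0.1 [-0.012 -0.052 -0.174]
0.05 [-0.015 -0.067 -0.259]
0 [-0.017 -0.078 -0.344]
```

View pics/s36.png

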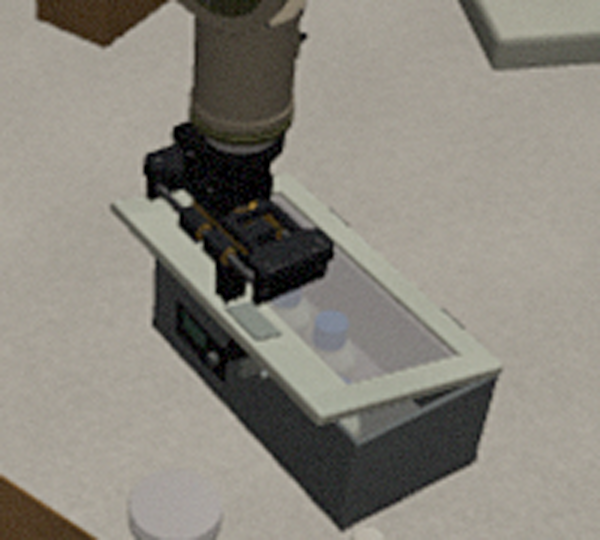

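```bash

python3 -m inch '[[[-0.006,-0.03,-0.09,0,0,0,1],[-0.012,-0.05,-0.17,0,0,0,1],[-0.012,-0.05,-0.17,0,0,0,1]]]'
python3 -m inch '[[[0,-0.01,-0.05,0,0,0,1],[0,-0.02,-0.09,0,0,0,1],[0,-0.02,-0.09,0,0,0,1]]]'
python3 -m inch '[[[0,-0.01,-0.04,0,0,0,1],[0,-0.01,-0.08,0,0,0,1],[0,-0.01,-0.08,0,0,0,1]]]'
```

```text
time: 52.65
ee_pos: [0.481, 0.1223, 0.1483]
eef_rot: [0.543, 0.455, -0.538, 0.457]
ft_force: [0.2, -1.1, -0.0]
width: 0.0006
time: 52.95
ee_pos: [0.4815, 0.1202, 0.1378]
eef_rot: [0.543, 0.455, -0.538, 0.457]
ft_force: [0.1, 0.4, 0.4]
width: 0.0003
time: 53.25
ee_pos: [0.4815, 0.119, 0.1282]
eef_rot: [0.543, 0.455, -0.538, 0.457]
ft_force: [-0.7, -0.2, 0.9]
width: 0.0003
```

```bash
python3 - <<'E'
from h import *
go(); show("scene","s37",(240,60,440,240),3)
E
```

```text
t 53.25 tcp [0.4815 0.119  0.1282] ax [ 0.008  0.003 -1.   ] jaw [ 0.986 -0.168  0.007] F [-0.7 -0.2  0.9] w 0.0003
```

View pics/s37.png

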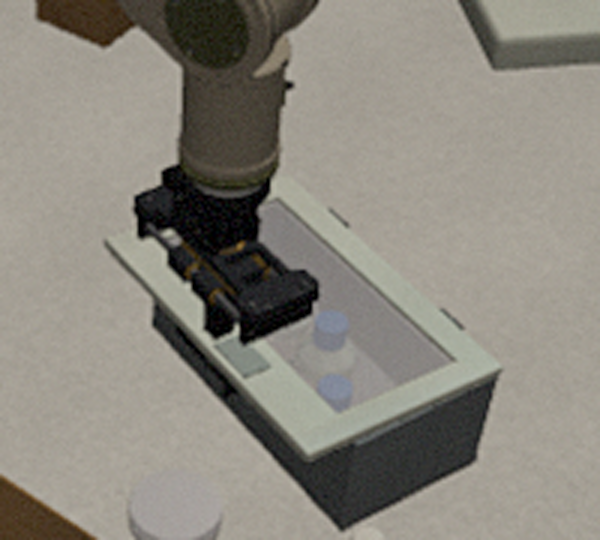

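```bash

python3 -m inch '[[[0,0,-0.04,0,0,0,1],[0,0,-0.04,0,0,0,1]]]'
python3 -m inch '[[[0,0,-0.03,0,0,0,1],[0,0,-0.03,0,0,0,1]]]'
```

```text
time: 53.5
ee_pos: [0.4816, 0.1192, 0.1237]
eef_rot: [0.543, 0.455, -0.537, 0.457]
ft_force: [-0.4, -0.2, 0.6]
width: 0.0003
time: 53.7
ee_pos: [0.4816, 0.1192, 0.1202]
eef_rot: [0.543, 0.455, -0.537, 0.457]
ft_force: [0.2, -0.8, 0.2]
width: 0.0004
```

```bash

python3 -m inch '[[[0,0,-0.02,0,0,0,1],[0,0,-0.02,0,0,0,1]]]'
```

```text
time: 53.9
ee_pos: [0.4817, 0.1193, 0.118]
eef_rot: [0.543, 0.455, -0.537, 0.457]
ft_force: [0.8, 0.2, -1.1]
width: 0.0003
```

```bash

python3 -m inch '[[[0,0,-0.02,0,0,0,1],[0,0,-0.02,0,0,0,1]]]'
```

```text
time: 54.1
ee_pos: [0.482, 0.1193, 0.1162]
eef_rot: [0.544, 0.455, -0.537, 0.457]
ft_force: [-2.7, -1.2, 6.1]
width: 0.0004
```

```bash

python3 -m inch '[[[0,0,-0.02,0,0,0,1],[0,0,-0.02,0,0,0,1]]]'
```

```text
time: 54.3
ee_pos: [0.482, 0.1194, 0.116]
eef_rot: [0.544, 0.456, -0.537, 0.457]
ft_force: [-13.2, -4.3, 32.0]
width: 0.0006
```

```bash

python3 -m inch '[[[0,0,-0.02,0,0,0,1],[0,0,-0.02,0,0,0,1]]]'
```

```text
time: 54.5
ee_pos: [0.4822, 0.1195, 0.1157]
eef_rot: [0.544, 0.456, -0.537, 0.456]
ft_force: [-24.4, -8.7, 55.8]
width: 0.0008
```

```bash

python3 - <<'E'
from h import *
go(); show("scene","s38",(240,60,440,240),3); show("wrist","w38")
E
```

```text
t 54.5 tcp [0.4822 0.1195 0.1157] ax [ 0.009  0.006 -1.   ] jaw [ 0.986 -0.168  0.008] F [-24.4  -8.7  55.8] w 0.0008
```

View pics/s38.png

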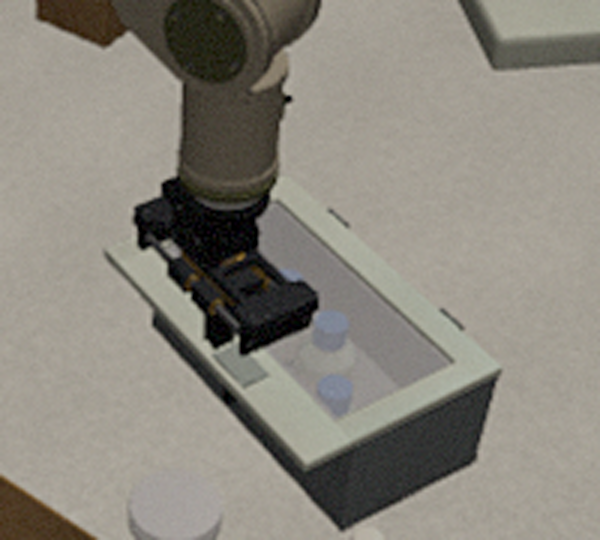

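```bash

python3 -m inch '[[[0,0,0.06,0,0,0,1],[0,0,0.3,0,0,0,1],[0,0,0.7,0,0,0,1],[0,0,1,0,0,0,1]]]'
python3 -m inch '[[[0,-0.4,0.3,0,0,0,1],[0,-0.8,0.4,0,0,0,1],[0,-1,0.4,0,0,0,1],[0,-1,0.4,0,0,0,1]]]'
python3 -m inch '[[[-0.3,-0.4,0,0,0,0,1],[-0.6,-0.8,0,0,0,0,1],[-0.6,-1,0,0,0,0,1],[-0.6,-1,0,0,0,0,1]]]'
python3 - <<'E'
from h import *
go(); show("scene","s39",(260,105,420,235),4.5);show("scene","s39f"); show("top","t39",(95,110,265,300),3)
E
```

```text
time: 55.0
ee_pos: [0.4819, 0.1193, 0.2333]
eef_rot: [0.544, 0.455, -0.537, 0.457]
ft_force: [-0.1, 0.1, -0.1]
width: 0.0005
time: 55.4
ee_pos: [0.4821, -0.0057, 0.2801]
eef_rot: [0.546, 0.453, -0.538, 0.456]
ft_force: [-0.0, 0.8, -0.1]
width: 0.0006
time: 55.8
ee_pos: [0.4082, -0.1251, 0.2793]
eef_rot: [0.546, 0.453, -0.538, 0.455]
ft_force: [-0.1, 1.2, 1.2]
width: 0.0005
t 55.8 tcp [ 0.4082 -0.1251  0.2793] ax [ 0.01   0.005 -1.   ] jaw [ 0.985 -0.174  0.009] F [-0.1  1.2  1.2] w 0.0005
```

View pics/s39.png

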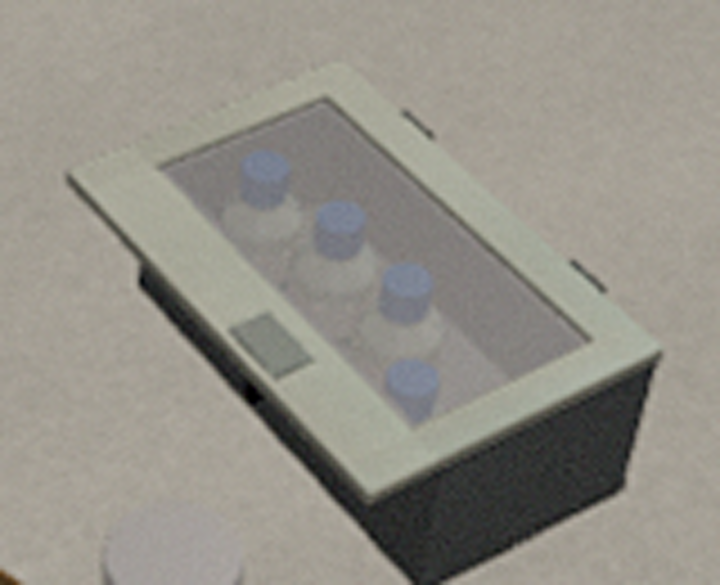

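View pics/t39.png

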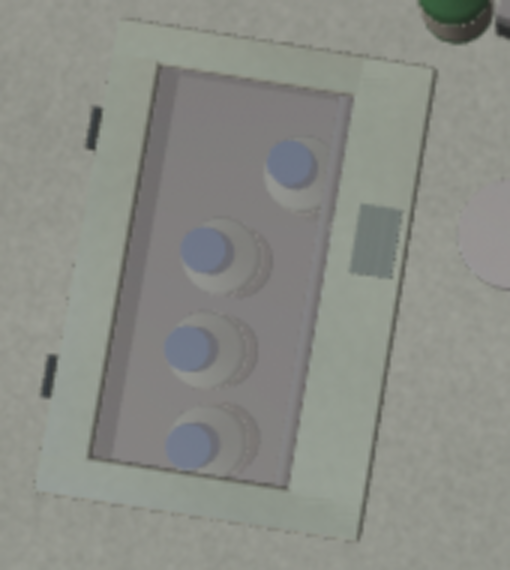

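View pics/s39f.png

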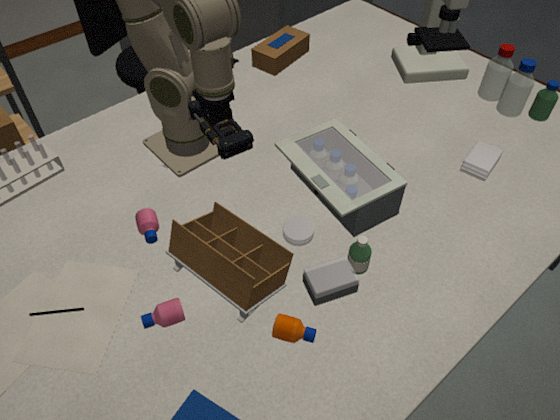

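```bash
python3 - <<'E'
from h import *
T={k:(x/3+95,y/3+110) for k,(x,y) in dict(NF=(357,541),FF=(437,67),FH=(121,18),NH=(36,490)).items()}
S={k:(x/4.5+260,y/4.5+105) for k,(x,y) in dict(NF=(68,178),FF=(372,498),FH=(660,352),NH=(345,63)).items()}
for k in T: print(k,*[np.round(i,4) for i in tri(ray("top",T[k]),ray("scene",S[k]))])
for s in(0,.005,.01,.018):
    print(s,[((np.array(proj("scene",lidpt(0,.008,-.04+s,b)))-[260,105])*4.5).round(0) for b in(.002,.036)])
show("scene","s40",(290,160,350,215),10)
E
```

```text
NF [0.3085 0.1271 0.1273] 0.0032
FF [0.6465 0.0688 0.1344] 0.004
FH [0.6821 0.2933 0.1331] 0.0009
NH [0.3476 0.3531 0.1297] 0.0049
0 [array([248., 371.]), array([246., 408.])]
0.005 [array([244., 366.]), array([241., 403.])]
0.01 [array([239., 361.]), array([237., 398.])]
0.018 [array([232., 353.]), array([230., 390.])]
```

View pics/s40.png

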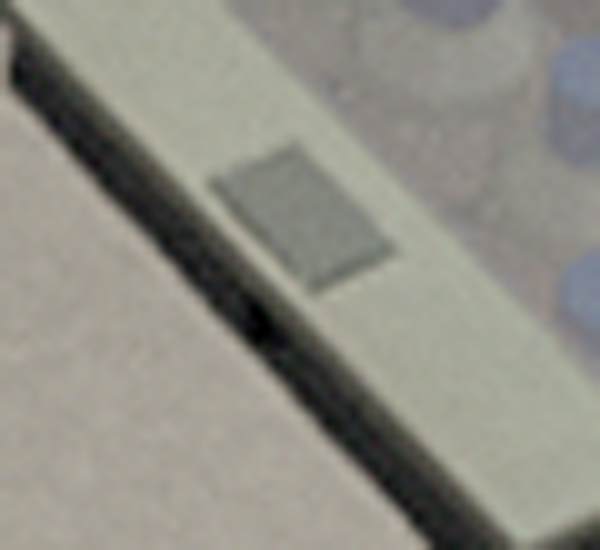

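```bash
python3 - <<'E'
from h import *
close_job(); go()
E
```

```text
the job is handed in; nothing more can be done
the job is handed in; nothing more can be done
```

I pushed the safety catch aside, opened the lid to about 1.8 rad, moved all four blue-capped bottles from the carton into the chest, and pressed the lid shut. I handed the job in at about 56 s of robot time; it reported no verdict.

**What the last checks showed**
- **Bottles:** all four stand upright in the chest. Their measured (x, y) positions from the floor centre are (-46, -90), (6, -17), (5, 56) and (-8, 126) mm, inside the ±60 and ±145 mm limits.
- **Lid:** the front edge and the hinge side both measure about 131 mm high, so the lid angle is close to 0. It met a hard stop when pressed.
- **Catch:** the tab is at its rest position in the image, within a few millimetres.
- **Other items:** the dishes, tip box and green bottle look unmoved in the final picture; I did not measure them.

**What went wrong or disagreed**
- **Tool point:** the real fingertips end about 19 mm short of the reported tool point. That made the first catch push and the first two grasps of the first bottle miss; going deeper fixed both.
- **First bottle:** it shifted about 4 cm inside the chest after release, and I took this to be the announced knock. It stayed upright and in range, so I left it near the front wall and spaced the others around it.
- **Press force:** the final press reached about 56 N vertically through the fingertips, more than the 10 N needed. It stayed below the 120 N wrist limit.
- **Height readings:** the last lid heights read 6 to 7 mm lower than they should, with ray gaps of 1 to 5 mm. The shut verdict therefore rests on the front-to-hinge difference and the hard stop.

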